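# Cure the resin boats all round under the UV lamp

### The job

The freshly printed boats on the mat need curing: with the UV lamp still off, stand all of them upright on the white turntable platform, round its grip bar, and do not turn it yet. Then slide the lamp's red switch on with a fingertip, turn the platform with the grip bar at least one full turn, either way, so that every side gets its light, and slide the switch off again. Only then lift the boats over into the open green tin, upright on its floor and none on top of another, without shifting or knocking over the other things on the shelf.

Things in the scene. Friction and masses are not known exactly. Their poses are not given: they have to be found in the camera images.
- boat_a: loose grey resin toy cargo boat, 71 x 30 mm, 45 g; hull 24 mm high, flat upright sides from x = -36 mm (square stern) to +20 mm, pointed bow to x = +35 mm; on it a cabin 19 mm wide (top at 35 mm) and funnel (top at 45 mm) at x = -23 mm, thin bow mast (38 mm). Origin: centre of the flat underside, x to the bow, z up. Starts keel down on the mat; may be absent.
- boat_b: loose grey resin toy cargo boat, 71 x 30 mm, 45 g; hull 24 mm high, flat upright sides from x = -36 mm (square stern) to +20 mm, pointed bow to x = +35 mm; on it a cabin 19 mm wide (top at 35 mm) and funnel (top at 45 mm) at x = -23 mm, thin bow mast (38 mm). Origin: centre of the flat underside, x to the bow, z up. Starts keel down on the mat; may be absent.
- boat_c: loose grey resin toy cargo boat, 71 x 30 mm, 45 g; hull 24 mm high, flat upright sides from x = -36 mm (square stern) to +20 mm, pointed bow to x = +35 mm; on it a cabin 19 mm wide (top at 35 mm) and funnel (top at 45 mm) at x = -23 mm, thin bow mast (38 mm). Origin: centre of the flat underside, x to the bow, z up. Starts keel down on the mat; may be absent.
- boat_d: loose grey resin toy cargo boat, 71 x 30 mm, 45 g; hull 24 mm high, flat upright sides from x = -36 mm (square stern) to +20 mm, pointed bow to x = +35 mm; on it a cabin 19 mm wide (top at 35 mm) and funnel (top at 45 mm) at x = -23 mm, thin bow mast (38 mm). Origin: centre of the flat underside, x to the bow, z up. Starts keel down on the mat; may be absent.
- mat: thin dark blue silicone mat, 220 x 220 x 3 mm, fixed; origin under its centre, its top 3 mm higher; the boats start on it, keel down
- turntable: white plastic hand turntable, fixed base; origin at the shelf surface on its axis. The platform on it is a disc of 250 mm diameter, its top 32 mm above the shelf, with a lip round the edge (inner radius 121 mm, 6 mm high, 4 mm thick). A boat counts as loaded when it stands on the disc with its origin within 112 mm of the axis
- hub (a point): point on the turntable's axis at the platform's top surface (32 mm above the shelf); turns with the platform. Here stands the grip bar, an upright white paddle with a grey cap: 46 mm long along this point's x axis, 14 mm thick along its y axis, 54 mm tall above the platform (the cap is 1 mm wider all round, look only)
- platform (a joint): angle of the platform in rad, positive counter-clockwise from above, 0 at the start, counts on past a full turn (6.28) without stops, in either sense; a little stiff (about 0.05 N m), stays where it is left
- lamp: UV lamp, fixed: white base 220 mm long (x), 100 mm wide (y), 34 mm high, origin under its centre; the upright LED panel with its yoke stands at the +x end (all that is taller than the base lies at x > 75 mm, |y| < 78 mm, up to 230 mm high). In the base's top, centred at x = -60 mm, y = 0, is the switch recess: 60 mm long along x, 32 mm wide, 4 mm deep
- switch_top (a point): centre of the ribbed top of the red slide switch, moves with it; the switch is 16 mm long (x) and 24 mm wide (y), its top flush with the base's top, 34 mm above the shelf. This point's x axis is the way to slide it on (towards the panel). A fingertip pressed on it with 4 to 8 N drags it along, or a fingertip in the recess pushes its end
- uv_switch (a joint): position of the red slide switch in m: 0 = off (end nearest the turntable), 0.016 = on (end nearest the lamp panel, a green patch shows in the recess); friction about 1.5 N, stays where it is left. Off counts below 0.004, on above 0.012
- tin: open green tin, fixed, 170 mm (x) x 210 mm (y) outside, walls 3 mm thick and 32 mm high, floor 3 mm thick; origin under its centre
- tin_floor (a point): centre of the tin's inner floor (3 mm above the shelf); x and y along the tin's sides, inner size 164 x 204 mm
- mug: bystander: black ceramic mug, 82 mm across, 95 mm high, handle at its +y; origin under its centre
- die_a: bystander: metal die, 22 mm cube; origin under its centre
- die_b: bystander: metal die, 22 mm cube; origin under its centre
- hourglass: bystander: orange hourglass frame with glass, 68 mm across, 110 mm high; origin under its centre
- wash_bottle: bystander: blue plastic bottle, 64 mm across, 170 mm high; origin under its centre
- paint_jar: bystander: amber jar with black cap, 54 mm across, 60 mm high; origin under its centre
- brush: bystander: brush lying flat, 170 mm long along its x
Mind the look-alikes: they are no part of the job. What is shaped like the boat_c but blue, orange or pink is not meant.

How it is judged:
By the outcome, as a careful person would: the job done as asked, in the order asked, and still so for the second after the job is handed in, with the robot touching nothing.
Of boat_a, boat_b, boat_c, boat_d only 2 to 4 are there at a start; the rules pass over those that are not, and their reading is None.
At some moment in a run one of boat_a, boat_b, boat_c, boat_d may be knocked a few centimetres aside while the robot is not near it.
It also fails if it takes over 210 s, if anything falls off the work surface, if the arm or the gripper's body presses on something with over 40 N, if the wrist force passes 120 N, or if a joint passes its speed limit or range.

### The arm

A 6-joint arm with a two-finger parallel gripper is mounted at the origin on the work surface. World frame = base frame: x ahead of the robot, y to its left, z up, the work surface at z = 0. Lengths are in m, angles in rad, forces in N, time in s.
With the tool pointing down it reaches from about 0.425 to 0.95 m from the base axis. Payload 14.7 kg.
Tool frame: the origin (TCP) lies midway between the tips of the shut fingers; the grasp point (between the pads) lies 19 mm behind it; y points along the fingers, z is the direction in which the jaws open and shut, and the axes are right-handed (so a half turn about y gives the same grasp; the last joint's range is limited). The gripper opens to 85 mm and grips with 20 to 120 N. Pads are 22 mm wide; open, the fingers measure 114 mm over their backs; the gripper's body (76 mm by 85 mm) begins 54 mm behind the grasp point. The pads swing forward as they close: fully open they stand 13 mm farther back than shut.
Start: joints at [1.21, 0.48, 1.596, -0, 1.065, -0.047], TCP at [0.201, 0.618, 0.231] pointing down, gripper open.
Joint ranges: [-2.75, 2.75], [-0.82, 2.05], [0.23, 2.67], [-1.56, 4.7], [0.09, 2.69], [-2.92, 2.92]. Speed limits (rad/s): [1.89, 1.89, 2.39, 3.01, 3.01, 3.01].

### API

Orientations are given as a 3x3 rotation matrix whose columns are the frame's x, y, z axes.
In Python, from workcell import bot gives the robot as it stands. The module is installed in compiled form; this text tells all that it offers.
- The arm moves only by the shell command python3 -m handwheel 'ROWS' [OPENING]. ROWS is JSON, a list of rows, each an object of numbers: "tx", "ty", "tz": the shift along the tool's x, y, z in cm; "ax", "ay", "az": the turn, a rotation vector about the tool's x, y, z in degrees. In form: [{"tx": .., "ty": .., "tz": .., "ax": .., "ay": .., "az": ..}, ...]. A call has 1 to 10 rows; each row is the pose to reach, as a shift and turn from the pose commanded when the call began, along the tool's axes at that moment; what a row does not reach only later rows make up. A row lasts 1/12 s, in which the tool goes at most 41.7 mm and 7.16 degrees, less where a joint would pass 70% of its speed; a pose out of reach is approached as far as the arm can. A call with a gripper value outside its range is refused whole. OPENING is the finger opening in cm, from 0 to 8.54, set as the call begins (- or left out, the last holds). The fingers move at their own pace and stop on an object; the grip force is fixed at half the most. Time passes only in rows, so rows that repeat a pose let the fingers close. It gives the time, the measured TCP pose, the force and the opening at its end, in the units of the state.
- bot.state(): the state, without advancing time (a new reading comes with each control period).
- bot.capture(name): name is "scene" or "top" or "wrist"; returns the picture (480x640x3 uint8, red, green, blue); there is no depth.
- bot.camera_model(name): a dict with "fx", "fy", "cx", "cy" (pixels), "extrinsics" (4x4, takes a point from world to camera coordinates); the wrist camera has in their place "hand_eye" (4x4, takes a point from camera to tool coordinates, whose origin is the TCP and whose axes are the tool frame's). Camera axes: x right, y down, z forward; pixel columns grow to the right and rows downward; lengths in m; the calibration is good to about 2 mm. A picture is of the moment at which its call begins: read the wrist's pose just before it. camera_model takes no time and is no camera call.
- bot.close_job(): hands the job in, once; it reports no verdict.
The state is a dict: "clock": time; "joints": joint angles; "dq": joint speeds; "tau": joint torques, N m; "tcp_pos": TCP position; "ee_rot": TCP orientation; "wrist_force": force on the tool from outside, world axes, zero at the start; "wrist_torque": the same for the moment, N m; "gripper_width": finger opening in m.
Only numpy, scipy, OpenCV 4.12 (cv2) and the standard library are available. Lean on these libraries where they do the work, as an engineer would, in place of code of your own. Each camera call takes 0.05 s, during which the arm holds its last target.

## Working session

There is one attempt and no reset: what is moved stays moved. The work goes in short steps, Python scripts to look and compute and a shell command to move; the robot and the scene stay as the last step left them, time stands still between calls to the robot, and variables do not carry over. Pictures are saved under pics/ and viewed, and the job is handed in when it is done.

```bash
mkdir -p pics; ls; python3 - <<'E'
from workcell import bot
import cv2, numpy as np
np.set_printoptions(precision=4,suppress=True)
s=bot.state()
for k,v in s.items(): print(k,np.array(v))
for n in ["scene","top","wrist"]:
    im=bot.capture(n); cv2.imwrite(f"pics/{n}0.png",im[:,:,::-1])
    m=bot.camera_model(n); print(n,{k:np.array(v) for k,v in m.items()})
E
```

```text
pics
clock 0.0
joints [ 1.2104  0.4808  1.5969  0.      1.0651 -0.0466]
dq [-0.0011  0.0007  0.0002  0.0007  0.      0.0006]
tau [  0.001  -95.0664 -43.0182  -0.0001   0.0124  -0.    ]
tcp_pos [0.2005 0.6179 0.2307]
ee_rot [[ 0.9512 -0.0004  0.3086]
 [-0.3086 -0.0011  0.9512]
 [-0.0001 -1.     -0.0012]]
wrist_force [-0.4913 -0.3705  0.6122]
wrist_torque [0.0316 0.0069 0.0278]
gripper_width 0.08535229745976945
scene {'fx': array(493.2566), 'fy': array(493.2566), 'cx': array(316.1528), 'cy': array(243.0811), 'extrinsics': array([[-0.4893,  0.872 , -0.0176,  0.2971],
       [ 0.6444,  0.3478, -0.681 , -0.3284],
       [-0.5877, -0.3446, -0.7321,  1.8651],
       [ 0.    ,  0.    ,  0.    ,  1.    ]])}
top {'fx': array(501.8106), 'fy': array(501.8106), 'cx': array(315.523), 'cy': array(241.4877), 'extrinsics': array([[-0.0112, -0.9996, -0.0276,  0.0134],
       [-0.9906,  0.0149, -0.1361,  0.5562],
       [ 0.1364,  0.0258, -0.9903,  1.1525],
       [ 0.    ,  0.    ,  0.    ,  1.    ]])}
wrist {'fx': array(401.8609), 'fy': array(401.8609), 'cx': array(314.2593), 'cy': array(239.4275), 'hand_eye': array([[ 0.0013,  0.9588,  0.2842, -0.072 ],
       [-0.0002, -0.2842,  0.9588, -0.1415],
       [ 1.    , -0.0013, -0.0001,  0.001 ],
       [ 0.    ,  0.    ,  0.    ,  1.    ]])}
```

View pics/top0.png

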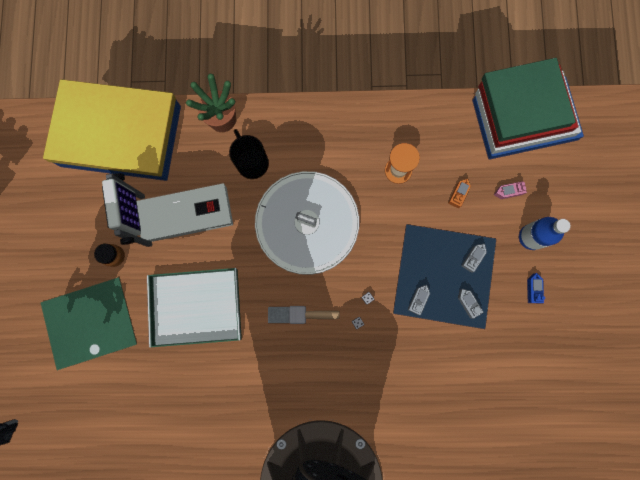

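View pics/scene0.png

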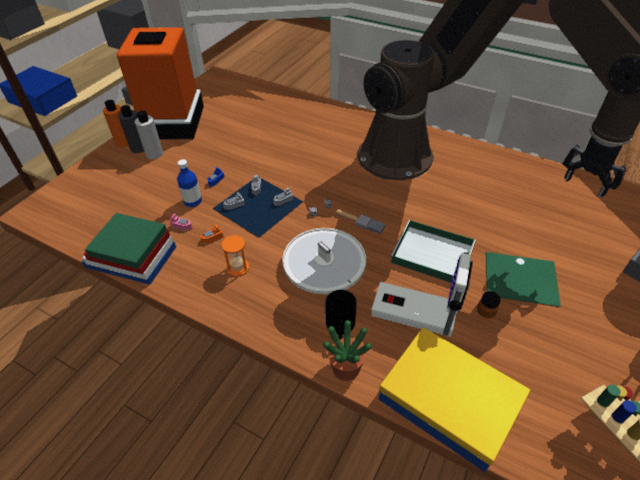

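View pics/wrist0.png

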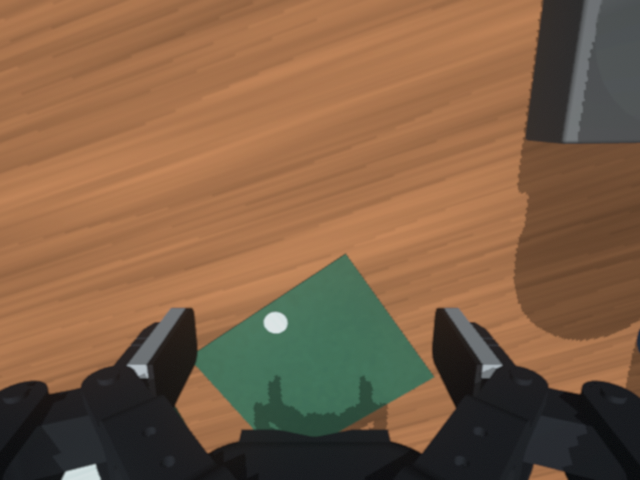

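The top view shows three grey boats on the mat, near (476,257), (419,299) and (471,303). The turntable is at (307,222), the lamp switch at (208,207) and the tin at (195,307). Next I measure them.

```bash
cat > h.py <<'E'
import cv2, numpy as np
from workcell import bot
np.set_printoptions(precision=4,suppress=True)
def ray(name,u,v,T=None):
    m=bot.camera_model(name)
    d=np.array([(u-m['cx'])/m['fx'],(v-m['cy'])/m['fy'],1.])
    if name=='wrist':
        H=np.array(m['hand_eye']); p,R=T
        return R@H[:3,3]+p, R@(H[:3,:3]@d)
    E=np.array(m['extrinsics']); R=E[:3,:3]
    return -R.T@E[:3,3], R.T@d
def pt(name,u,v,z,T=None):
    o,d=ray(name,u,v,T); return o+d*(z-o[2])/d[2]
def proj(name,P,T=None):
    m=bot.camera_model(name); P=np.array(P,float)
    if name=='wrist':
        H=np.array(m['hand_eye']); p,R=T
        c=H[:3,:3].T@(R.T@(P-p)-H[:3,3])
    else:
        E=np.array(m['extrinsics']); c=E[:3,:3]@P+E[:3,3]
    return np.array([m['fx']*c[0]/c[2]+m['cx'],m['fy']*c[1]/c[2]+m['cy']])
def T():
    s=bot.state(); return np.array(s['tcp_pos']),np.array(s['ee_rot'])
E
python3 - <<'E'
from h import *
im=cv2.imread('pics/top0.png')
a=cv2.resize(im[220:335,385:500],None,fx=5,fy=5,interpolation=cv2.INTER_CUBIC); cv2.imwrite('pics/t_mat.png',a)
a=cv2.resize(im[165:280,95:245],None,fx=5,fy=5,interpolation=cv2.INTER_CUBIC); cv2.imwrite('pics/t_lamp.png',a)
a=cv2.resize(im[165:280,250:365],None,fx=5,fy=5,interpolation=cv2.INTER_CUBIC); cv2.imwrite('pics/t_tt.png',a)
for n,(u,v,z) in dict(tt=(307,222,.032),sw=(210,206,.034),b1=(476,257,.027),b2=(419,299,.027),b3=(471,303,.027),tin1=(149,347,.032),tin2=(241,340,.032),tin3=(236,269,.032),tin4=(149,276,.032),mug=(246,140,.095),hour=(404,150,.11)).items():
    p=pt('top',u,v,z); print(n,p,np.hypot(p[0],p[1]))
E
```

```text
tt [0.6046 0.0262 0.032 ] 0.6052086246186331
sw [0.6474 0.2605 0.034 ] 0.6978170813940284
b1 [ 0.5151 -0.3727  0.027 ] 0.6358061894667362
b2 [ 0.4181 -0.2348  0.027 ] 0.47948750352003155
b3 [ 0.4073 -0.3553  0.027 ] 0.5404978352420727
tin1 [0.3139 0.3987 0.032 ] 0.5074276403347645
tin2 [0.3279 0.1827 0.032 ] 0.3753419222896218
tin3 [0.494  0.1961 0.032 ] 0.5314722041179929
tin4 [0.48   0.4044 0.032 ] 0.6276897700442218
mug [0.7898 0.1641 0.095 ] 0.8066858039590751
hour [ 0.7534 -0.1994  0.11  ] 0.7793089979099853
```

View pics/t_mat.png

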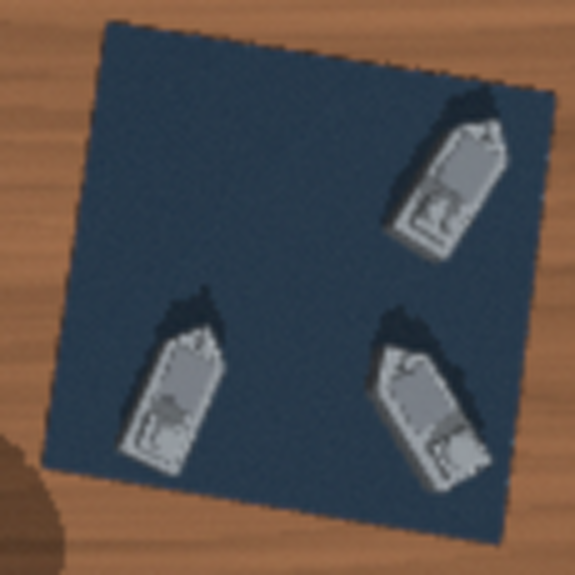

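View pics/t_tt.png

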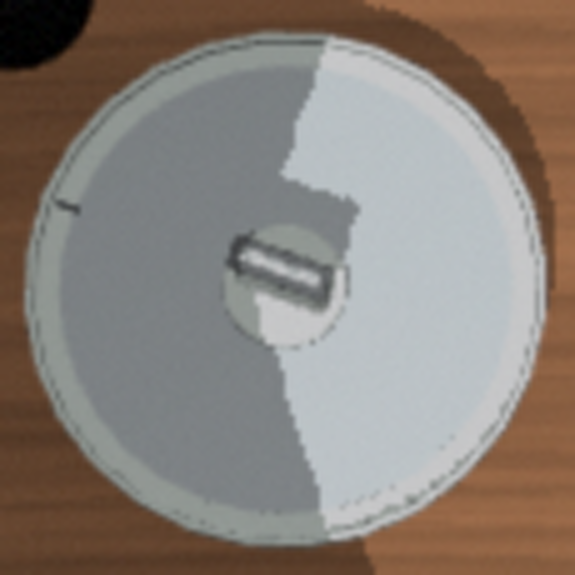

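View pics/t_lamp.png

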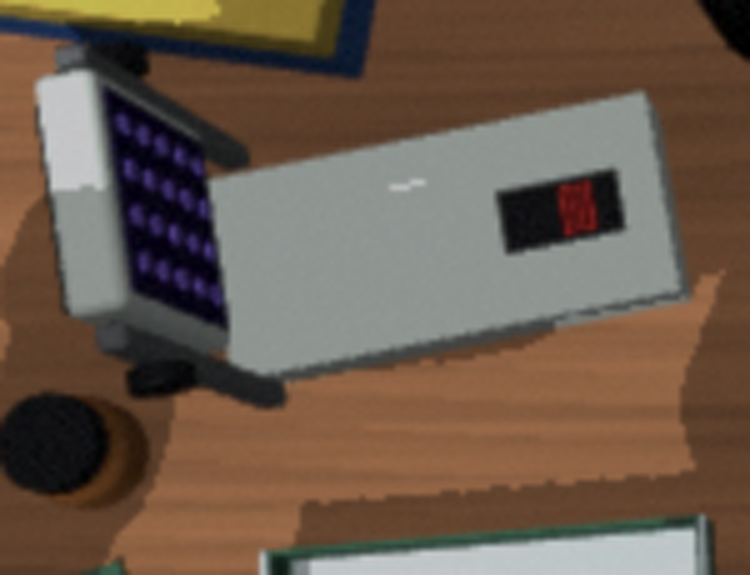

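The mat crop gives clean boat outlines with bows toward the top of the image. The grip bar lies from about (233,255) to (335,290) in its crop. The switch is in the recess at about (577,210) in its crop, at the end nearest the turntable, so the lamp is off. Next I write a delta helper and go look over the mat with the wrist camera.

```bash
cat >> h.py <<'E'
def R_psi(deg):
    c,s=np.cos(np.radians(deg)),np.sin(np.radians(deg))
    return np.array([[s,0,c],[-c,0,s],[0,-1,0]])
def psi_now():
    R=T()[1]; return np.degrees(np.arctan2(R[1,2],R[0,2]))
def delta(x,y,z,psi,frm=None):
    """from measured pose (or frm=(x,y,z,psi)) to target: cm and deg in the tool axes"""
    if frm is None: p,R=T()
    else: p,R=np.array(frm[:3]),R_psi(frm[3])
    d=R.T@(np.array([x,y,z])-p)*100
    rv=np.degrees(cv2.Rodrigues(R.T@R_psi(psi))[0].ravel())
    print('tx %.2f ty %.2f tz %.2f | ax %.1f ay %.1f az %.1f'%(*d,*rv))
E
python3 - <<'E'
from h import *
delta(.5,.12,.25,67); delta(.42,-.30,.25,67,(.5,.12,.25,67))
E
```

```text
tx 43.86 ty -1.89 tz -38.12 | ax 0.1 ay 5.0 az -0.0
tx 9.05 ty 0.00 tz -41.79 | ax 0.0 ay 0.0 az 0.0
```

```bash
python3 -m handwheel '[{"tx":3,"ty":-0.2,"tz":-2.6},{"tx":6,"ty":-0.4,"tz":-5.2},{"tx":9,"ty":-0.6,"tz":-7.8},{"tx":12,"ty":-0.8,"tz":-10.4},{"tx":15,"ty":-1,"tz":-13},{"tx":18,"ty":-1.2,"tz":-15.6},{"tx":21,"ty":-1.4,"tz":-18.2},{"tx":24,"ty":-1.6,"tz":-20.8},{"tx":27,"ty":-1.7,"tz":-23.4},{"tx":30,"ty":-1.9,"tz":-26,"ay":5}]' 8.5
python3 -m handwheel '[{"tx":3,"tz":-2.6},{"tx":6,"tz":-5.2},{"tx":9,"tz":-7.8},{"tx":12.5,"tz":-11},{"tx":13.5,"tz":-14},{"tx":14,"tz":-17},{"tx":15,"tz":-20.5},{"tx":16,"tz":-24},{"tx":17,"tz":-28},{"tx":18,"tz":-32}]'
python3 -c "
from h import *
print(T(),psi_now(),bot.state()['joints']); delta(.42,-.30,.25,67)"
```

```text
(array([0.2005, 0.618 , 0.2308]), array([[ 0.9511, -0.0003,  0.3087],
       [-0.3087, -0.0008,  0.9511],
       [-0.0001, -1.    , -0.0009]])) 72.01675893572403 [ 1.2104  0.4807  1.5967  0.      1.0651 -0.0466]
tx 49.22 ty -1.85 tz -80.54 | ax 0.1 ay 5.0 az -0.0$[0]: bad value
$[0]: bad value
```

```bash
python3 -m handwheel '[{"tx":3.0,"ty":-0.2,"tz":-2.6,"ax":0,"ay":0,"az":0},{"tx":6.0,"ty":-0.4,"tz":-5.2,"ax":0,"ay":0,"az":0}]' 8.5
```

```text
clock: 0.32
tcp_pos: [0.2411, 0.5502, 0.2346]
ee_rot: [[0.952, -0.0, 0.306], [-0.306, -0.0, 0.952], [-0.0, -1.0, -0.001]]
wrist_force: [1.1, -0.5, -0.0]
gripper_width: 0.0847
```

All six keys are needed in every row.

```bash
python3 -m handwheel '[{"tx":3,"ty":-0.2,"tz":-2.6,"ax":0,"ay":0,"az":0},{"tx":6,"ty":-0.4,"tz":-5.2,"ax":0,"ay":0,"az":0},{"tx":9,"ty":-0.6,"tz":-7.8,"ax":0,"ay":0,"az":0},{"tx":12,"ty":-0.8,"tz":-10.4,"ax":0,"ay":0,"az":0},{"tx":15,"ty":-1,"tz":-13,"ax":0,"ay":0,"az":0},{"tx":18,"ty":-1.2,"tz":-15.6,"ax":0,"ay":0,"az":0},{"tx":21,"ty":-1.4,"tz":-18.2,"ax":0,"ay":0,"az":0},{"tx":24,"ty":-1.5,"tz":-20.8,"ax":0,"ay":0,"az":0},{"tx":27,"ty":-1.5,"tz":-23.4,"ax":0,"ay":0,"az":0},{"tx":30,"ty":-1.5,"tz":-26,"ax":0,"ay":5,"az":0}]'
python3 -c "
from h import *
print(bot.state()['joints']); delta(.42,-.30,.25,67)"
```

```text
clock: 1.15
tcp_pos: [0.4473, 0.2085, 0.2505]
ee_rot: [[0.921, 0.0, 0.389], [-0.389, 0.0, 0.921], [0.0, -1.0, 0.0]]
wrist_force: [0.6, 0.4, 0.1]
gripper_width: 0.0849
[ 0.3748  0.2394  1.9236 -0.      0.9783 -0.7968]
tx 17.25 ty 0.04 tz -47.92 | ax -0.0 ay 0.1 az 0.0
```

```bash
python3 -m handwheel '[{"tx":3,"ty":0,"tz":-2.5,"ax":0,"ay":0,"az":0},{"tx":6,"ty":0,"tz":-5,"ax":0,"ay":0,"az":0},{"tx":8.5,"ty":0,"tz":-8,"ax":0,"ay":0,"az":0},{"tx":10.5,"ty":0,"tz":-11.5,"ax":0,"ay":0,"az":0},{"tx":12,"ty":0,"tz":-15,"ax":0,"ay":0,"az":0},{"tx":13,"ty":0,"tz":-19,"ax":0,"ay":0,"az":0},{"tx":14,"ty":0,"tz":-23,"ax":0,"ay":0,"az":0},{"tx":15,"ty":0,"tz":-27,"ax":0,"ay":0,"az":0},{"tx":15.5,"ty":0,"tz":-31,"ax":0,"ay":0,"az":0},{"tx":16,"ty":0,"tz":-35,"ax":0,"ay":0,"az":0}]'
python3 -m handwheel '[{"tx":0.5,"ty":0,"tz":-3,"ax":0,"ay":0,"az":0},{"tx":1,"ty":0,"tz":-6.5,"ax":0,"ay":0,"az":0},{"tx":1,"ty":0,"tz":-10,"ax":0,"ay":0,"az":0},{"tx":1,"ty":0,"tz":-12.5,"ax":0,"ay":0,"az":0},{"tx":1,"ty":0,"tz":-12.5,"ax":0,"ay":0,"az":0},{"tx":1,"ty":0,"tz":-12.5,"ax":0,"ay":0,"az":0}]'
python3 - <<'E'
from h import *
print(bot.state()['joints'])
t=T(); im=bot.capture('wrist')[:,:,::-1].copy(); cv2.imwrite('pics/w1.png',im); np.savez('w1.npz',p=t[0],R=t[1])
E
```

```text
clock: 1.98
tcp_pos: [0.4566, -0.1762, 0.2503]
ee_rot: [[0.921, 0.0, 0.39], [-0.39, -0.0, 0.921], [0.0, -1.0, -0.0]]
wrist_force: [1.4, 0.4, 0.2]
gripper_width: 0.0848
clock: 2.48
tcp_pos: [0.4171, -0.2943, 0.2501]
ee_rot: [[0.92, -0.0, 0.393], [-0.393, 0.0, 0.92], [-0.0, -1.0, 0.0]]
wrist_force: [0.4, 0.4, -1.7]
gripper_width: 0.0848
[-0.6738  0.2647  1.8887  0.0001  0.9886 -1.841 ]
```

View pics/w1.png

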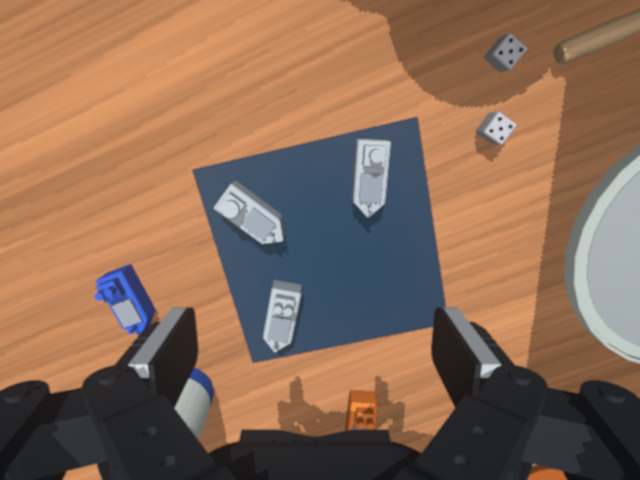

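The wrist view shows all three boats on the mat, at (250,214), (371,177) and (282,316). The blue and orange look-alikes are outside it. Next I zoom in on the outlines.

```bash
python3 - <<'E'
from h import *
im=cv2.imread('pics/w1.png')
d=np.load('w1.npz'); t=(d['p'],d['R'])
hsv=cv2.cvtColor(im,cv2.COLOR_BGR2HSV)
m=((hsv[:,:,1]<60)&(hsv[:,:,2]>95)).astype(np.uint8); m[:,450:]=0; m[380:]=0;m[:,:200]=0
n,l,st,c=cv2.connectedComponentsWithStats(m)
for i in range(1,n):
    if st[i,4]>500:
        cs,_=cv2.findContours((l==i).astype(np.uint8),0,1); r=cv2.minAreaRect(max(cs,key=cv2.contourArea))
        print(st[i],c[i],r)
a=im[110:370,190:450]; cv2.imwrite('pics/w1z.png',cv2.resize(a,None,fx=2.3,fy=2.3,interpolation=cv2.INTER_CUBIC))
E
```

```text
[ 352  138   40   80 2539] [370.5798 174.1654] ((370.58172607421875, 177.69261169433594), (36.803192138671875, 79.03328704833984), 3.5763344764709473)
[ 213  181   71   64 2536] [249.9377 213.8509] ((253.09449768066406, 215.60751342773438), (77.07479858398438, 37.20209884643555), 36.15818405151367)
[ 262  280   40   73 2029] [281.3972 314.4155] ((281.1299743652344, 317.09814453125), (31.392189025878906, 71.59749603271484), 10.491477966308594)
```

View pics/w1z.png

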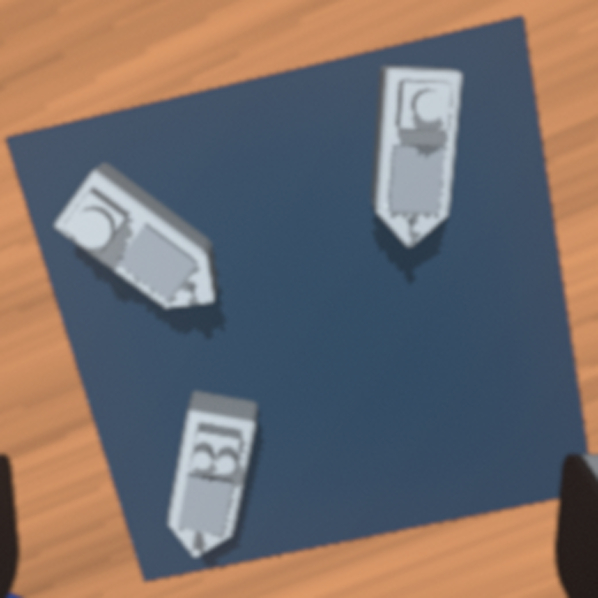

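```bash
python3 - <<'E'
from h import *
d=np.load('w1.npz'); t=(d['p'],d['R'])
B=dict(P=[(387,70),(461,72),(411,246)],Q=[(95,172),(55,226),(215,302)],R=[(188,410),(256,418),(199,556)])
for k,v in B.items():
    q=[pt('wrist',u/2.3+190,w/2.3+110,.027,t) for u,w in v]
    sm=(q[0]+q[1])/2; h=q[2]-sm; L=np.linalg.norm(h); hd=np.degrees(np.arctan2(h[1],h[0]))
    w=np.linalg.norm(q[0]-q[1]); pe=np.degrees(np.arctan2(*(q[0]-q[1])[[1,0]]))
    o=sm+h/L*.0355
    print(k,'origin',o[:2],'heading',hd,'L',L,'W',w,'stern angle',pe, 'topview', [proj('top',[*o[:2],.027])])
E
```

```text
P origin [ 0.4202 -0.2381] heading -25.154934199354074 L 0.06890946527757007 W 0.028429608211897623 stern angle -114.70993262728591 topview [array([420.3611, 298.0755])]
Q origin [ 0.4108 -0.3515] heading 28.883759685554917 L 0.06967568333846601 W 0.027846398611757844 stern angle 118.22434189844755 topview [array([469.2944, 301.5383])]
R origin [ 0.5172 -0.3721] heading -32.82046565459625 L 0.0699687220154638 W 0.029222206797561025 stern angle -120.49304329993367 topview [array([475.7084, 256.1066])]
```

```bash
python3 - <<'E'
from h import *
c=lambda u,v:(u/5+250-.4,v/5+165-.4)
for p in [(25,290),(545,290),(285,32),(288,547),(285,290)]: print(pt('top',*c(*p),.038))
a,b=pt('top',*c(236,256),.086),pt('top',*c(330,291),.086)
print('bar',a,b,(a+b)/2,np.linalg.norm(a-b),np.degrees(np.arctan2(*(a-b)[[1,0]])))
im=cv2.imread('pics/top0.png'); hsv=cv2.cvtColor(im,cv2.COLOR_BGR2HSV)
m=((hsv[:,:,1]<40)).astype(np.uint8); m[:, :252]=0;m[:,363:]=0;m[:168]=0;m[278:]=0
cs,_=cv2.findContours(m,0,1); k=max(cs,key=cv2.contourArea); print(cv2.contourArea(k),cv2.fitEllipse(cv2.convexHull(k)))
e=cv2.fitEllipse(cv2.convexHull(k)); print(pt('top',*e[0],.036))
E
```

```text
[0.6041 0.1515 0.038 ]
[ 0.6001 -0.097   0.038 ]
[0.7289 0.0258 0.038 ]
[0.4794 0.0266 0.038 ]
[0.6021 0.0269 0.038 ]
bar [0.6099 0.0472 0.086 ] [0.5929 0.0042 0.086 ] [0.6014 0.0257 0.086 ] 0.0462143176140529 68.42503345357505
8254.5 ((306.7493591308594, 222.39874267578125), (102.62866973876953, 104.11996459960938), 75.14324188232422)
[0.603  0.0266 0.036 ]
```

Measured so far:

| Item | Position (m) | Heading |
|---|---|---|
| Boat P | (0.420, -0.238) | -25° |
| Boat Q | (0.411, -0.352) | 28.5° |
| Boat R | (0.517, -0.372) | -32° |
| Hub | (0.603, 0.026) | bar at 69° |

All sizes agree with those given. I take boat P first.

```bash
python3 - <<'E'
from h import *
delta(.4166,-.2364,.07,65); delta(.4166,-.2364,.004,65)
E
```

```text
tx -2.30 ty 18.01 tz 5.20 | ax -0.0 ay 1.9 az -0.0
tx -2.30 ty 24.61 tz 5.20 | ax -0.0 ay 1.9 az -0.0
```

```bash
python3 -m handwheel '[{"tx":-1,"ty":3,"tz":2,"ax":0,"ay":1.9,"az":0},{"tx":-2,"ty":6.5,"tz":4.5,"ax":0,"ay":1.9,"az":0},{"tx":-2.3,"ty":10,"tz":5.2,"ax":0,"ay":1.9,"az":0},{"tx":-2.3,"ty":14,"tz":5.2,"ax":0,"ay":1.9,"az":0},{"tx":-2.3,"ty":17,"tz":5.2,"ax":0,"ay":1.9,"az":0},{"tx":-2.3,"ty":18,"tz":5.2,"ax":0,"ay":1.9,"az":0},{"tx":-2.3,"ty":18,"tz":5.2,"ax":0,"ay":1.9,"az":0},{"tx":-2.3,"ty":18,"tz":5.2,"ax":0,"ay":1.9,"az":0},{"tx":-2.3,"ty":18,"tz":5.2,"ax":0,"ay":1.9,"az":0}]' 5
python3 - <<'E'
from h import *
delta(.4166,-.2364,.004,65)
im=bot.capture('wrist')[:,:,::-1].copy(); cv2.imwrite('pics/w2.png',im)
E
```

```text
clock: 3.28
tcp_pos: [0.418, -0.2369, 0.0719]
ee_rot: [[0.907, 0.002, 0.42], [-0.42, -0.001, 0.907], [0.002, -1.0, -0.0]]
wrist_force: [-0.4, -0.3, 0.6]
gripper_width: 0.0499
tx -0.16 ty 6.78 tz -0.02 | ax 0.0 ay 0.1 az 0.1
```

View pics/w2.png

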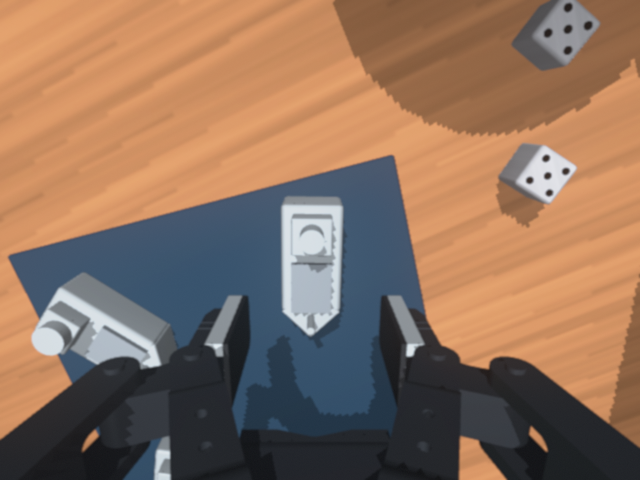

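```bash
python3 -m handwheel '[{"tx":-0.1,"ty":2,"tz":0,"ax":0,"ay":0,"az":0},{"tx":-0.1,"ty":4,"tz":0,"ax":0,"ay":0,"az":0},{"tx":-0.1,"ty":5.5,"tz":0,"ax":0,"ay":0,"az":0},{"tx":-0.1,"ty":6.3,"tz":0,"ax":0,"ay":0,"az":0},{"tx":-0.1,"ty":6.7,"tz":0,"ax":0,"ay":0,"az":0},{"tx":-0.1,"ty":6.7,"tz":0,"ax":0,"ay":0,"az":0},{"tx":-0.1,"ty":6.7,"tz":0,"ax":0,"ay":0,"az":0}]' 5
python3 -m handwheel '[{"tx":0,"ty":0,"tz":0,"ax":0,"ay":0,"az":0},{"tx":0,"ty":0,"tz":0,"ax":0,"ay":0,"az":0},{"tx":0,"ty":0,"tz":0,"ax":0,"ay":0,"az":0},{"tx":0,"ty":0,"tz":0,"ax":0,"ay":0,"az":0},{"tx":0,"ty":0,"tz":0,"ax":0,"ay":0,"az":0},{"tx":0,"ty":0,"tz":0,"ax":0,"ay":0,"az":0}]' 2.4
python3 -m handwheel '[{"tx":0,"ty":-1,"tz":0,"ax":0,"ay":0,"az":0},{"tx":0,"ty":-3,"tz":0,"ax":0,"ay":0,"az":0},{"tx":0,"ty":-6,"tz":0,"ax":0,"ay":0,"az":0},{"tx":0,"ty":-9,"tz":0,"ax":0,"ay":0,"az":0},{"tx":0,"ty":-12,"tz":0,"ax":0,"ay":0,"az":0},{"tx":0,"ty":-12,"tz":0,"ax":0,"ay":0,"az":0}]'
python3 - <<'E'
from h import *
im=bot.capture('wrist')[:,:,::-1].copy(); cv2.imwrite('pics/w3.png',im)
r=.082
for k,phi,psi,hd in [('P',-111,69,-21),('R',9,9,-81),('Q',129,129,39)]:
    o=np.array([.603,.0262])+r*np.array([np.cos(np.radians(phi)),np.sin(np.radians(phi))])
    g=o-.004*np.array([np.cos(np.radians(hd)),np.sin(np.radians(hd))]); print(k,o,g)
    delta(*g,.12,psi)
E
```

```text
clock: 3.92
tcp_pos: [0.4165, -0.2364, 0.0041]
ee_rot: [[0.907, 0.001, 0.421], [-0.421, -0.001, 0.907], [0.001, -1.0, -0.0]]
wrist_force: [0.4, 0.2, 0.1]
gripper_width: 0.05
clock: 4.42
tcp_pos: [0.4165, -0.2364, 0.0043]
ee_rot: [[0.907, 0.001, 0.421], [-0.421, -0.001, 0.907], [0.002, -1.0, -0.0]]
wrist_force: [-2.0, 0.9, 12.9]
gripper_width: 0.0289
clock: 4.92
tcp_pos: [0.4182, -0.2374, 0.1289]
ee_rot: [[0.907, 0.006, 0.421], [-0.421, -0.004, 0.907], [0.007, -1.0, -0.001]]
wrist_force: [1.7, -1.6, 0.6]
gripper_width: 0.0286
P [ 0.5736 -0.0504] [ 0.5699 -0.0489]
tx 5.90 ty 0.70 tz 23.47 | ax 0.1 ay -3.9 az 0.3
R [0.684 0.039] [0.6834 0.043 ]
tx 12.33 ty 0.72 tz 36.58 | ax -0.1 ay 56.1 az 0.3
Q [0.5514 0.0899] [0.5483 0.0874]
tx -1.80 ty 0.64 tz 34.93 | ax 0.2 ay -63.9 az 0.3
```

View pics/w3.png

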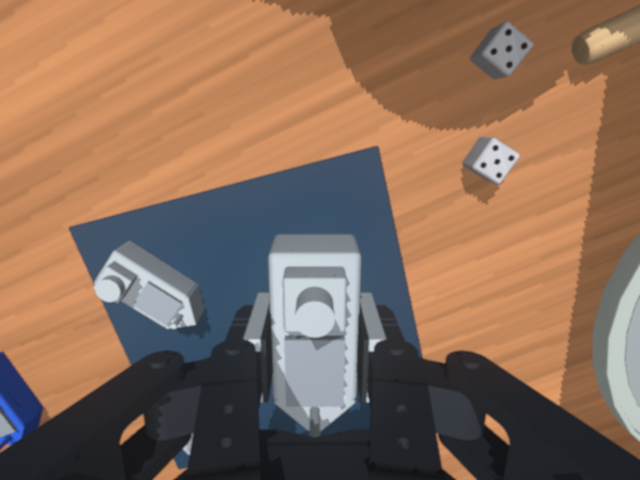

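Boat P is held square between the pads (opening 28.6 mm). I carry it over the turntable.

```bash
python3 -m handwheel '[{"tx":0.5,"ty":0,"tz":2,"ax":0,"ay":0,"az":0},{"tx":1.5,"ty":0,"tz":5,"ax":0,"ay":-1,"az":0},{"tx":2.3,"ty":0,"tz":9,"ax":0,"ay":-2,"az":0},{"tx":3.3,"ty":0,"tz":13,"ax":0,"ay":-3,"az":0},{"tx":4.3,"ty":0,"tz":17,"ax":0,"ay":-3.9,"az":0.1},{"tx":5.2,"ty":0,"tz":20.5,"ax":0,"ay":-3.9,"az":0.2},{"tx":5.7,"ty":0.2,"tz":22.8,"ax":0,"ay":-3.9,"az":0.2},{"tx":5.9,"ty":0.4,"tz":23.5,"ax":0,"ay":-3.9,"az":0.2},{"tx":5.9,"ty":0.7,"tz":23.5,"ax":0,"ay":-3.9,"az":0.2},{"tx":5.9,"ty":0.7,"tz":23.5,"ax":0,"ay":-3.9,"az":0.2}]'
python3 - <<'E'
from h import *
delta(.5699,-.0489,.034,69)
E
```

```text
clock: 5.8
tcp_pos: [0.5672, -0.0477, 0.1153]
ee_rot: [[0.934, -0.005, 0.357], [-0.357, 0.001, 0.934], [-0.005, -1.0, -0.001]]
wrist_force: [-0.1, -0.6, 0.7]
gripper_width: 0.0291
tx 0.34 ty 8.13 tz -0.01 | ax 0.0 ay 0.1 az -0.3
```

```bash
python3 -m handwheel '[{"tx":0.2,"ty":2,"tz":0,"ax":0,"ay":0,"az":-0.2},{"tx":0.2,"ty":4,"tz":0,"ax":0,"ay":0,"az":-0.2},{"tx":0.2,"ty":5.5,"tz":0,"ax":0,"ay":0,"az":-0.2},{"tx":0.2,"ty":6.5,"tz":0,"ax":0,"ay":0,"az":-0.2},{"tx":0.2,"ty":7,"tz":0,"ax":0,"ay":0,"az":-0.2},{"tx":0.2,"ty":7.2,"tz":0,"ax":0,"ay":0,"az":-0.2},{"tx":0.2,"ty":7.2,"tz":0,"ax":0,"ay":0,"az":-0.2},{"tx":0.2,"ty":7.2,"tz":0,"ax":0,"ay":0,"az":-0.2}]'
python3 - <<'E'
from h import *
print(T());delta(.5699,-.0489,.034,69)
im=bot.capture('wrist')[:,:,::-1].copy(); cv2.imwrite('pics/w4.png',im)
E
```

```text
clock: 6.47
tcp_pos: [0.5703, -0.0486, 0.0449]
ee_rot: [[0.934, 0.001, 0.358], [-0.358, 0.0, 0.934], [0.001, -1.0, 0.0]]
wrist_force: [0.3, -0.2, 0.3]
gripper_width: 0.0286
(array([ 0.5703, -0.0486,  0.0449]), array([[ 0.9336,  0.0008,  0.3583],
       [-0.3583,  0.    ,  0.9336],
       [ 0.0007, -1.    ,  0.0003]]))
tx -0.03 ty 1.09 tz -0.04 | ax -0.0 ay 0.0 az 0.0
```

View pics/w4.png

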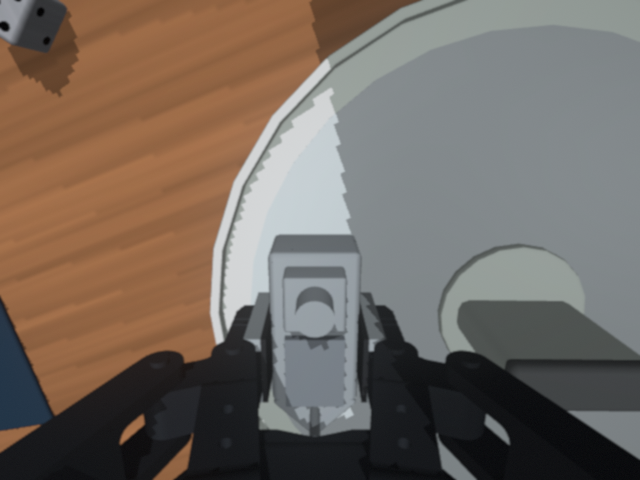

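```bash
python3 -m handwheel '[{"tx":0,"ty":0.4,"tz":0,"ax":0,"ay":0,"az":0},{"tx":0,"ty":0.7,"tz":0,"ax":0,"ay":0,"az":0},{"tx":0,"ty":0.95,"tz":0,"ax":0,"ay":0,"az":0},{"tx":0,"ty":1.1,"tz":0,"ax":0,"ay":0,"az":0},{"tx":0,"ty":1.1,"tz":0,"ax":0,"ay":0,"az":0},{"tx":0,"ty":1.1,"tz":0,"ax":0,"ay":0,"az":0}]'
python3 -m handwheel '[{"tx":0,"ty":0,"tz":0,"ax":0,"ay":0,"az":0},{"tx":0,"ty":0,"tz":0,"ax":0,"ay":0,"az":0},{"tx":0,"ty":0,"tz":0,"ax":0,"ay":0,"az":0},{"tx":0,"ty":0,"tz":0,"ax":0,"ay":0,"az":0}]' 3.8
python3 -m handwheel '[{"tx":0,"ty":-1,"tz":0,"ax":0,"ay":0,"az":0},{"tx":0,"ty":-2.5,"tz":0,"ax":0,"ay":0,"az":0},{"tx":0,"ty":-5,"tz":0,"ax":0,"ay":0,"az":0},{"tx":0,"ty":-8,"tz":0,"ax":0,"ay":0,"az":0},{"tx":0,"ty":-11,"tz":0,"ax":0,"ay":0,"az":0},{"tx":0,"ty":-14,"tz":0,"ax":0,"ay":0,"az":0},{"tx":0,"ty":-14,"tz":0,"ax":0,"ay":0,"az":0}]'
python3 - <<'E'
from h import *
im=bot.capture('wrist')[:,:,::-1].copy(); cv2.imwrite('pics/w5.png',im)
im=bot.capture('top')[:,:,::-1].copy(); cv2.imwrite('pics/top1.png',im)
R=(.5172,-.3721);hd=np.radians(-32); print(R[0]-.004*np.cos(hd),R[1]-.004*np.sin(hd))
delta(R[0]-.004*np.cos(hd),R[1]-.004*np.sin(hd),.12,58)
E
```

```text
clock: 7.02
tcp_pos: [0.5703, -0.0483, 0.0334]
ee_rot: [[0.934, 0.0, 0.358], [-0.358, -0.0, 0.934], [0.0, -1.0, 0.0]]
wrist_force: [1.0, -0.3, 2.8]
gripper_width: 0.0288
clock: 7.35
tcp_pos: [0.5699, -0.0482, 0.0332]
ee_rot: [[0.934, -0.0, 0.358], [-0.358, 0.0, 0.934], [-0.0, -1.0, 0.0]]
wrist_force: [0.1, 0.1, 0.4]
gripper_width: 0.0382
clock: 7.93
tcp_pos: [0.5728, -0.0486, 0.1795]
ee_rot: [[0.934, 0.008, 0.358], [-0.358, -0.001, 0.934], [0.008, -1.0, 0.002]]
wrist_force: [1.7, 1.3, -0.0]
gripper_width: 0.0381
0.5138078076153743 -0.36998032294306715
tx 6.17 ty 5.51 tz -32.07 | ax -0.1 ay 11.0 az 0.2
```

View pics/w5.png

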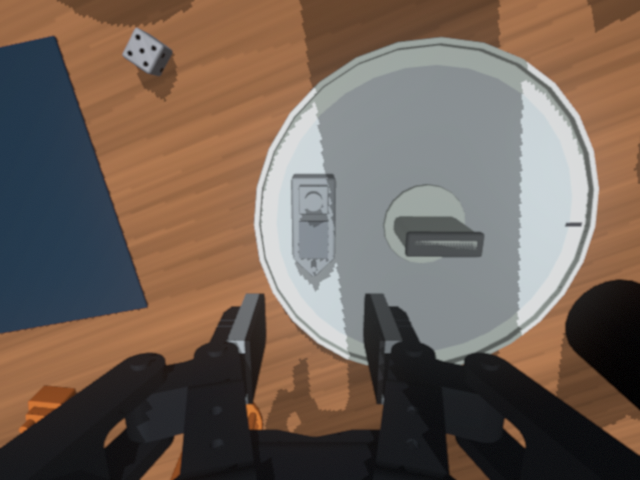

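View pics/top1.png

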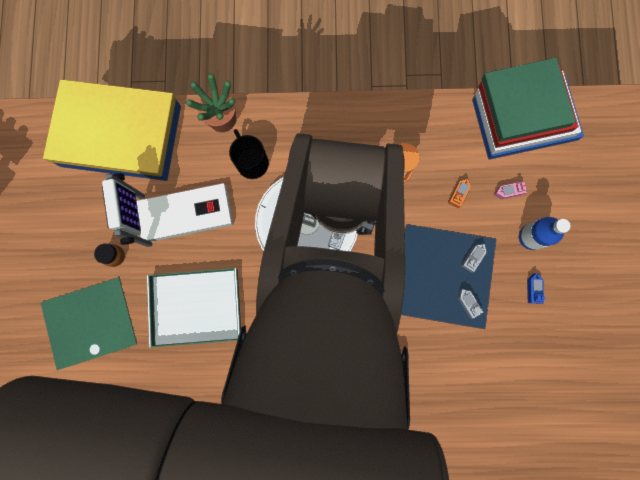

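Boat P stands upright on the disc, at (313,225) in the wrist view. The other two boats are unmoved in the top view. Boat R is next.

```bash
python3 -m handwheel '[{"tx":0.7,"ty":0,"tz":-3,"ax":0,"ay":3,"az":0.1},{"tx":1.4,"ty":0,"tz":-7,"ax":0,"ay":6,"az":0.2},{"tx":2.1,"ty":0,"tz":-11,"ax":0,"ay":9,"az":0.2},{"tx":2.9,"ty":0.5,"tz":-15,"ax":0,"ay":11,"az":0.2},{"tx":3.7,"ty":1,"tz":-19,"ax":0,"ay":11,"az":0.2},{"tx":4.5,"ty":2,"tz":-23,"ax":0,"ay":11,"az":0.2},{"tx":5.2,"ty":3,"tz":-27,"ax":0,"ay":11,"az":0.2},{"tx":5.9,"ty":5,"tz":-30.5,"ax":0,"ay":11,"az":0.1},{"tx":6.2,"ty":7,"tz":-32,"ax":0,"ay":11,"az":0},{"tx":6.2,"ty":8,"tz":-32,"ax":0,"ay":11,"az":0}]' 5
python3 -m handwheel '[{"tx":0,"ty":1,"tz":0,"ax":0,"ay":0,"az":0},{"tx":0,"ty":1,"tz":0,"ax":0,"ay":0,"az":0},{"tx":0,"ty":1,"tz":0,"ax":0,"ay":0,"az":0}]'
python3 - <<'E'
from h import *
t=T(); im=bot.capture('wrist')[:,:,::-1].copy(); cv2.imwrite('pics/w6.png',im); np.savez('w6.npz',p=t[0],R=t[1])
delta(.5138,-.370,.004,58)
E
```

```text
clock: 8.87
tcp_pos: [0.511, -0.372, 0.09]
ee_rot: [[0.846, -0.002, 0.532], [-0.532, 0.001, 0.847], [-0.003, -1.0, -0.0]]
wrist_force: [-2.1, 0.4, -0.9]
gripper_width: 0.0504
clock: 9.12
tcp_pos: [0.5132, -0.3679, 0.0828]
ee_rot: [[0.849, -0.001, 0.529], [-0.529, 0.001, 0.849], [-0.002, -1.0, 0.0]]
wrist_force: [-0.4, -0.1, 0.2]
gripper_width: 0.0501
tx 0.10 ty 7.95 tz -0.15 | ax -0.0 ay 0.1 az -0.0
```

View pics/w6.png

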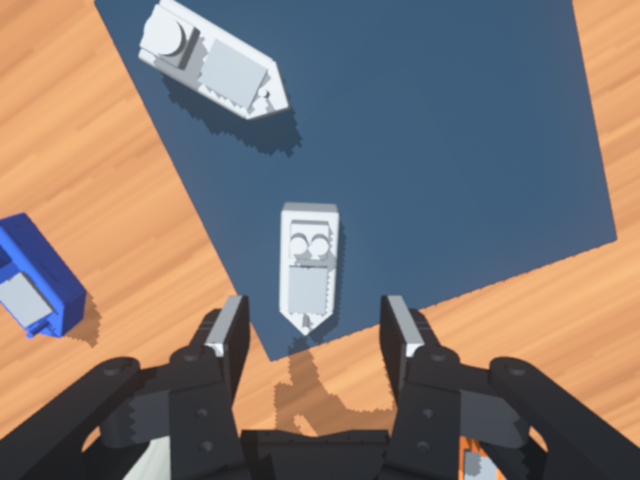

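```bash
python3 -m handwheel '[{"tx":0.1,"ty":2,"tz":-0.2,"ax":0,"ay":0,"az":0},{"tx":0.1,"ty":4,"tz":-0.2,"ax":0,"ay":0,"az":0},{"tx":0.1,"ty":6,"tz":-0.2,"ax":0,"ay":0,"az":0},{"tx":0.1,"ty":7.4,"tz":-0.2,"ax":0,"ay":0,"az":0},{"tx":0.1,"ty":7.9,"tz":-0.2,"ax":0,"ay":0,"az":0},{"tx":0.1,"ty":7.9,"tz":-0.2,"ax":0,"ay":0,"az":0},{"tx":0.1,"ty":7.9,"tz":-0.2,"ax":0,"ay":0,"az":0}]'
python3 -m handwheel '[{"tx":0,"ty":0,"tz":0,"ax":0,"ay":0,"az":0},{"tx":0,"ty":0,"tz":0,"ax":0,"ay":0,"az":0},{"tx":0,"ty":0,"tz":0,"ax":0,"ay":0,"az":0},{"tx":0,"ty":0,"tz":0,"ax":0,"ay":0,"az":0},{"tx":0,"ty":0,"tz":0,"ax":0,"ay":0,"az":0},{"tx":0,"ty":0,"tz":0,"ax":0,"ay":0,"az":0}]' 2.4
python3 -m handwheel '[{"tx":0,"ty":-1,"tz":0,"ax":0,"ay":0,"az":0},{"tx":0,"ty":-3,"tz":0,"ax":0,"ay":0,"az":0},{"tx":0,"ty":-6,"tz":0,"ax":0,"ay":0,"az":0},{"tx":0,"ty":-9,"tz":0,"ax":0,"ay":0,"az":0},{"tx":0,"ty":-12,"tz":0,"ax":0,"ay":0,"az":0},{"tx":0,"ty":-15,"tz":0,"ax":0,"ay":0,"az":0},{"tx":0,"ty":-15,"tz":0,"ax":0,"ay":0,"az":0}]'
python3 - <<'E'
from h import *
delta(.6834,.043,.15,9)
E
```

```text
clock: 9.75
tcp_pos: [0.5137, -0.3715, 0.005]
ee_rot: [[0.848, 0.001, 0.529], [-0.529, -0.0, 0.848], [0.001, -1.0, 0.0]]
wrist_force: [0.9, 0.1, 1.1]
gripper_width: 0.0497
clock: 10.25
tcp_pos: [0.5139, -0.372, 0.0057]
ee_rot: [[0.848, 0.002, 0.53], [-0.53, -0.001, 0.848], [0.002, -1.0, -0.0]]
wrist_force: [0.3, 1.8, 8.4]
gripper_width: 0.0293
clock: 10.83
tcp_pos: [0.5156, -0.3735, 0.1614]
ee_rot: [[0.848, 0.007, 0.53], [-0.53, -0.006, 0.848], [0.009, -1.0, -0.001]]
wrist_force: [0.9, -0.9, 0.4]
gripper_width: 0.0289
tx -7.83 ty 1.03 tz 44.22 | ax -0.2 ay 49.0 az 0.5
```

```bash
python3 -m handwheel '[{"tx":-0.3,"ty":0,"tz":2,"ax":0,"ay":3,"az":0},{"tx":-0.8,"ty":0,"tz":5,"ax":0,"ay":8,"az":0},{"tx":-1.5,"ty":0,"tz":9,"ax":0,"ay":14,"az":0},{"tx":-2.2,"ty":0,"tz":13,"ax":0,"ay":20,"az":0},{"tx":-3,"ty":0,"tz":17,"ax":0,"ay":26,"az":0},{"tx":-3.7,"ty":0,"tz":21,"ax":0,"ay":32,"az":0},{"tx":-4.4,"ty":0,"tz":25,"ax":0,"ay":38,"az":0},{"tx":-5.1,"ty":0,"tz":29,"ax":0,"ay":43,"az":0},{"tx":-5.8,"ty":0,"tz":33,"ax":0,"ay":47,"az":0},{"tx":-6.5,"ty":0,"tz":36.5,"ax":0,"ay":49,"az":0}]'
python3 - <<'E'
from h import *
delta(.6834,.043,.15,9)
E
```

```text
clock: 11.67
tcp_pos: [0.6521, -0.025, 0.1552]
ee_rot: [[0.153, 0.001, 0.988], [-0.988, 0.0, 0.153], [0.0, -1.0, 0.001]]
wrist_force: [1.3, -1.0, -0.8]
gripper_width: 0.0289
tx -6.24 ty 0.53 tz 4.14 | ax -0.1 ay -0.2 az 0.0
```

```bash
python3 -m handwheel '[{"tx":-2.5,"ty":0,"tz":1.5,"ax":0,"ay":0,"az":0},{"tx":-4.5,"ty":0,"tz":2.5,"ax":0,"ay":0,"az":0},{"tx":-5,"ty":1,"tz":3,"ax":0,"ay":0,"az":0},{"tx":-5,"ty":3,"tz":3,"ax":0,"ay":0,"az":0},{"tx":-5,"ty":5,"tz":3,"ax":0,"ay":0,"az":0},{"tx":-5,"ty":5,"tz":3,"ax":0,"ay":0,"az":0},{"tx":-5,"ty":5,"tz":3,"ax":0,"ay":0,"az":0},{"tx":-5,"ty":5,"tz":3,"ax":0,"ay":0,"az":0}]'
python3 - <<'E'
from h import *
delta(.6834,.043,.0345,9)
im=bot.capture('wrist')[:,:,::-1].copy(); cv2.imwrite('pics/w7.png',im)
E
```

```text
clock: 12.33
tcp_pos: [0.6735, 0.0261, 0.1053]
ee_rot: [[0.156, 0.001, 0.988], [-0.988, 0.0, 0.156], [0.0, -1.0, 0.001]]
wrist_force: [0.3, -1.9, -0.8]
gripper_width: 0.0289
tx -1.52 ty 7.08 tz 1.24 | ax -0.0 ay -0.0 az 0.0
```

View pics/w7.png

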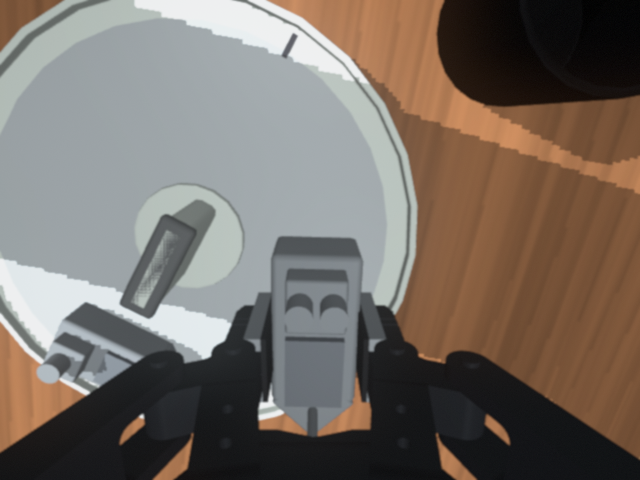

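```bash
python3 -m handwheel '[{"tx":-0.8,"ty":0.5,"tz":0.6,"ax":0,"ay":0,"az":0},{"tx":-1.5,"ty":1.5,"tz":1.2,"ax":0,"ay":0,"az":0},{"tx":-1.5,"ty":3.5,"tz":1.2,"ax":0,"ay":0,"az":0},{"tx":-1.5,"ty":5,"tz":1.2,"ax":0,"ay":0,"az":0},{"tx":-1.5,"ty":6,"tz":1.2,"ax":0,"ay":0,"az":0},{"tx":-1.5,"ty":6.4,"tz":1.2,"ax":0,"ay":0,"az":0},{"tx":-1.5,"ty":6.4,"tz":1.2,"ax":0,"ay":0,"az":0},{"tx":-1.5,"ty":6.4,"tz":1.2,"ax":0,"ay":0,"az":0}]'
python3 -c "
from h import *
delta(.6834,.043,.0345,9)"
```

```text
clock: 13.05
tcp_pos: [0.683, 0.0435, 0.0406]
ee_rot: [[0.157, 0.0, 0.988], [-0.988, 0.0, 0.157], [-0.0, -1.0, 0.0]]
wrist_force: [0.2, 0.3, -1.0]
gripper_width: 0.029
tx 0.06 ty 0.61 tz 0.03 | ax -0.0 ay 0.0 az -0.0
```

```bash
python3 -m handwheel '[{"tx":0,"ty":0.3,"tz":0,"ax":0,"ay":0,"az":0},{"tx":0,"ty":0.5,"tz":0,"ax":0,"ay":0,"az":0},{"tx":0,"ty":0.6,"tz":0,"ax":0,"ay":0,"az":0},{"tx":0,"ty":0.6,"tz":0,"ax":0,"ay":0,"az":0},{"tx":0,"ty":0.6,"tz":0,"ax":0,"ay":0,"az":0}]'
python3 -m handwheel '[{"tx":0,"ty":0,"tz":0,"ax":0,"ay":0,"az":0},{"tx":0,"ty":0,"tz":0,"ax":0,"ay":0,"az":0},{"tx":0,"ty":0,"tz":0,"ax":0,"ay":0,"az":0},{"tx":0,"ty":0,"tz":0,"ax":0,"ay":0,"az":0}]' 3.8
python3 -m handwheel '[{"tx":0,"ty":-1,"tz":0,"ax":0,"ay":0,"az":0},{"tx":0,"ty":-2.5,"tz":0,"ax":0,"ay":0,"az":0},{"tx":0,"ty":-5,"tz":0,"ax":0,"ay":0,"az":0},{"tx":0,"ty":-8,"tz":0,"ax":0,"ay":0,"az":0},{"tx":0,"ty":-11,"tz":0,"ax":0,"ay":0,"az":0},{"tx":0,"ty":-15,"tz":0,"ax":0,"ay":0,"az":0},{"tx":0,"ty":-15,"tz":0,"ax":0,"ay":0,"az":0},{"tx":0,"ty":-15,"tz":0,"ax":0,"ay":0,"az":0}]'
python3 - <<'E'
from h import *
im=bot.capture('top')[:,:,::-1].copy(); cv2.imwrite('pics/top2.png',im)
im=bot.capture('wrist')[:,:,::-1].copy(); cv2.imwrite('pics/w8.png',im)
hd=np.radians(28.5); x,y=.4108-.004*np.cos(hd),-.3515-.004*np.sin(hd); print(x,y)
delta(x,y,.15,118.5); delta(.52,-.15,.19,80)
E
```

```text
clock: 13.47
tcp_pos: [0.6829, 0.0433, 0.0348]
ee_rot: [[0.157, 0.001, 0.988], [-0.988, 0.0, 0.157], [-0.0, -1.0, 0.001]]
wrist_force: [0.3, 0.0, 3.6]
gripper_width: 0.0292
clock: 13.8
tcp_pos: [0.6826, 0.0433, 0.0343]
ee_rot: [[0.157, 0.0, 0.988], [-0.988, 0.0, 0.157], [-0.0, -1.0, 0.0]]
wrist_force: [0.1, 0.5, -0.4]
gripper_width: 0.0383
clock: 14.47
tcp_pos: [0.6842, 0.0434, 0.1879]
ee_rot: [[0.157, 0.005, 0.988], [-0.988, 0.0, 0.157], [0.001, -1.0, 0.005]]
wrist_force: [-0.1, 0.0, -0.7]
gripper_width: 0.038
0.40728473154935213 -0.3534086350410384
tx 34.87 ty 3.45 tz -33.39 | ax -0.0 ay -109.5 az 0.0
tx 16.54 ty -0.55 tz -19.06 | ax -0.0 ay -71.0 az 0.0
```

View pics/top2.png

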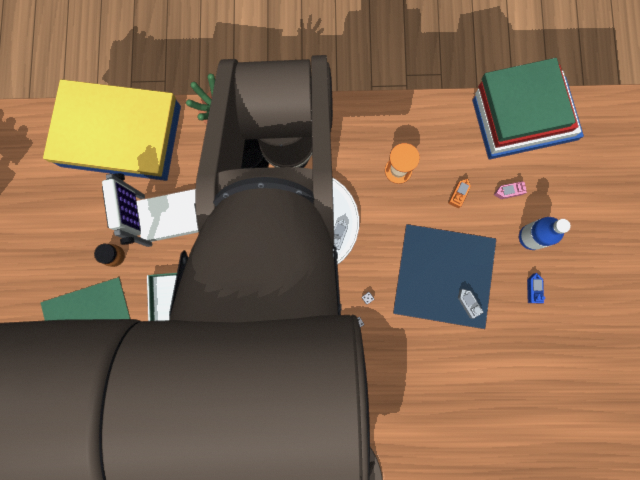

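View pics/w8.png

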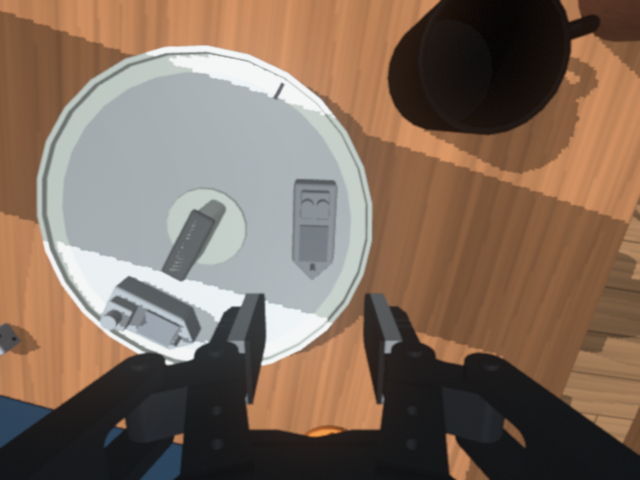

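Boats P and R are both upright on the disc, at (150,320) and (315,230) in the wrist view. The third boat, Q, is unmoved. I go to Q with the jaw axis at -61.5°, which needs less turning.

```bash
python3 -m handwheel '[{"tx":3,"ty":0,"tz":-2,"ax":0,"ay":5,"az":0},{"tx":6,"ty":0,"tz":-5,"ax":0,"ay":12,"az":0},{"tx":8.5,"ty":0,"tz":-8,"ax":0,"ay":19,"az":0},{"tx":11,"ty":0,"tz":-11,"ax":0,"ay":26,"az":0},{"tx":14,"ty":0,"tz":-14,"ax":0,"ay":33,"az":0},{"tx":17,"ty":0,"tz":-17,"ax":0,"ay":40,"az":0},{"tx":20,"ty":0,"tz":-20,"ax":0,"ay":47,"az":0},{"tx":23,"ty":0,"tz":-23,"ax":0,"ay":54,"az":0},{"tx":26,"ty":0,"tz":-26,"ax":0,"ay":61,"az":0},{"tx":29,"ty":0,"tz":-28,"ax":0,"ay":68,"az":0}]' 5
python3 - <<'E'
from h import *
t=(np.array([.6842,.0434,.1879]),np.array([[.157,.005,.988],[-.988,0,.157],[.001,-1,.005]]))
h=np.radians(-21)
for dx in(-.036,0,.035): print(proj('wrist',[.5736+dx*np.cos(h),-.0504+dx*np.sin(h),.056],t))
delta(.4073,-.3534,.08,-61.5)
E
```

```text
clock: 15.4
tcp_pos: [0.4484, -0.2873, 0.1832]
ee_rot: [[-0.86, -0.003, 0.51], [-0.51, 0.002, -0.86], [0.001, -1.0, -0.003]]
wrist_force: [1.6, -0.6, -0.9]
gripper_width: 0.05
[105.7958 303.4056]
[150.6118 324.9999]
[192.7191 345.2891]
tx 6.90 ty 10.31 tz 3.62 | ax 0.2 ay 2.2 az 0.1
```

```bash
python3 -m handwheel '[{"tx":2,"ty":2,"tz":1,"ax":0,"ay":2,"az":0},{"tx":4,"ty":5,"tz":2,"ax":0,"ay":2,"az":0},{"tx":5,"ty":8,"tz":2.5,"ax":0,"ay":2,"az":0},{"tx":5.5,"ty":10,"tz":3,"ax":0,"ay":2,"az":0},{"tx":5.5,"ty":10,"tz":3,"ax":0,"ay":2,"az":0},{"tx":5.5,"ty":10,"tz":3,"ax":0,"ay":2,"az":0},{"tx":5.5,"ty":10,"tz":3,"ax":0,"ay":2,"az":0}]' 5
python3 - <<'E'
from h import *
delta(.4073,-.3534,.0045,-61.5)
im=bot.capture('wrist')[:,:,::-1].copy(); cv2.imwrite('pics/w9.png',im)
E
```

```text
clock: 15.98
tcp_pos: [0.4201, -0.3407, 0.0847]
ee_rot: [[-0.874, -0.0, 0.485], [-0.485, 0.0, -0.874], [-0.0, -1.0, -0.0]]
wrist_force: [-0.3, 0.2, -0.2]
gripper_width: 0.0498
tx 1.74 ty 8.02 tz 0.49 | ax 0.0 ay 0.5 az -0.0
```

View pics/w9.png

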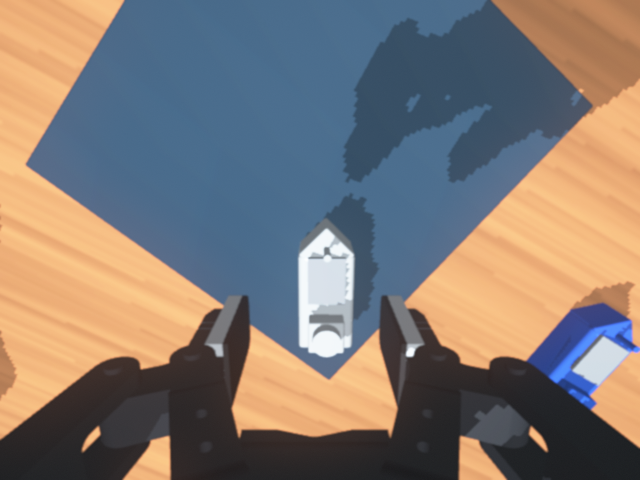

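```bash
python3 -m handwheel '[{"tx":0.8,"ty":1,"tz":0.3,"ax":0,"ay":0.4,"az":0},{"tx":1.7,"ty":2.5,"tz":0.5,"ax":0,"ay":0.4,"az":0},{"tx":1.7,"ty":4.5,"tz":0.5,"ax":0,"ay":0.4,"az":0},{"tx":1.7,"ty":6.5,"tz":0.5,"ax":0,"ay":0.4,"az":0},{"tx":1.7,"ty":7.6,"tz":0.5,"ax":0,"ay":0.4,"az":0},{"tx":1.7,"ty":8,"tz":0.5,"ax":0,"ay":0.4,"az":0},{"tx":1.7,"ty":8,"tz":0.5,"ax":0,"ay":0.4,"az":0},{"tx":1.7,"ty":8,"tz":0.5,"ax":0,"ay":0.4,"az":0}]'
python3 -m handwheel '[{"tx":0,"ty":0,"tz":0,"ax":0,"ay":0,"az":0},{"tx":0,"ty":0,"tz":0,"ax":0,"ay":0,"az":0},{"tx":0,"ty":0,"tz":0,"ax":0,"ay":0,"az":0},{"tx":0,"ty":0,"tz":0,"ax":0,"ay":0,"az":0},{"tx":0,"ty":0,"tz":0,"ax":0,"ay":0,"az":0},{"tx":0,"ty":0,"tz":0,"ax":0,"ay":0,"az":0}]' 2.4
python3 -m handwheel '[{"tx":0,"ty":-1,"tz":0,"ax":0,"ay":0,"az":0},{"tx":0,"ty":-3,"tz":0,"ax":0,"ay":0,"az":0},{"tx":0,"ty":-6,"tz":0,"ax":0,"ay":0,"az":0},{"tx":0,"ty":-9,"tz":0,"ax":0,"ay":0,"az":0},{"tx":0,"ty":-12,"tz":0,"ax":0,"ay":0,"az":0},{"tx":0,"ty":-15,"tz":0,"ax":0,"ay":0,"az":0},{"tx":0,"ty":-15,"tz":0,"ax":0,"ay":0,"az":0}]'
python3 - <<'E'
from h import *
delta(.5483,.0874,.15,-51); delta(.5,-.12,.15,-51)
E
```

```text
clock: 16.7
tcp_pos: [0.4078, -0.3539, 0.0048]
ee_rot: [[-0.878, 0.0, 0.479], [-0.479, -0.0, -0.878], [-0.0, -1.0, 0.0]]
wrist_force: [0.5, 0.3, 0.1]
gripper_width: 0.0498
clock: 17.2
tcp_pos: [0.408, -0.3541, 0.0054]
ee_rot: [[-0.878, 0.001, 0.479], [-0.479, -0.001, -0.878], [-0.001, -1.0, 0.002]]
wrist_force: [-0.2, 1.0, 9.3]
gripper_width: 0.0285
clock: 17.78
tcp_pos: [0.4096, -0.3557, 0.1606]
ee_rot: [[-0.878, 0.006, 0.479], [-0.479, -0.006, -0.878], [-0.003, -1.0, 0.008]]
wrist_force: [1.9, -1.8, 0.3]
gripper_width: 0.0287
tx -33.40 ty 0.89 tz -32.25 | ax -0.5 ay -10.4 az -0.1
tx -19.23 ty 0.98 tz -16.36 | ax -0.5 ay -10.4 az -0.1
```

```bash
python3 -m handwheel '[{"tx":-1.5,"ty":0,"tz":-1.5,"ax":0,"ay":-1,"az":0},{"tx":-4,"ty":0,"tz":-3.8,"ax":0,"ay":-3,"az":0},{"tx":-6.8,"ty":0,"tz":-6.5,"ax":0,"ay":-5,"az":0},{"tx":-9.6,"ty":0,"tz":-9.2,"ax":0,"ay":-7,"az":0},{"tx":-12.4,"ty":0,"tz":-12,"ax":0,"ay":-9,"az":0},{"tx":-15.3,"ty":0,"tz":-14.8,"ax":0,"ay":-10.4,"az":0},{"tx":-18.2,"ty":0,"tz":-17.6,"ax":0,"ay":-10.4,"az":0},{"tx":-21,"ty":0,"tz":-20.3,"ax":0,"ay":-10.4,"az":0},{"tx":-23.8,"ty":0,"tz":-23,"ax":0,"ay":-10.4,"az":0},{"tx":-26.5,"ty":0,"tz":-25.6,"ax":0,"ay":-10.4,"az":0}]'
python3 -m handwheel '[{"tx":-2,"ty":0,"tz":-2,"ax":0,"ay":0,"az":0},{"tx":-4,"ty":0,"tz":-3.5,"ax":0,"ay":0,"az":0},{"tx":-5.5,"ty":0.5,"tz":-5,"ax":0,"ay":0,"az":0},{"tx":-6,"ty":2,"tz":-5.5,"ax":0,"ay":0,"az":0},{"tx":-6,"ty":4,"tz":-5.5,"ax":0,"ay":0,"az":0},{"tx":-6,"ty":5,"tz":-5.5,"ax":0,"ay":0,"az":0},{"tx":-6,"ty":5,"tz":-5.5,"ax":0,"ay":0,"az":0},{"tx":-6,"ty":5,"tz":-5.5,"ax":0,"ay":0,"az":0}]'
python3 - <<'E'
from h import *
delta(.5483,.0874,.0345,-51)
im=bot.capture('wrist')[:,:,::-1].copy(); cv2.imwrite('pics/w10.png',im)
E
```

```text
clock: 18.62
tcp_pos: [0.5177, 0.0001, 0.1551]
ee_rot: [[-0.777, 0.001, 0.63], [-0.63, 0.0, -0.777], [-0.001, -1.0, 0.001]]
wrist_force: [0.2, -0.1, -0.6]
gripper_width: 0.029
clock: 19.28
tcp_pos: [0.5291, 0.0782, 0.1045]
ee_rot: [[-0.777, -0.001, 0.629], [-0.629, -0.0, -0.777], [0.001, -1.0, -0.001]]
wrist_force: [0.9, -0.7, -1.2]
gripper_width: 0.0289
tx -2.08 ty 6.99 tz 0.50 | ax 0.0 ay -0.0 az 0.0
```

View pics/w10.png

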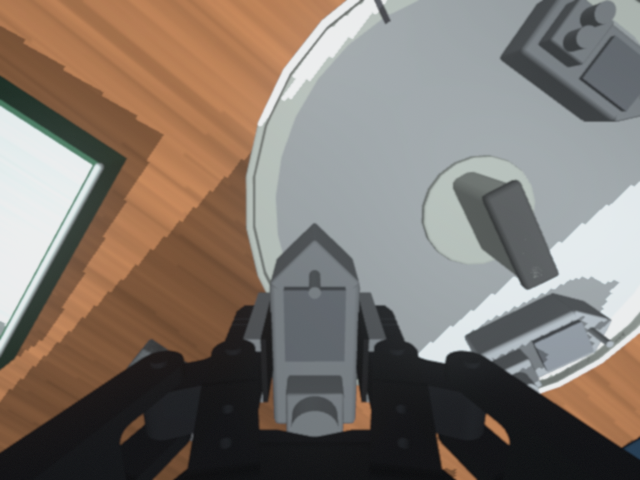

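```bash
python3 -m handwheel '[{"tx":-1,"ty":0,"tz":0.2,"ax":0,"ay":0,"az":0},{"tx":-2,"ty":1,"tz":0.5,"ax":0,"ay":0,"az":0},{"tx":-2.1,"ty":3,"tz":0.5,"ax":0,"ay":0,"az":0},{"tx":-2.1,"ty":5,"tz":0.5,"ax":0,"ay":0,"az":0},{"tx":-2.1,"ty":6,"tz":0.5,"ax":0,"ay":0,"az":0},{"tx":-2.1,"ty":6.5,"tz":0.5,"ax":0,"ay":0,"az":0},{"tx":-2.1,"ty":6.5,"tz":0.5,"ax":0,"ay":0,"az":0},{"tx":-2.1,"ty":6.5,"tz":0.5,"ax":0,"ay":0,"az":0}]'
python3 -c "
from h import *
delta(.5483,.0874,.0345,-51)"
```

```text
clock: 20.0
tcp_pos: [0.5494, 0.0878, 0.0399]
ee_rot: [[-0.777, 0.001, 0.629], [-0.629, 0.0, -0.777], [-0.001, -1.0, 0.0]]
wrist_force: [0.5, 1.4, -0.1]
gripper_width: 0.0293
tx 0.11 ty 0.54 tz -0.03 | ax -0.0 ay 0.0 az -0.0
```

```bash
python3 -m handwheel '[{"tx":0.1,"ty":0.2,"tz":0,"ax":0,"ay":0,"az":0},{"tx":0.1,"ty":0.4,"tz":0,"ax":0,"ay":0,"az":0},{"tx":0.1,"ty":0.55,"tz":0,"ax":0,"ay":0,"az":0},{"tx":0.1,"ty":0.55,"tz":0,"ax":0,"ay":0,"az":0},{"tx":0.1,"ty":0.55,"tz":0,"ax":0,"ay":0,"az":0}]'
python3 -m handwheel '[{"tx":0,"ty":0,"tz":0,"ax":0,"ay":0,"az":0},{"tx":0,"ty":0,"tz":0,"ax":0,"ay":0,"az":0},{"tx":0,"ty":0,"tz":0,"ax":0,"ay":0,"az":0},{"tx":0,"ty":0,"tz":0,"ax":0,"ay":0,"az":0}]' 3.8
python3 -m handwheel '[{"tx":0,"ty":-1,"tz":0,"ax":0,"ay":0,"az":0},{"tx":0,"ty":-2.5,"tz":0,"ax":0,"ay":0,"az":0},{"tx":0,"ty":-5,"tz":0,"ax":0,"ay":0,"az":0},{"tx":0,"ty":-8,"tz":0,"ax":0,"ay":0,"az":0},{"tx":0,"ty":-11,"tz":0,"ax":0,"ay":0,"az":0},{"tx":0,"ty":-15,"tz":0,"ax":0,"ay":0,"az":0},{"tx":0,"ty":-15,"tz":0,"ax":0,"ay":0,"az":0},{"tx":0,"ty":-15,"tz":0,"ax":0,"ay":0,"az":0}]'
python3 - <<'E'
from h import *
t=T(); im=bot.capture('wrist')[:,:,::-1].copy(); cv2.imwrite('pics/w11.png',im); np.savez('w11.npz',p=t[0],R=t[1])
c=lambda u,v:(u/5+95-.4,v/5+165-.4)
# lamp from first top image
for nm,p in dict(switch=(577,209),rec1=(498,195),rec2=(615,170),rec3=(623,227),rec4=(507,252),baseR1=(642,93),baseR2=(688,292),baseL=(275,375)).items(): print(nm,pt('top',*c(*p),.034))
E
```

```text
clock: 20.42
tcp_pos: [0.5485, 0.0872, 0.0344]
ee_rot: [[-0.777, 0.001, 0.63], [-0.63, 0.0, -0.777], [-0.001, -1.0, 0.0]]
wrist_force: [-0.0, 0.6, 6.0]
gripper_width: 0.0286
clock: 20.75
tcp_pos: [0.5481, 0.0872, 0.0338]
ee_rot: [[-0.777, 0.0, 0.63], [-0.63, 0.0, -0.777], [-0.0, -1.0, -0.0]]
wrist_force: [0.6, -0.2, -0.9]
gripper_width: 0.0381
clock: 21.42
tcp_pos: [0.5495, 0.0873, 0.1868]
ee_rot: [[-0.777, 0.005, 0.63], [-0.63, 0.001, -0.777], [-0.004, -1.0, 0.003]]
wrist_force: [-0.5, -0.1, -0.6]
gripper_width: 0.0378
switch [0.6464 0.2605 0.034 ]
rec1 [0.6539 0.2992 0.034 ]
rec2 [0.6653 0.2423 0.034 ]
rec3 [0.6371 0.238  0.034 ]
rec4 [0.6258 0.2942 0.034 ]
baseR1 [0.7034 0.2297 0.034 ]
baseR2 [0.6048 0.2061 0.034 ]
baseL [0.5675 0.4052 0.034 ]
```

View pics/w11.png

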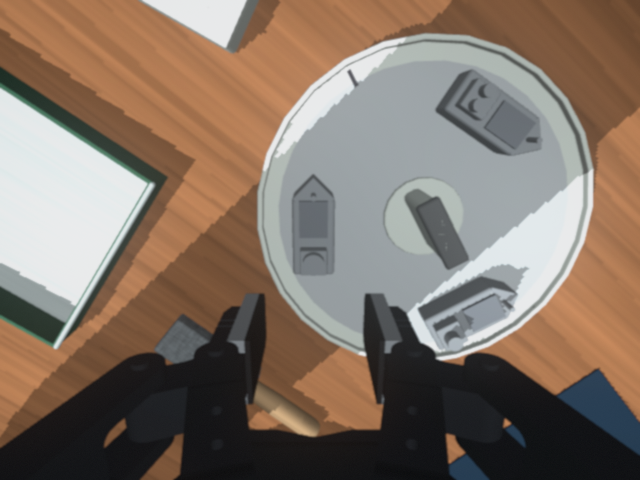

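All three boats stand upright on the disc, at (313,230), (490,112) and (468,312). The switch measures (0.646, 0.2605) and the lamp axis about 101°. I go over the switch with the fingers shut.

```bash
python3 -c "
from h import *
delta(.6466,.2606,.10,-78.8)"
```

```text
tx -18.53 ty 8.54 tz -7.30 | ax -0.0 ay 27.8 az -0.1
```

```bash
python3 -m handwheel '[{"tx":-3,"ty":0,"tz":-1,"ax":0,"ay":6,"az":0},{"tx":-6,"ty":0,"tz":-2.3,"ax":0,"ay":12,"az":0},{"tx":-9.5,"ty":1,"tz":-3.7,"ax":0,"ay":18,"az":0},{"tx":-13,"ty":2.5,"tz":-5,"ax":0,"ay":24,"az":0},{"tx":-16,"ty":4.5,"tz":-6.3,"ax":0,"ay":27.8,"az":0},{"tx":-18,"ty":7,"tz":-7.2,"ax":0,"ay":27.8,"az":0},{"tx":-18.5,"ty":8.5,"tz":-7.3,"ax":0,"ay":27.8,"az":0},{"tx":-18.5,"ty":8.5,"tz":-7.3,"ax":0,"ay":27.8,"az":0},{"tx":-18.5,"ty":8.5,"tz":-7.3,"ax":0,"ay":27.8,"az":0},{"tx":-18.5,"ty":8.5,"tz":-7.3,"ax":0,"ay":27.8,"az":0}]' 0
python3 - <<'E'
from h import *
t=T(); im=bot.capture('wrist')[:,:,::-1].copy(); cv2.imwrite('pics/w12.png',im); np.savez('w12.npz',p=t[0],R=t[1])
delta(.6466,.2606,.04,-78.8); print(bot.state()['wrist_force'])
E
```

```text
clock: 22.3
tcp_pos: [0.6455, 0.2594, 0.0992]
ee_rot: [[-0.981, -0.001, 0.194], [-0.194, -0.0, -0.981], [0.001, -1.0, 0.0]]
wrist_force: [-0.4, 0.1, -0.3]
gripper_width: 0.0002
tx -0.08 ty 5.99 tz -0.10 | ax 0.0 ay -0.0 az -0.0
[-0.0752  0.4666 -1.2166]
```

View pics/w12.png

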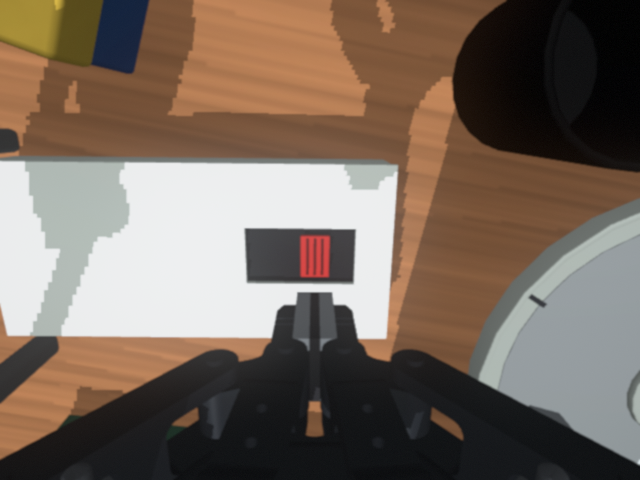

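```bash
python3 - <<'E'
from h import *
d=np.load('w12.npz'); t=(d['p'],d['R'])
for p in [(315,257),(301,237),(330,277),(247,229),(355,229),(355,283),(247,283)]: print(pt('wrist',*p,.034,t))
s=pt('wrist',315,257,.034,t); delta(s[0],s[1],.04,-78.8)
E
```

```text
[0.6472 0.2602 0.034 ]
[0.6569 0.2698 0.034 ]
[0.6373 0.2498 0.034 ]
[0.6557 0.2988 0.034 ]
[0.6668 0.2424 0.034 ]
[0.6365 0.2355 0.034 ]
[0.6249 0.2943 0.034 ]
tx -0.13 ty 5.99 tz -0.05 | ax 0.0 ay -0.0 az -0.0
```

```bash
python3 -m handwheel '[{"tx":-0.1,"ty":2,"tz":-0.1,"ax":0,"ay":0,"az":0},{"tx":-0.1,"ty":4,"tz":-0.1,"ax":0,"ay":0,"az":0},{"tx":-0.1,"ty":5.5,"tz":-0.1,"ax":0,"ay":0,"az":0},{"tx":-0.1,"ty":6.2,"tz":-0.1,"ax":0,"ay":0,"az":0},{"tx":-0.1,"ty":6.2,"tz":-0.1,"ax":0,"ay":0,"az":0},{"tx":-0.1,"ty":6.2,"tz":-0.1,"ax":0,"ay":0,"az":0}]' 0
python3 -m handwheel '[{"tx":0,"ty":0.1,"tz":0,"ax":0,"ay":0,"az":0},{"tx":0,"ty":0.1,"tz":0,"ax":0,"ay":0,"az":0},{"tx":0,"ty":0.1,"tz":0,"ax":0,"ay":0,"az":0}]' 0
python3 -m handwheel '[{"tx":0,"ty":0.1,"tz":0,"ax":0,"ay":0,"az":0},{"tx":0,"ty":0.1,"tz":0,"ax":0,"ay":0,"az":0},{"tx":0,"ty":0.1,"tz":0,"ax":0,"ay":0,"az":0}]' 0
```

```text
clock: 22.85
tcp_pos: [0.6468, 0.2613, 0.0374]
ee_rot: [[-0.981, 0.0, 0.194], [-0.194, 0.0, -0.981], [-0.0, -1.0, -0.0]]
wrist_force: [-0.1, 0.3, 0.2]
gripper_width: -0.0005
clock: 23.1
tcp_pos: [0.6471, 0.2618, 0.0367]
ee_rot: [[-0.981, 0.001, 0.195], [-0.195, 0.0, -0.981], [-0.001, -1.0, -0.0]]
wrist_force: [-0.0, 0.6, -0.3]
gripper_width: 0.0
clock: 23.35
tcp_pos: [0.6467, 0.2616, 0.0349]
ee_rot: [[-0.981, 0.0, 0.195], [-0.195, 0.0, -0.981], [-0.0, -1.0, -0.0]]
wrist_force: [0.2, 0.0, -1.5]
gripper_width: 0.0
```

```bash
python3 -m handwheel '[{"tx":0,"ty":0.1,"tz":0,"ax":0,"ay":0,"az":0},{"tx":0,"ty":0.1,"tz":0,"ax":0,"ay":0,"az":0},{"tx":0,"ty":0.1,"tz":0,"ax":0,"ay":0,"az":0}]' 0
python3 -m handwheel '[{"tx":0,"ty":0.05,"tz":0,"ax":0,"ay":0,"az":0},{"tx":0,"ty":0.05,"tz":0,"ax":0,"ay":0,"az":0},{"tx":0,"ty":0.05,"tz":0,"ax":0,"ay":0,"az":0}]' 0
```

```text
clock: 23.6
tcp_pos: [0.6468, 0.2617, 0.0341]
ee_rot: [[-0.981, 0.0, 0.195], [-0.195, 0.0, -0.981], [-0.0, -1.0, -0.0]]
wrist_force: [-0.8, 0.1, 4.7]
gripper_width: -0.0001
clock: 23.85
tcp_pos: [0.6468, 0.2617, 0.034]
ee_rot: [[-0.981, 0.0, 0.195], [-0.195, 0.0, -0.981], [-0.0, -1.0, -0.0]]
wrist_force: [-2.6, -0.5, 11.0]
gripper_width: -0.0002
```

```bash
python3 -m handwheel '[{"tx":0,"ty":-0.03,"tz":0,"ax":0,"ay":0,"az":0},{"tx":0,"ty":-0.03,"tz":-0.2,"ax":0,"ay":0,"az":0},{"tx":0,"ty":-0.03,"tz":-0.4,"ax":0,"ay":0,"az":0},{"tx":0,"ty":-0.03,"tz":-0.6,"ax":0,"ay":0,"az":0},{"tx":0,"ty":-0.03,"tz":-0.8,"ax":0,"ay":0,"az":0}]' 0
python3 -c "
from h import *
im=bot.capture('wrist')[:,:,::-1].copy(); cv2.imwrite('pics/w13.png',im[150:400,200:450])"
```

```text
clock: 24.27
tcp_pos: [0.6453, 0.2695, 0.034]
ee_rot: [[-0.981, 0.001, 0.195], [-0.195, 0.0, -0.981], [-0.001, -1.0, -0.0]]
wrist_force: [-1.4, -2.8, 7.0]
gripper_width: 0.0005
```

View pics/w13.png

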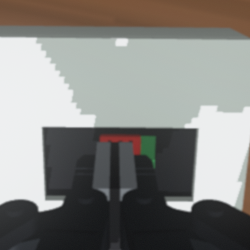

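The switch follows the fingertip, and a green patch shows at (148,148) in the crop. I continue the slide.

```bash
python3 -m handwheel '[{"tx":0,"ty":0,"tz":-0.2,"ax":0,"ay":0,"az":0},{"tx":0,"ty":0,"tz":-0.4,"ax":0,"ay":0,"az":0},{"tx":0,"ty":0,"tz":-0.6,"ax":0,"ay":0,"az":0},{"tx":0,"ty":0,"tz":-0.8,"ax":0,"ay":0,"az":0},{"tx":0,"ty":0,"tz":-1,"ax":0,"ay":0,"az":0},{"tx":0,"ty":0,"tz":-1,"ax":0,"ay":0,"az":0}]' 0
python3 -m handwheel '[{"tx":0,"ty":-1,"tz":0,"ax":0,"ay":0,"az":0},{"tx":0,"ty":-3,"tz":0,"ax":0,"ay":0,"az":0},{"tx":0,"ty":-6,"tz":0,"ax":0,"ay":0,"az":0},{"tx":0,"ty":-9,"tz":0,"ax":0,"ay":0,"az":0},{"tx":0,"ty":-9,"tz":0,"ax":0,"ay":0,"az":0},{"tx":0,"ty":-9,"tz":0,"ax":0,"ay":0,"az":0}]' 0
python3 - <<'E'
from h import *
t=T(); im=bot.capture('wrist')[:,:,::-1].copy(); cv2.imwrite('pics/w14.png',im); np.savez('w14.npz',p=t[0],R=t[1])
E
```

```text
clock: 24.82
tcp_pos: [0.6435, 0.2793, 0.034]
ee_rot: [[-0.981, 0.001, 0.195], [-0.195, -0.0, -0.981], [-0.001, -1.0, 0.0]]
wrist_force: [-0.6, -1.8, 6.5]
gripper_width: -0.0
clock: 25.32
tcp_pos: [0.6444, 0.2798, 0.1261]
ee_rot: [[-0.981, 0.004, 0.195], [-0.195, 0.002, -0.981], [-0.004, -1.0, -0.001]]
wrist_force: [-0.1, 0.5, -0.7]
gripper_width: 0.0
```

View pics/w14.png

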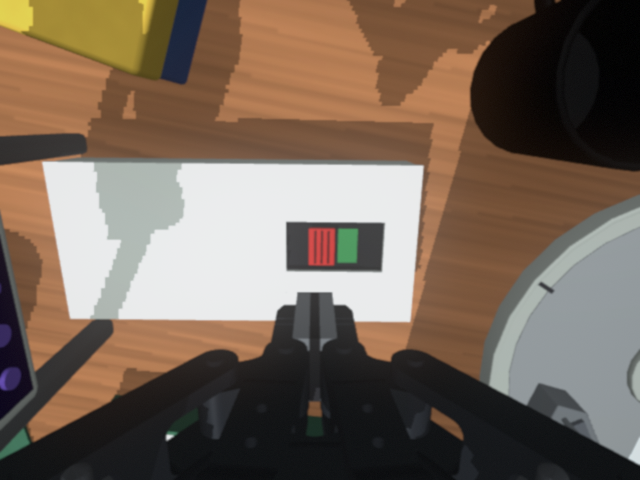

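The switch centre is now 8 mm panel-side of the recess centre and the green patch is fully visible, so the lamp is on. Next I go to the grip bar.

```bash
python3 - <<'E'
from h import *
d=np.load('w11.npz'); t=(d['p'],d['R'])
# bar top corners in w11 : cap approx
im=cv2.imread('pics/w11.png'); cv2.imwrite('pics/w11z.png',cv2.resize(im[150:300,350:500],None,fx=4,fy=4,interpolation=cv2.INTER_CUBIC))
delta(.603,.0262,.15,-21)
E
```

```text
tx 8.88 ty -2.57 tz 24.05 | ax -0.0 ay -57.8 az -0.1
```

View pics/w11z.png

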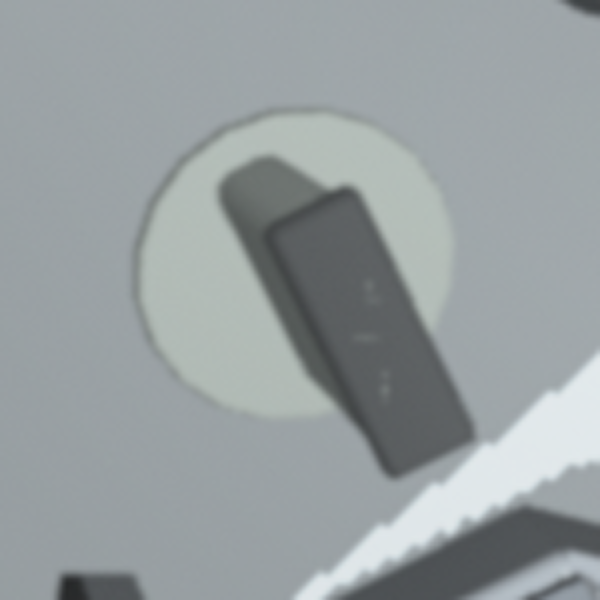

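```bash
python3 - <<'E'
from h import *
d=np.load('w11.npz'); t=(d['p'],d['R'])
q=[pt('wrist',u/4+350,v/4+150,.086,t) for u,v in [(270,228),(352,186),(475,437),(392,478)]]
c=sum(q)/4; print(c, [np.linalg.norm(q[i]-q[(i+1)%4]) for i in range(4)])
for a,b in [(1,2),(0,3)]:
    e=q[a]-q[b]; print(np.degrees(np.arctan2(e[1],e[0])))
print(pt('wrist',(137+453)/8+350,(108+417)/8+150,.033,t))
E
python3 -m handwheel '[{"tx":0.7,"ty":-1,"tz":2.2,"ax":0,"ay":-5,"az":0},{"tx":2,"ty":-2,"tz":5.5,"ax":0,"ay":-12,"az":0},{"tx":3.4,"ty":-2.5,"tz":9.2,"ax":0,"ay":-19,"az":0},{"tx":4.8,"ty":-2.5,"tz":13,"ax":0,"ay":-26,"az":0},{"tx":6.2,"ty":-2.5,"tz":16.8,"ax":0,"ay":-33,"az":0},{"tx":7.4,"ty":-2.5,"tz":20,"ax":0,"ay":-40,"az":0},{"tx":8.4,"ty":-2.5,"tz":22.8,"ax":0,"ay":-47,"az":0},{"tx":8.9,"ty":-2.5,"tz":24,"ax":0,"ay":-54,"az":0},{"tx":8.9,"ty":-2.5,"tz":24,"ax":0,"ay":-57.8,"az":0},{"tx":8.9,"ty":-2.5,"tz":24,"ax":0,"ay":-57.8,"az":0}]' 4.5
python3 -m handwheel '[{"tx":0,"ty":0,"tz":0,"ax":0,"ay":0,"az":0},{"tx":0,"ty":0,"tz":0,"ax":0,"ay":0,"az":0}]' 4.5
python3 - <<'E'
from h import *
t=T(); im=bot.capture('wrist')[:,:,::-1].copy(); cv2.imwrite('pics/w15.png',im); np.savez('w15.npz',p=t[0],R=t[1])
print(bot.state()['joints'])
E
```

```text
[0.6041 0.0282 0.086 ] [np.float64(0.013703071913993349), np.float64(0.0467174270966474), np.float64(0.014416364850629103), np.float64(0.04683423269952804)]
68.72340428028312
67.84802108031175
[0.6047 0.0265 0.033 ]
clock: 26.2
tcp_pos: [0.6016, 0.0253, 0.1475]
ee_rot: [[-0.356, -0.002, 0.934], [-0.934, 0.0, -0.356], [0.001, -1.0, -0.002]]
wrist_force: [0.4, 0.1, -0.4]
gripper_width: 0.0451
clock: 26.37
tcp_pos: [0.6022, 0.027, 0.148]
ee_rot: [[-0.36, -0.001, 0.933], [-0.933, 0.0, -0.36], [0.0, -1.0, -0.001]]
wrist_force: [0.9, -0.1, 0.1]
gripper_width: 0.045
[-0.0054  0.5087  1.7862  0.0002  0.8474  0.3623]
```

View pics/w15.png

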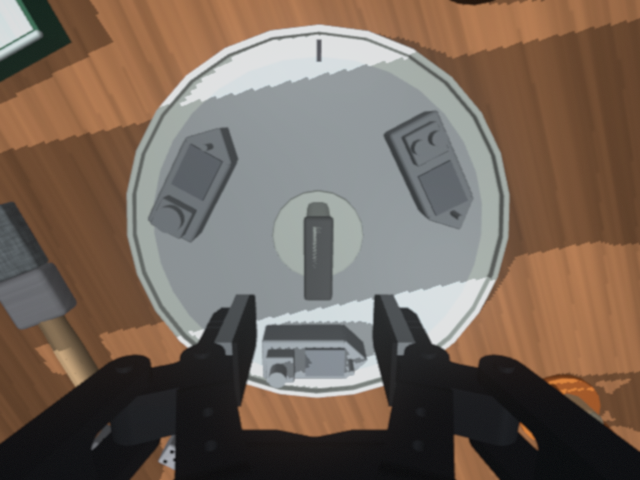

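The bar at (318,250) is centred between the fingers and all three boats are clear of them. I descend and grip it.

```bash
python3 -c "
from h import *
delta(.6035,.0268,.05,-21.4)"
python3 -m handwheel '[{"tx":0,"ty":2,"tz":0.1,"ax":0,"ay":0,"az":0},{"tx":0,"ty":4.5,"tz":0.1,"ax":0,"ay":0,"az":0},{"tx":0,"ty":7,"tz":0.1,"ax":0,"ay":0,"az":0},{"tx":0,"ty":9,"tz":0.1,"ax":0,"ay":0,"az":0},{"tx":0,"ty":9.6,"tz":0.1,"ax":0,"ay":0,"az":0},{"tx":0,"ty":9.6,"tz":0.1,"ax":0,"ay":0,"az":0},{"tx":0,"ty":9.6,"tz":0.1,"ax":0,"ay":0,"az":0}]' 4.5
python3 -m handwheel '[{"tx":0,"ty":0,"tz":0,"ax":0,"ay":0,"az":0},{"tx":0,"ty":0,"tz":0,"ax":0,"ay":0,"az":0},{"tx":0,"ty":0,"tz":0,"ax":0,"ay":0,"az":0}]' 2.5
python3 -m handwheel '[{"tx":0,"ty":0,"tz":0,"ax":0,"ay":0,"az":0},{"tx":0,"ty":0,"tz":0,"ax":0,"ay":0,"az":0},{"tx":0,"ty":0,"tz":0,"ax":0,"ay":0,"az":0},{"tx":0,"ty":0,"tz":0,"ax":0,"ay":0,"az":0},{"tx":0,"ty":0,"tz":0,"ax":0,"ay":0,"az":0}]' 1
```

```text
tx -0.01 ty 9.81 tz 0.13 | ax 0.0 ay 0.3 az 0.0
clock: 27.0
tcp_pos: [0.6037, 0.0265, 0.053]
ee_rot: [[-0.358, 0.0, 0.934], [-0.934, 0.0, -0.358], [-0.0, -1.0, -0.0]]
wrist_force: [0.5, -0.3, 1.1]
gripper_width: 0.0451
clock: 27.25
tcp_pos: [0.6042, 0.0262, 0.0537]
ee_rot: [[-0.358, 0.002, 0.934], [-0.934, 0.0, -0.358], [-0.001, -1.0, 0.002]]
wrist_force: [-0.6, 0.8, 0.1]
gripper_width: 0.025
clock: 27.67
tcp_pos: [0.604, 0.0261, 0.0535]
ee_rot: [[-0.358, 0.001, 0.934], [-0.934, 0.0, -0.358], [-0.001, -1.0, 0.001]]
wrist_force: [-0.7, 0.8, 8.0]
gripper_width: 0.0131
```

```bash
python3 -m handwheel '[{"tx":0,"ty":0,"tz":0,"ax":0,"ay":-1,"az":0},{"tx":0,"ty":0,"tz":0,"ax":0,"ay":-4,"az":0},{"tx":0,"ty":0,"tz":0,"ax":0,"ay":-8,"az":0},{"tx":0,"ty":0,"tz":0,"ax":0,"ay":-13,"az":0},{"tx":0,"ty":0,"tz":0,"ax":0,"ay":-18,"az":0},{"tx":0,"ty":0,"tz":0,"ax":0,"ay":-23,"az":0},{"tx":0,"ty":0,"tz":0,"ax":0,"ay":-28,"az":0},{"tx":0,"ty":0,"tz":0,"ax":0,"ay":-32,"az":0},{"tx":0,"ty":0,"tz":0,"ax":0,"ay":-35,"az":0},{"tx":0,"ty":0,"tz":0,"ax":0,"ay":-36.5,"az":0}]' 1
python3 - <<'E'
from h import *
print(T()[0],psi_now(),bot.state()['joints'][5]*57.3,bot.state()['wrist_torque'])
im=bot.capture('wrist')[:,:,::-1].copy(); cv2.imwrite('pics/w16.png',im)
E
```

```text
clock: 28.5
tcp_pos: [0.604, 0.0261, 0.0535]
ee_rot: [[0.271, 0.001, 0.963], [-0.963, 0.0, 0.271], [0.0, -1.0, 0.001]]
wrist_force: [-2.0, 0.3, 9.5]
gripper_width: 0.0128
[0.604  0.0261 0.0535] 15.696090053187497 -16.109352904984032 [ 0.1329  0.24   -0.0204]
```

View pics/w16.png

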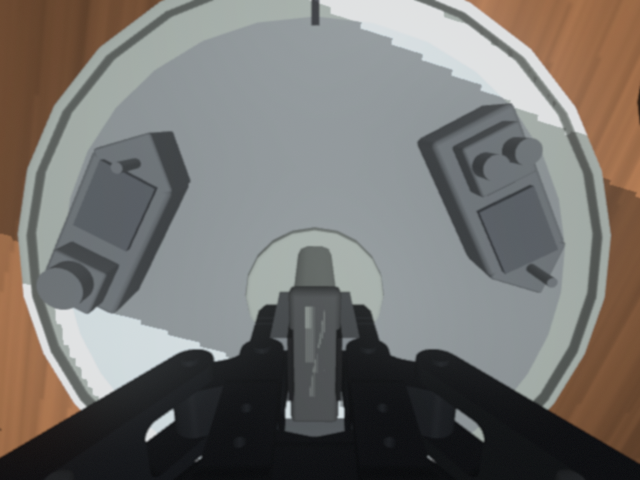

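The platform turns with the gripper: the tick stays at the top of the wrist view and the boats keep their places. I continue.

```bash
for i in 1; do :; done
python3 -m handwheel '[{"tx":0,"ty":0,"tz":0,"ax":0,"ay":-1,"az":0},{"tx":0,"ty":0,"tz":0,"ax":0,"ay":-4,"az":0},{"tx":0,"ty":0,"tz":0,"ax":0,"ay":-8,"az":0},{"tx":0,"ty":0,"tz":0,"ax":0,"ay":-13,"az":0},{"tx":0,"ty":0,"tz":0,"ax":0,"ay":-18,"az":0},{"tx":0,"ty":0,"tz":0,"ax":0,"ay":-23,"az":0},{"tx":0,"ty":0,"tz":0,"ax":0,"ay":-28,"az":0},{"tx":0,"ty":0,"tz":0,"ax":0,"ay":-32,"az":0},{"tx":0,"ty":0,"tz":0,"ax":0,"ay":-35,"az":0},{"tx":0,"ty":0,"tz":0,"ax":0,"ay":-37,"az":0}]' 1
python3 -m handwheel '[{"tx":0,"ty":0,"tz":0,"ax":0,"ay":-1,"az":0},{"tx":0,"ty":0,"tz":0,"ax":0,"ay":-4,"az":0},{"tx":0,"ty":0,"tz":0,"ax":0,"ay":-8,"az":0},{"tx":0,"ty":0,"tz":0,"ax":0,"ay":-13,"az":0},{"tx":0,"ty":0,"tz":0,"ax":0,"ay":-18,"az":0},{"tx":0,"ty":0,"tz":0,"ax":0,"ay":-23,"az":0},{"tx":0,"ty":0,"tz":0,"ax":0,"ay":-28,"az":0},{"tx":0,"ty":0,"tz":0,"ax":0,"ay":-32,"az":0},{"tx":0,"ty":0,"tz":0,"ax":0,"ay":-35,"az":0},{"tx":0,"ty":0,"tz":0,"ax":0,"ay":-37,"az":0}]' 1
python3 -m handwheel '[{"tx":0,"ty":0,"tz":0,"ax":0,"ay":-1,"az":0},{"tx":0,"ty":0,"tz":0,"ax":0,"ay":-4,"az":0},{"tx":0,"ty":0,"tz":0,"ax":0,"ay":-8,"az":0},{"tx":0,"ty":0,"tz":0,"ax":0,"ay":-13,"az":0},{"tx":0,"ty":0,"tz":0,"ax":0,"ay":-18,"az":0},{"tx":0,"ty":0,"tz":0,"ax":0,"ay":-23,"az":0},{"tx":0,"ty":0,"tz":0,"ax":0,"ay":-28,"az":0},{"tx":0,"ty":0,"tz":0,"ax":0,"ay":-32,"az":0},{"tx":0,"ty":0,"tz":0,"ax":0,"ay":-35,"az":0},{"tx":0,"ty":0,"tz":0,"ax":0,"ay":-37,"az":0}]' 1
python3 -c "
from h import *
print(T()[0],psi_now(),bot.state()['joints'][5]*57.3,bot.state()['wrist_torque'])"
```

```text
clock: 29.38
tcp_pos: [0.6039, 0.0261, 0.0535]
ee_rot: [[0.795, 0.001, 0.606], [-0.606, 0.0, 0.795], [0.001, -1.0, 0.001]]
wrist_force: [-1.8, 0.1, 8.7]
gripper_width: 0.0132
clock: 30.22
tcp_pos: [0.6038, 0.026, 0.0535]
ee_rot: [[1.0, 0.001, 0.005], [-0.005, 0.0, 1.0], [0.001, -1.0, 0.0]]
wrist_force: [-1.3, -1.4, 9.0]
gripper_width: 0.0135
clock: 31.05
tcp_pos: [0.6039, 0.026, 0.0535]
ee_rot: [[0.802, 0.001, -0.597], [0.597, 0.0, 0.802], [0.001, -1.0, -0.001]]
wrist_force: [-1.5, -1.1, 9.6]
gripper_width: 0.0133
[0.6039 0.026  0.0535] 126.68606637502363 -127.10897520642257 [-0.1771  0.4667 -0.0564]
```

```bash

python3 -m handwheel '[{"tx":0,"ty":0,"tz":0,"ax":0,"ay":-1,"az":0},{"tx":0,"ty":0,"tz":0,"ax":0,"ay":-4,"az":0},{"tx":0,"ty":0,"tz":0,"ax":0,"ay":-8,"az":0},{"tx":0,"ty":0,"tz":0,"ax":0,"ay":-13,"az":0},{"tx":0,"ty":0,"tz":0,"ax":0,"ay":-18,"az":0},{"tx":0,"ty":0,"tz":0,"ax":0,"ay":-23,"az":0},{"tx":0,"ty":0,"tz":0,"ax":0,"ay":-28,"az":0},{"tx":0,"ty":0,"tz":0,"ax":0,"ay":-32,"az":0},{"tx":0,"ty":0,"tz":0,"ax":0,"ay":-35,"az":0},{"tx":0,"ty":0,"tz":0,"ax":0,"ay":-36.5,"az":0}]' 1
python3 -m handwheel '[{"tx":0,"ty":0,"tz":0,"ax":0,"ay":0,"az":0},{"tx":0,"ty":0,"tz":0,"ax":0,"ay":0,"az":0},{"tx":0,"ty":0,"tz":0,"ax":0,"ay":0,"az":0},{"tx":0,"ty":0,"tz":0,"ax":0,"ay":0,"az":0},{"tx":0,"ty":0,"tz":0,"ax":0,"ay":0,"az":0}]' 4.5
python3 -c "
from h import *
print(T()[0],psi_now(),bot.state()['joints'][5]*57.3,bot.state()['wrist_torque'])"
python3 -m handwheel '[{"tx":0,"ty":-2,"tz":0,"ax":0,"ay":0,"az":0},{"tx":0,"ty":-5,"tz":0,"ax":0,"ay":0,"az":0},{"tx":0,"ty":-8,"tz":0,"ax":0,"ay":0,"az":0},{"tx":0,"ty":-8,"tz":0,"ax":0,"ay":7,"az":0},{"tx":0,"ty":-8,"tz":0,"ax":0,"ay":14,"az":0},{"tx":0,"ty":-8,"tz":0,"ax":0,"ay":21,"az":0},{"tx":0,"ty":-8,"tz":0,"ax":0,"ay":28,"az":0},{"tx":0,"ty":-8,"tz":0,"ax":0,"ay":35,"az":0},{"tx":0,"ty":-8,"tz":0,"ax":0,"ay":42,"az":0},{"tx":0,"ty":-8,"tz":0,"ax":0,"ay":49,"az":0}]' 4.5
python3 -m handwheel '[{"tx":0,"ty":0,"tz":0,"ax":0,"ay":7,"az":0},{"tx":0,"ty":0,"tz":0,"ax":0,"ay":14,"az":0},{"tx":0,"ty":0,"tz":0,"ax":0,"ay":21,"az":0},{"tx":0,"ty":0,"tz":0,"ax":0,"ay":28,"az":0},{"tx":0,"ty":0,"tz":0,"ax":0,"ay":35,"az":0},{"tx":0,"ty":0,"tz":0,"ax":0,"ay":42,"az":0},{"tx":0,"ty":0,"tz":0,"ax":0,"ay":49,"az":0},{"tx":0,"ty":0,"tz":0,"ax":0,"ay":56,"az":0},{"tx":0,"ty":0,"tz":0,"ax":0,"ay":63,"az":0},{"tx":0,"ty":0,"tz":0,"ax":0,"ay":70,"az":0}]' 4.5
python3 -m handwheel '[{"tx":0,"ty":0,"tz":0,"ax":0,"ay":7,"az":0},{"tx":0,"ty":0,"tz":0,"ax":0,"ay":14,"az":0},{"tx":0,"ty":0,"tz":0,"ax":0,"ay":21,"az":0},{"tx":0,"ty":0,"tz":0,"ax":0,"ay":28,"az":0},{"tx":0,"ty":0,"tz":0,"ax":0,"ay":35,"az":0},{"tx":0,"ty":0,"tz":0,"ax":0,"ay":42,"az":0},{"tx":0,"ty":0,"tz":0,"ax":0,"ay":49,"az":0},{"tx":0,"ty":0,"tz":0,"ax":0,"ay":56,"az":0},{"tx":0,"ty":0,"tz":0,"ax":0,"ay":61,"az":0},{"tx":0,"ty":0,"tz":0,"ax":0,"ay":61,"az":0}]' 4.5
python3 - <<'E'
from h import *
t=T(); im=bot.capture('wrist')[:,:,::-1].copy(); cv2.imwrite('pics/w17.png',im); np.savez('w17.npz',p=t[0],R=t[1])
print(t[0],psi_now(),bot.state()['joints'][5]*57.3)
E
```

```text
clock: 31.88
tcp_pos: [0.6039, 0.0259, 0.0535]
ee_rot: [[0.289, 0.001, -0.957], [0.957, -0.0, 0.289], [0.0, -1.0, -0.001]]
wrist_force: [-1.3, -1.3, 8.6]
gripper_width: 0.0134
clock: 32.3
tcp_pos: [0.6035, 0.0262, 0.0526]
ee_rot: [[0.292, -0.0, -0.956], [0.956, 0.0, 0.292], [0.0, -1.0, 0.0]]
wrist_force: [0.7, -0.2, -0.1]
gripper_width: 0.0452
[0.6035 0.0262 0.0526] 162.99348900245414 -163.41138714674818 [-0.0323  0.0324 -0.0139]
clock: 33.13
tcp_pos: [0.6034, 0.0261, 0.1325]
ee_rot: [[0.916, -0.0, -0.401], [0.401, 0.0, 0.916], [-0.0, -1.0, 0.0]]
wrist_force: [-0.4, -0.7, 0.8]
gripper_width: 0.045
clock: 33.97
tcp_pos: [0.6034, 0.0262, 0.1325]
ee_rot: [[0.69, -0.0, 0.724], [-0.724, 0.0, 0.69], [-0.0, -1.0, -0.0]]
wrist_force: [-0.1, 0.5, -0.1]
gripper_width: 0.0449
clock: 34.8
tcp_pos: [0.6034, 0.0262, 0.1325]
ee_rot: [[-0.297, -0.0, 0.955], [-0.955, 0.0, -0.297], [-0.0, -1.0, -0.0]]
wrist_force: [0.3, 0.3, 0.4]
gripper_width: 0.0452
[0.6034 0.0262 0.1325] -16.907622980910954 16.50454775037593
```

View pics/w17.png

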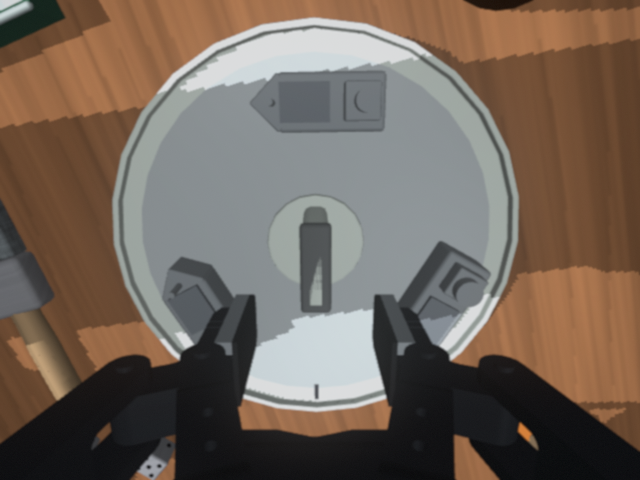

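The platform has turned about 184°, the tick is now at the bottom and all the boats are upright. I regrip and make the second half turn.

```bash

python3 -m handwheel '[{"tx":0,"ty":2,"tz":0,"ax":0,"ay":0,"az":0},{"tx":0,"ty":4.5,"tz":0,"ax":0,"ay":0,"az":0},{"tx":0,"ty":7,"tz":0,"ax":0,"ay":0,"az":0},{"tx":0,"ty":7.9,"tz":0,"ax":0,"ay":0,"az":0},{"tx":0,"ty":7.9,"tz":0,"ax":0,"ay":0,"az":0},{"tx":0,"ty":7.9,"tz":0,"ax":0,"ay":0,"az":0}]' 4.5
python3 -m handwheel '[{"tx":0,"ty":0,"tz":0,"ax":0,"ay":0,"az":0},{"tx":0,"ty":0,"tz":0,"ax":0,"ay":0,"az":0},{"tx":0,"ty":0,"tz":0,"ax":0,"ay":0,"az":0}]' 2.5
python3 -m handwheel '[{"tx":0,"ty":0,"tz":0,"ax":0,"ay":0,"az":0},{"tx":0,"ty":0,"tz":0,"ax":0,"ay":0,"az":0},{"tx":0,"ty":0,"tz":0,"ax":0,"ay":0,"az":0},{"tx":0,"ty":0,"tz":0,"ax":0,"ay":0,"az":0},{"tx":0,"ty":0,"tz":0,"ax":0,"ay":0,"az":0}]' 1
python3 -m handwheel '[{"tx":0,"ty":0,"tz":0,"ax":0,"ay":-1,"az":0},{"tx":0,"ty":0,"tz":0,"ax":0,"ay":-4,"az":0},{"tx":0,"ty":0,"tz":0,"ax":0,"ay":-8,"az":0},{"tx":0,"ty":0,"tz":0,"ax":0,"ay":-13,"az":0},{"tx":0,"ty":0,"tz":0,"ax":0,"ay":-18,"az":0},{"tx":0,"ty":0,"tz":0,"ax":0,"ay":-23,"az":0},{"tx":0,"ty":0,"tz":0,"ax":0,"ay":-28,"az":0},{"tx":0,"ty":0,"tz":0,"ax":0,"ay":-32,"az":0},{"tx":0,"ty":0,"tz":0,"ax":0,"ay":-35,"az":0},{"tx":0,"ty":0,"tz":0,"ax":0,"ay":-36.5,"az":0}]' 1
python3 -m handwheel '[{"tx":0,"ty":0,"tz":0,"ax":0,"ay":-1,"az":0},{"tx":0,"ty":0,"tz":0,"ax":0,"ay":-4,"az":0},{"tx":0,"ty":0,"tz":0,"ax":0,"ay":-8,"az":0},{"tx":0,"ty":0,"tz":0,"ax":0,"ay":-13,"az":0},{"tx":0,"ty":0,"tz":0,"ax":0,"ay":-18,"az":0},{"tx":0,"ty":0,"tz":0,"ax":0,"ay":-23,"az":0},{"tx":0,"ty":0,"tz":0,"ax":0,"ay":-28,"az":0},{"tx":0,"ty":0,"tz":0,"ax":0,"ay":-32,"az":0},{"tx":0,"ty":0,"tz":0,"ax":0,"ay":-35,"az":0},{"tx":0,"ty":0,"tz":0,"ax":0,"ay":-36.5,"az":0}]' 1
python3 -m handwheel '[{"tx":0,"ty":0,"tz":0,"ax":0,"ay":-1,"az":0},{"tx":0,"ty":0,"tz":0,"ax":0,"ay":-4,"az":0},{"tx":0,"ty":0,"tz":0,"ax":0,"ay":-8,"az":0},{"tx":0,"ty":0,"tz":0,"ax":0,"ay":-13,"az":0},{"tx":0,"ty":0,"tz":0,"ax":0,"ay":-18,"az":0},{"tx":0,"ty":0,"tz":0,"ax":0,"ay":-23,"az":0},{"tx":0,"ty":0,"tz":0,"ax":0,"ay":-28,"az":0},{"tx":0,"ty":0,"tz":0,"ax":0,"ay":-32,"az":0},{"tx":0,"ty":0,"tz":0,"ax":0,"ay":-35,"az":0},{"tx":0,"ty":0,"tz":0,"ax":0,"ay":-36.5,"az":0}]' 1
python3 -m handwheel '[{"tx":0,"ty":0,"tz":0,"ax":0,"ay":-1,"az":0},{"tx":0,"ty":0,"tz":0,"ax":0,"ay":-4,"az":0},{"tx":0,"ty":0,"tz":0,"ax":0,"ay":-8,"az":0},{"tx":0,"ty":0,"tz":0,"ax":0,"ay":-13,"az":0},{"tx":0,"ty":0,"tz":0,"ax":0,"ay":-18,"az":0},{"tx":0,"ty":0,"tz":0,"ax":0,"ay":-23,"az":0},{"tx":0,"ty":0,"tz":0,"ax":0,"ay":-28,"az":0},{"tx":0,"ty":0,"tz":0,"ax":0,"ay":-32,"az":0},{"tx":0,"ty":0,"tz":0,"ax":0,"ay":-35,"az":0},{"tx":0,"ty":0,"tz":0,"ax":0,"ay":-36.5,"az":0}]' 1
python3 -c "
from h import *
print(T()[0],psi_now(),bot.state()['joints'][5]*57.3,bot.state()['wrist_torque'])"
```

```text
clock: 35.35
tcp_pos: [0.6035, 0.0262, 0.0538]
ee_rot: [[-0.291, -0.001, 0.957], [-0.957, 0.0, -0.291], [0.0, -1.0, -0.001]]
wrist_force: [-1.1, -0.3, -0.4]
gripper_width: 0.0451
clock: 35.6
tcp_pos: [0.6043, 0.0261, 0.0548]
ee_rot: [[-0.292, 0.002, 0.957], [-0.957, 0.0, -0.292], [-0.001, -1.0, 0.002]]
wrist_force: [-0.5, -0.1, -0.5]
gripper_width: 0.0248
clock: 36.02
tcp_pos: [0.604, 0.0262, 0.0546]
ee_rot: [[-0.292, 0.001, 0.956], [-0.956, 0.0, -0.292], [-0.001, -1.0, 0.001]]
wrist_force: [-1.8, -0.1, 10.0]
gripper_width: 0.0129
clock: 36.85
tcp_pos: [0.6039, 0.0261, 0.0546]
ee_rot: [[0.337, 0.001, 0.941], [-0.941, 0.0, 0.337], [0.0, -1.0, 0.001]]
wrist_force: [-2.3, -0.6, 10.0]
gripper_width: 0.0132
clock: 37.68
tcp_pos: [0.6039, 0.0261, 0.0546]
ee_rot: [[0.831, 0.001, 0.556], [-0.556, 0.0, 0.831], [0.001, -1.0, 0.001]]
wrist_force: [-2.4, 0.1, 10.3]
gripper_width: 0.0132
clock: 38.52
tcp_pos: [0.6038, 0.026, 0.0546]
ee_rot: [[0.999, 0.001, -0.047], [0.047, 0.0, 0.999], [0.001, -1.0, -0.0]]
wrist_force: [-2.3, -0.3, 10.8]
gripper_width: 0.0135
clock: 39.35
tcp_pos: [0.6039, 0.026, 0.0546]
ee_rot: [[0.775, 0.001, -0.632], [0.632, -0.0, 0.775], [0.001, -1.0, -0.001]]
wrist_force: [-2.5, -0.9, 10.1]
gripper_width: 0.013
[0.6039 0.026  0.0546] 129.2153245975311 -129.62872694048392 [-0.2694  0.4608 -0.1078]
```

```bash

python3 -m handwheel '[{"tx":0,"ty":0,"tz":0,"ax":0,"ay":-1,"az":0},{"tx":0,"ty":0,"tz":0,"ax":0,"ay":-4,"az":0},{"tx":0,"ty":0,"tz":0,"ax":0,"ay":-8,"az":0},{"tx":0,"ty":0,"tz":0,"ax":0,"ay":-13,"az":0},{"tx":0,"ty":0,"tz":0,"ax":0,"ay":-18,"az":0},{"tx":0,"ty":0,"tz":0,"ax":0,"ay":-23,"az":0},{"tx":0,"ty":0,"tz":0,"ax":0,"ay":-28,"az":0},{"tx":0,"ty":0,"tz":0,"ax":0,"ay":-32,"az":0},{"tx":0,"ty":0,"tz":0,"ax":0,"ay":-34,"az":0},{"tx":0,"ty":0,"tz":0,"ax":0,"ay":-34.5,"az":0}]' 1
python3 -m handwheel '[{"tx":0,"ty":0,"tz":0,"ax":0,"ay":0,"az":0},{"tx":0,"ty":0,"tz":0,"ax":0,"ay":0,"az":0},{"tx":0,"ty":0,"tz":0,"ax":0,"ay":0,"az":0},{"tx":0,"ty":0,"tz":0,"ax":0,"ay":0,"az":0},{"tx":0,"ty":0,"tz":0,"ax":0,"ay":0,"az":0}]' 4.5
python3 -c "
from h import *
print(T()[0],psi_now(),bot.state()['joints'][5]*57.3,bot.state()['wrist_torque'])"
python3 -m handwheel '[{"tx":0,"ty":-2,"tz":0,"ax":0,"ay":0,"az":0},{"tx":0,"ty":-5,"tz":0,"ax":0,"ay":0,"az":0},{"tx":0,"ty":-8,"tz":0,"ax":0,"ay":0,"az":0},{"tx":0,"ty":-8,"tz":0,"ax":0,"ay":7,"az":0},{"tx":0,"ty":-8,"tz":0,"ax":0,"ay":14,"az":0},{"tx":0,"ty":-8,"tz":0,"ax":0,"ay":21,"az":0},{"tx":0,"ty":-8,"tz":0,"ax":0,"ay":28,"az":0},{"tx":0,"ty":-8,"tz":0,"ax":0,"ay":35,"az":0},{"tx":0,"ty":-8,"tz":0,"ax":0,"ay":42,"az":0},{"tx":0,"ty":-8,"tz":0,"ax":0,"ay":49,"az":0}]' 4.5
python3 -m handwheel '[{"tx":0,"ty":0,"tz":0,"ax":0,"ay":7,"az":0},{"tx":0,"ty":0,"tz":0,"ax":0,"ay":14,"az":0},{"tx":0,"ty":0,"tz":0,"ax":0,"ay":21,"az":0},{"tx":0,"ty":0,"tz":0,"ax":0,"ay":28,"az":0},{"tx":0,"ty":0,"tz":0,"ax":0,"ay":35,"az":0},{"tx":0,"ty":0,"tz":0,"ax":0,"ay":42,"az":0},{"tx":0,"ty":0,"tz":0,"ax":0,"ay":49,"az":0},{"tx":0,"ty":0,"tz":0,"ax":0,"ay":56,"az":0},{"tx":0,"ty":0,"tz":0,"ax":0,"ay":63,"az":0},{"tx":0,"ty":0,"tz":0,"ax":0,"ay":70,"az":0}]' 4.5
python3 -m handwheel '[{"tx":0,"ty":0,"tz":0,"ax":0,"ay":7,"az":0},{"tx":0,"ty":0,"tz":0,"ax":0,"ay":14,"az":0},{"tx":0,"ty":0,"tz":0,"ax":0,"ay":21,"az":0},{"tx":0,"ty":0,"tz":0,"ax":0,"ay":28,"az":0},{"tx":0,"ty":0,"tz":0,"ax":0,"ay":35,"az":0},{"tx":0,"ty":0,"tz":0,"ax":0,"ay":42,"az":0},{"tx":0,"ty":0,"tz":0,"ax":0,"ay":49,"az":0},{"tx":0,"ty":0,"tz":0,"ax":0,"ay":56,"az":0},{"tx":0,"ty":0,"tz":0,"ax":0,"ay":61,"az":0},{"tx":0,"ty":0,"tz":0,"ax":0,"ay":61,"az":0}]' 4.5
python3 - <<'E'
from h import *
t=T(); im=bot.capture('wrist')[:,:,::-1].copy(); cv2.imwrite('pics/w18.png',im); np.savez('w18.npz',p=t[0],R=t[1])
print(t[0],psi_now(),bot.state()['joints'][5]*57.3)
E
```

```text
clock: 40.18
tcp_pos: [0.6039, 0.026, 0.0546]
ee_rot: [[0.281, 0.001, -0.96], [0.96, -0.0, 0.281], [0.0, -1.0, -0.001]]
wrist_force: [-1.8, -1.7, 10.4]
gripper_width: 0.0134
clock: 40.6
tcp_pos: [0.6035, 0.0262, 0.0536]
ee_rot: [[0.284, 0.0, -0.959], [0.959, 0.0, 0.284], [0.0, -1.0, -0.0]]
wrist_force: [0.0, -0.3, -1.0]
gripper_width: 0.0443
[0.6035 0.0262 0.0536] 163.51215225187448 -163.92933000557298 [ 0.0241  0.0242 -0.0334]
clock: 41.43
tcp_pos: [0.6034, 0.0262, 0.1336]
ee_rot: [[0.912, -0.0, -0.409], [0.409, 0.0, 0.912], [-0.0, -1.0, 0.0]]
wrist_force: [0.2, -0.4, -0.2]
gripper_width: 0.0453
clock: 42.27
tcp_pos: [0.6034, 0.0261, 0.1335]
ee_rot: [[0.697, -0.0, 0.717], [-0.717, 0.0, 0.697], [-0.0, -1.0, -0.0]]
wrist_force: [-0.2, 0.4, -0.1]
gripper_width: 0.0447
clock: 43.1
tcp_pos: [0.6034, 0.0262, 0.1335]
ee_rot: [[-0.288, -0.0, 0.958], [-0.958, 0.0, -0.288], [-0.0, -1.0, -0.0]]
wrist_force: [-0.9, -0.5, -0.4]
gripper_width: 0.0449
[0.6034 0.0262 0.1335] -16.397055694983262 15.995699341797222
```

View pics/w18.png

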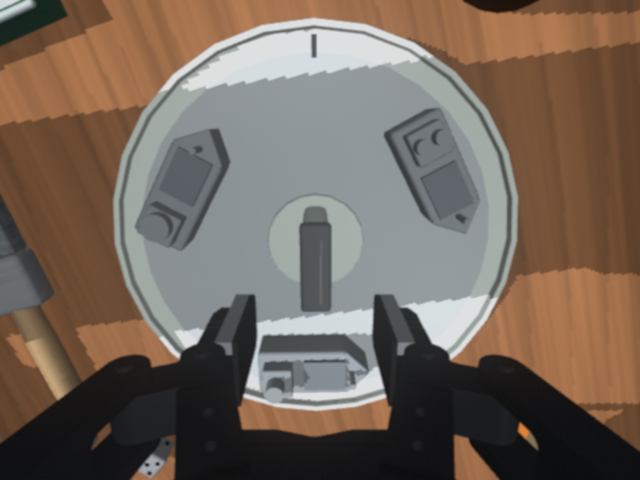

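The platform has turned about 364.5°, with the tick back at the top and the boats still in place. I add about 25° for margin.

```bash

python3 -m handwheel '[{"tx":0,"ty":2,"tz":0,"ax":0,"ay":0,"az":0},{"tx":0,"ty":4.5,"tz":0,"ax":0,"ay":0,"az":0},{"tx":0,"ty":7,"tz":0,"ax":0,"ay":0,"az":0},{"tx":0,"ty":7.9,"tz":0,"ax":0,"ay":0,"az":0},{"tx":0,"ty":7.9,"tz":0,"ax":0,"ay":0,"az":0},{"tx":0,"ty":7.9,"tz":0,"ax":0,"ay":0,"az":0}]' 4.5
python3 -m handwheel '[{"tx":0,"ty":0,"tz":0,"ax":0,"ay":0,"az":0},{"tx":0,"ty":0,"tz":0,"ax":0,"ay":0,"az":0},{"tx":0,"ty":0,"tz":0,"ax":0,"ay":0,"az":0}]' 2.5
python3 -m handwheel '[{"tx":0,"ty":0,"tz":0,"ax":0,"ay":0,"az":0},{"tx":0,"ty":0,"tz":0,"ax":0,"ay":0,"az":0},{"tx":0,"ty":0,"tz":0,"ax":0,"ay":0,"az":0},{"tx":0,"ty":0,"tz":0,"ax":0,"ay":0,"az":0},{"tx":0,"ty":0,"tz":0,"ax":0,"ay":0,"az":0}]' 1
python3 -m handwheel '[{"tx":0,"ty":0,"tz":0,"ax":0,"ay":-1,"az":0},{"tx":0,"ty":0,"tz":0,"ax":0,"ay":-4,"az":0},{"tx":0,"ty":0,"tz":0,"ax":0,"ay":-8,"az":0},{"tx":0,"ty":0,"tz":0,"ax":0,"ay":-12,"az":0},{"tx":0,"ty":0,"tz":0,"ax":0,"ay":-16,"az":0},{"tx":0,"ty":0,"tz":0,"ax":0,"ay":-20,"az":0},{"tx":0,"ty":0,"tz":0,"ax":0,"ay":-23,"az":0},{"tx":0,"ty":0,"tz":0,"ax":0,"ay":-25,"az":0},{"tx":0,"ty":0,"tz":0,"ax":0,"ay":-25,"az":0},{"tx":0,"ty":0,"tz":0,"ax":0,"ay":-25,"az":0}]' 1
python3 -m handwheel '[{"tx":0,"ty":0,"tz":0,"ax":0,"ay":0,"az":0},{"tx":0,"ty":0,"tz":0,"ax":0,"ay":0,"az":0},{"tx":0,"ty":0,"tz":0,"ax":0,"ay":0,"az":0},{"tx":0,"ty":0,"tz":0,"ax":0,"ay":0,"az":0},{"tx":0,"ty":0,"tz":0,"ax":0,"ay":0,"az":0}]' 4.5
python3 -m handwheel '[{"tx":0,"ty":-2,"tz":0,"ax":0,"ay":0,"az":0},{"tx":0,"ty":-5,"tz":0,"ax":0,"ay":0,"az":0},{"tx":0,"ty":-8,"tz":0,"ax":0,"ay":0,"az":0},{"tx":0,"ty":-11,"tz":0,"ax":0,"ay":0,"az":0},{"tx":0,"ty":-11,"tz":0,"ax":0,"ay":0,"az":0},{"tx":0,"ty":-11,"tz":0,"ax":0,"ay":0,"az":0}]' 4.5
python3 - <<'E'
from h import *
t=T(); im=bot.capture('wrist')[:,:,::-1].copy(); cv2.imwrite('pics/w19.png',im); np.savez('w19.npz',p=t[0],R=t[1])
print(t[0],psi_now(),bot.state()['joints'][5]*57.3)
delta(.6435,.277,.11,-78.8)
E
```

```text
clock: 43.65
tcp_pos: [0.6035, 0.0261, 0.0548]
ee_rot: [[-0.282, -0.001, 0.959], [-0.959, 0.0, -0.282], [0.0, -1.0, -0.001]]
wrist_force: [-0.5, 0.1, 0.7]
gripper_width: 0.0451
clock: 43.9
tcp_pos: [0.6043, 0.0261, 0.0558]
ee_rot: [[-0.283, 0.002, 0.959], [-0.959, 0.0, -0.283], [-0.001, -1.0, 0.002]]
wrist_force: [-0.2, 0.8, 0.1]
gripper_width: 0.0251
clock: 44.32
tcp_pos: [0.604, 0.0261, 0.0556]
ee_rot: [[-0.284, 0.001, 0.959], [-0.959, 0.0, -0.284], [-0.0, -1.0, 0.001]]
wrist_force: [-1.3, -0.2, 9.0]
gripper_width: 0.0135
clock: 45.15
tcp_pos: [0.604, 0.0261, 0.0556]
ee_rot: [[0.149, 0.001, 0.989], [-0.989, 0.0, 0.149], [0.0, -1.0, 0.001]]
wrist_force: [-1.9, 0.7, 8.7]
gripper_width: 0.0135
clock: 45.57
tcp_pos: [0.6035, 0.0262, 0.0546]
ee_rot: [[0.148, -0.0, 0.989], [-0.989, 0.0, 0.148], [-0.0, -1.0, 0.0]]
wrist_force: [0.7, -0.0, -0.2]
gripper_width: 0.0449
clock: 46.07
tcp_pos: [0.6046, 0.0261, 0.1664]
ee_rot: [[0.148, 0.003, 0.989], [-0.989, 0.0, 0.148], [0.0, -1.0, 0.003]]
wrist_force: [0.0, 0.5, -0.9]
gripper_width: 0.0447
[0.6046 0.0261 0.1664] 8.518988022340599 -8.925966746430392
tx -24.22 ty 5.50 tz 7.65 | ax -0.1 ay 87.3 az -0.0
```

View pics/w19.png

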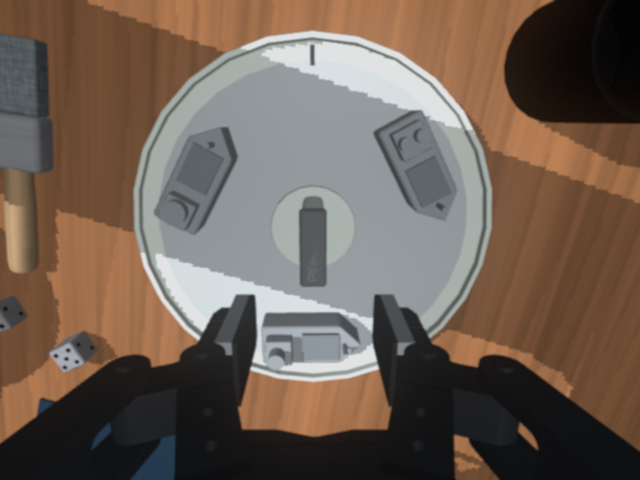

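The total is about 389°. Now I switch the lamp off.

```bash

python3 -m handwheel '[{"tx":-2,"ty":0,"tz":0.6,"ax":0,"ay":7,"az":0},{"tx":-4.5,"ty":0,"tz":1.4,"ax":0,"ay":14,"az":0},{"tx":-7,"ty":0,"tz":2.2,"ax":0,"ay":21,"az":0},{"tx":-9.5,"ty":0,"tz":3,"ax":0,"ay":28,"az":0},{"tx":-12,"ty":0,"tz":3.8,"ax":0,"ay":35,"az":0},{"tx":-14.5,"ty":0,"tz":4.6,"ax":0,"ay":42,"az":0},{"tx":-17,"ty":0.5,"tz":5.4,"ax":0,"ay":49,"az":0},{"tx":-19.5,"ty":1,"tz":6.2,"ax":0,"ay":56,"az":0},{"tx":-21.5,"ty":2,"tz":6.8,"ax":0,"ay":63,"az":0},{"tx":-23,"ty":3,"tz":7.3,"ax":0,"ay":70,"az":0}]' 0
python3 -m handwheel '[{"tx":0,"ty":1,"tz":0,"ax":0,"ay":7,"az":0},{"tx":0,"ty":2,"tz":0,"ax":0,"ay":14,"az":0},{"tx":0,"ty":2,"tz":0,"ax":0,"ay":17.3,"az":0},{"tx":0,"ty":2,"tz":0,"ax":0,"ay":17.3,"az":0},{"tx":0,"ty":2,"tz":0,"ax":0,"ay":17.3,"az":0}]' 0
python3 - <<'E'
from h import *
t=T(); im=bot.capture('wrist')[:,:,::-1].copy(); cv2.imwrite('pics/w20.png',im); np.savez('w20.npz',p=t[0],R=t[1])
print(t[0],psi_now()); delta(.6438,.276,.036,-78.8)
E
```

```text
clock: 46.95
tcp_pos: [0.6409, 0.2662, 0.1326]
ee_rot: [[-0.881, -0.002, 0.473], [-0.473, -0.0, -0.881], [0.002, -1.0, -0.001]]
wrist_force: [-0.2, 0.0, -0.3]
gripper_width: 0.0001
clock: 47.37
tcp_pos: [0.641, 0.2642, 0.1133]
ee_rot: [[-0.98, -0.002, 0.197], [-0.197, -0.001, -0.98], [0.002, -1.0, 0.0]]
wrist_force: [-0.4, 0.1, -0.3]
gripper_width: 0.0002
[0.641  0.2642 0.1133] -78.63002162568054
tx -0.49 ty 7.78 tz -1.10 | ax -0.0 ay 0.2 az 0.1
```

View pics/w20.png

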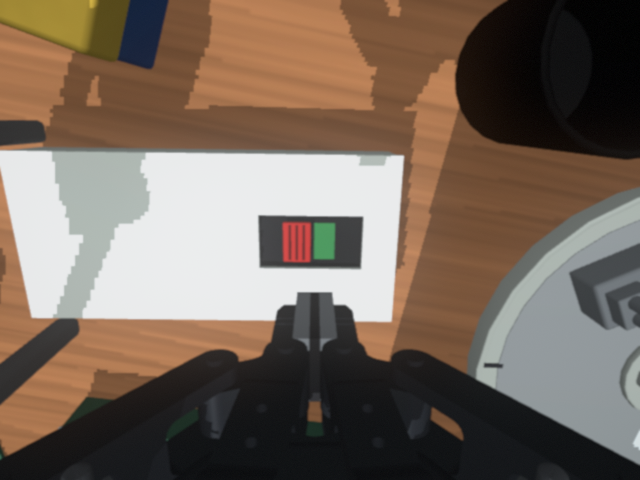

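```bash
python3 - <<'E'
from h import *
d=np.load('w20.npz'); t=(d['p'],d['R']); print(pt('wrist',296.5,242,.034,t))
E
python3 -m handwheel '[{"tx":-0.3,"ty":1,"tz":-0.5,"ax":0,"ay":0,"az":0},{"tx":-0.5,"ty":3,"tz":-1.1,"ax":0,"ay":0,"az":0},{"tx":-0.5,"ty":5,"tz":-1.1,"ax":0,"ay":0,"az":0},{"tx":-0.5,"ty":6.5,"tz":-1.1,"ax":0,"ay":0,"az":0},{"tx":-0.5,"ty":7.5,"tz":-1.1,"ax":0,"ay":0,"az":0},{"tx":-0.5,"ty":7.5,"tz":-1.1,"ax":0,"ay":0,"az":0},{"tx":-0.5,"ty":7.5,"tz":-1.1,"ax":0,"ay":0,"az":0},{"tx":-0.5,"ty":7.5,"tz":-1.1,"ax":0,"ay":0,"az":0}]' 0
python3 -c "
from h import *
delta(.6438,.276,.034,-78.8)"
```

```text
[0.6447 0.2762 0.034 ]
clock: 48.08
tcp_pos: [0.645, 0.2764, 0.0404]
ee_rot: [[-0.981, 0.001, 0.195], [-0.195, 0.0, -0.981], [-0.001, -1.0, -0.0]]
wrist_force: [0.8, -0.1, 0.2]
gripper_width: 0.0002
tx 0.12 ty 0.64 tz 0.02 | ax 0.0 ay 0.0 az -0.1
```

```bash
python3 -m handwheel '[{"tx":0.05,"ty":0.3,"tz":0,"ax":0,"ay":0,"az":0},{"tx":0.05,"ty":0.55,"tz":0,"ax":0,"ay":0,"az":0},{"tx":0.05,"ty":0.55,"tz":0,"ax":0,"ay":0,"az":0},{"tx":0.05,"ty":0.55,"tz":0,"ax":0,"ay":0,"az":0}]' 0
python3 -m handwheel '[{"tx":0,"ty":0.06,"tz":0,"ax":0,"ay":0,"az":0},{"tx":0,"ty":0.06,"tz":0,"ax":0,"ay":0,"az":0},{"tx":0,"ty":0.06,"tz":0,"ax":0,"ay":0,"az":0}]' 0
```

```text
clock: 48.42
tcp_pos: [0.6439, 0.2761, 0.0343]
ee_rot: [[-0.981, 0.0, 0.195], [-0.195, 0.0, -0.981], [-0.0, -1.0, -0.0]]
wrist_force: [0.2, 0.4, 0.4]
gripper_width: 0.0001
clock: 48.67
tcp_pos: [0.644, 0.2762, 0.034]
ee_rot: [[-0.981, 0.0, 0.195], [-0.195, 0.0, -0.981], [-0.001, -1.0, -0.0]]
wrist_force: [-1.3, -0.2, 5.9]
gripper_width: 0.0001
```

Contact is at about 6 N. I drag toward the turntable (+tz).

```bash
python3 -m handwheel '[{"tx":0,"ty":0,"tz":0.2,"ax":0,"ay":0,"az":0},{"tx":0,"ty":0,"tz":0.4,"ax":0,"ay":0,"az":0},{"tx":0,"ty":0,"tz":0.6,"ax":0,"ay":0,"az":0},{"tx":0,"ty":0,"tz":0.8,"ax":0,"ay":0,"az":0},{"tx":0,"ty":0,"tz":0.8,"ax":0,"ay":0,"az":0}]' 0
python3 -m handwheel '[{"tx":0,"ty":0,"tz":0.2,"ax":0,"ay":0,"az":0},{"tx":0,"ty":0,"tz":0.4,"ax":0,"ay":0,"az":0},{"tx":0,"ty":0,"tz":0.6,"ax":0,"ay":0,"az":0},{"tx":0,"ty":0,"tz":0.8,"ax":0,"ay":0,"az":0},{"tx":0,"ty":0,"tz":1,"ax":0,"ay":0,"az":0},{"tx":0,"ty":0,"tz":1,"ax":0,"ay":0,"az":0}]' 0
python3 -m handwheel '[{"tx":0,"ty":-1,"tz":0,"ax":0,"ay":0,"az":0},{"tx":0,"ty":-3,"tz":0,"ax":0,"ay":0,"az":0},{"tx":0,"ty":-6,"tz":0,"ax":0,"ay":0,"az":0},{"tx":0,"ty":-10,"tz":0,"ax":0,"ay":0,"az":0},{"tx":0,"ty":-12,"tz":0,"ax":0,"ay":0,"az":0},{"tx":0,"ty":-12,"tz":0,"ax":0,"ay":0,"az":0}]' 4.5
python3 - <<'E'
from h import *
t=T(); im=bot.capture('wrist')[:,:,::-1].copy(); cv2.imwrite('pics/w21.png',im); np.savez('w21.npz',p=t[0],R=t[1])
im=bot.capture('scene')[:,:,::-1].copy(); cv2.imwrite('pics/s1.png',im)
E
```

```text
clock: 49.08
tcp_pos: [0.6456, 0.2681, 0.034]
ee_rot: [[-0.981, 0.0, 0.194], [-0.194, 0.0, -0.981], [-0.0, -1.0, -0.0]]
wrist_force: [-1.2, -2.2, 6.1]
gripper_width: -0.0002
clock: 49.58
tcp_pos: [0.6477, 0.2585, 0.0341]
ee_rot: [[-0.981, 0.001, 0.194], [-0.194, 0.001, -0.981], [-0.001, -1.0, -0.0]]
wrist_force: [-1.1, 0.4, 7.4]
gripper_width: 0.0
clock: 50.08
tcp_pos: [0.6501, 0.2593, 0.1598]
ee_rot: [[-0.981, 0.008, 0.195], [-0.195, 0.003, -0.981], [-0.008, -1.0, -0.001]]
wrist_force: [1.4, 0.5, -0.2]
gripper_width: 0.0452
```

View pics/w21.png

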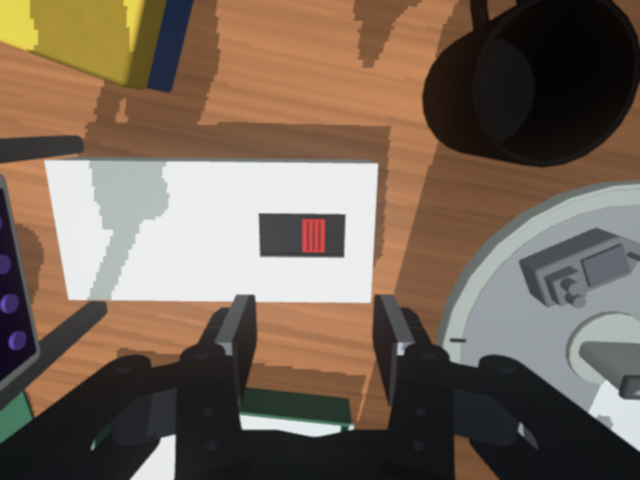

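View pics/s1.png

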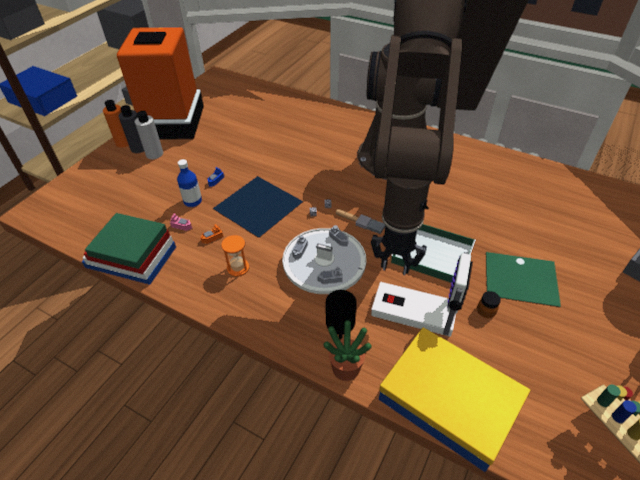

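The switch is back off: its centre is 8 mm turntable-side and no green shows. Next I measure the boats on the platform from w19 and check the tin.

```bash
python3 - <<'E'
import cv2
im=cv2.imread('pics/w19.png'); cv2.imwrite('pics/w19z.png',cv2.resize(im[90:390,130:480],None,fx=2.2,fy=2.0*1.1,interpolation=cv2.INTER_CUBIC)[:600])
im=cv2.imread('pics/top0.png'); cv2.imwrite('pics/t_tin.png',cv2.resize(im[255:360,135:255],None,fx=5,fy=5,interpolation=cv2.INTER_CUBIC))
E
```

```text
(no output)
```

View pics/w19z.png

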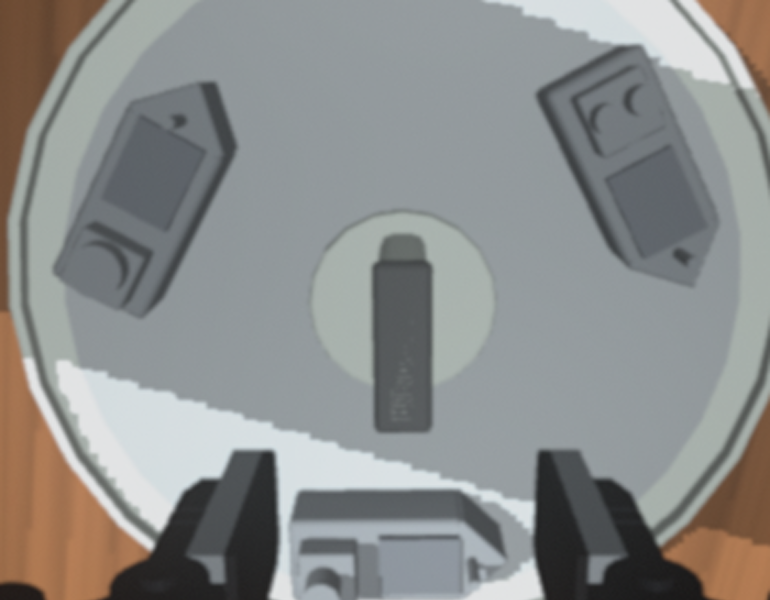

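View pics/t_tin.png

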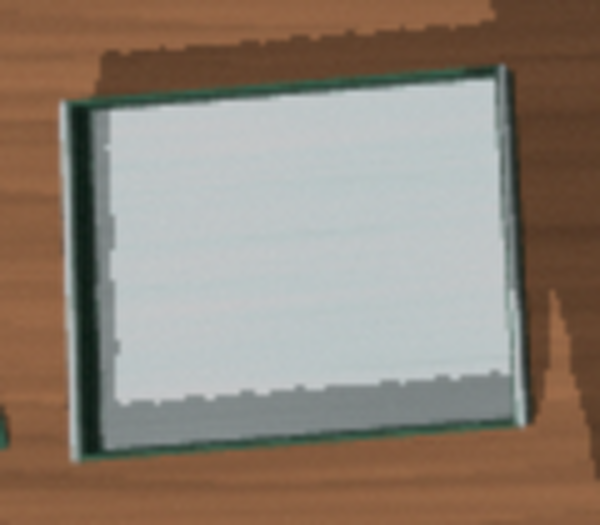

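```bash
python3 - <<'E'
from h import *
d=np.load('w19.npz'); t=(d['p'],d['R'])
B=dict(Q=[(57,268),(137,314),(203,84)],R=[(545,97),(630,46),(692,286)],bar=None)
for k,v in B.items():
    if not v: continue
    q=[pt('wrist',u/2.2+130,w/2.2+90,.056,t) for u,w in v]
    sm=(q[0]+q[1])/2; h=q[2]-sm; L=np.linalg.norm(h); hd=np.degrees(np.arctan2(h[1],h[0]))
    o=sm+h/L*.0355; print(k,o[:2],hd,L,np.linalg.norm(q[0]-q[1]))
    e=o[:2]-[.6037,.0264]; print('  r,phi',np.hypot(*e),np.degrees(np.arctan2(e[1],e[0])))
q=[pt('wrist',u/2.2+130,w/2.2+90,.086,t) for u,w in [(375,263),(432,263),(432,430),(375,430)]]; print('bar',sum(q)/4, np.degrees(np.arctan2(*(q[0]-q[3])[[1,0]])))
for n,phi,hd in [('P',-111,-21),('R',9,-81),('Q',129,39)]:
    for rot in [30]:
        o=np.array([.603,.0262])+.082*np.array([np.cos(np.radians(phi)),np.sin(np.radians(phi))]) - [.6037,.0264]
        a=np.radians(rot); R=np.array([[np.cos(a),-np.sin(a)],[np.sin(a),np.cos(a)]]); o=R@o+[.6037,.0264]; print(n,'pred',o,hd+rot)
c=lambda u,v:(u/5+135-.4,v/5+255-.4)
q=[pt('top',*c(*p),.032) for p in [(65,102),(505,66),(524,425),(76,458)]]
ce=sum(q)/4; print('tin',ce,[np.linalg.norm(q[i]-q[(i+1)%4]) for i in range(4)])
for a,b in [(0,1),(3,2)]: e=q[a]-q[b]; print(np.degrees(np.arctan2(e[1],e[0])))
for a,b in [(0,3),(1,2)]: e=q[a]-q[b]; print(np.degrees(np.arctan2(e[1],e[0])))
E
```

```text
Q [0.5267 0.0554] 67.71145082153285 0.06816396019399967 0.02608453971989182
  r,phi 0.08229593335626541 159.3616100153281
R [0.6646 0.0764] -51.92439263179239 0.06945649343090986 0.026173370080272422
  r,phi 0.07880170869766168 39.34189855807348
bar [0.6032 0.0277 0.086 ] 97.88196300744177
P pred [ 0.616  -0.0551] 9
R pred [0.6669 0.0775] -51
Q pred [0.5266 0.0553] 69
tin [0.406  0.2971 0.032 ] [np.float64(0.21123565287189905), np.float64(0.168334775551487), np.float64(0.21084395639174694), np.float64(0.16714593213092013)]
93.8968644966272
93.57416233532274
3.7697073442116604
3.636145363031659
```

Everything agrees: the tin is centred at (0.406, 0.297) at 3.7°, and the boats are where rotation predicts. Boat Q goes first.

```bash
python3 -c "
from h import *
delta(.5252,.0517,.10,-22)"
```

```text
tx 16.08 ty 5.48 tz 17.90 | ax -0.1 ay -56.8 az -0.1
```

```bash

python3 -m handwheel '[{"tx":2,"ty":0,"tz":2,"ax":0,"ay":-7,"az":0},{"tx":4.5,"ty":0,"tz":5,"ax":0,"ay":-14,"az":0},{"tx":7,"ty":0,"tz":8,"ax":0,"ay":-21,"az":0},{"tx":9.7,"ty":0,"tz":11,"ax":0,"ay":-28,"az":0},{"tx":12.4,"ty":0,"tz":14,"ax":0,"ay":-35,"az":0},{"tx":14.5,"ty":0.5,"tz":16.2,"ax":0,"ay":-42,"az":0},{"tx":15.8,"ty":2,"tz":17.6,"ax":0,"ay":-49,"az":0},{"tx":16,"ty":4,"tz":17.8,"ax":0,"ay":-56,"az":0},{"tx":16,"ty":5,"tz":17.8,"ax":0,"ay":-56.8,"az":0},{"tx":16,"ty":5,"tz":17.8,"ax":0,"ay":-56.8,"az":0}]' 4
python3 -m handwheel '[{"tx":0,"ty":0,"tz":0,"ax":0,"ay":0,"az":0},{"tx":0,"ty":0,"tz":0,"ax":0,"ay":0,"az":0}]' 4
python3 - <<'E'
from h import *
t=T(); im=bot.capture('wrist')[:,:,::-1].copy(); cv2.imwrite('pics/w22.png',im); np.savez('w22.npz',p=t[0],R=t[1])
delta(.5252,.0517,.034,-22)
E
```

```text
clock: 51.02
tcp_pos: [0.5234, 0.0525, 0.1012]
ee_rot: [[-0.377, -0.004, 0.926], [-0.926, -0.0, -0.377], [0.002, -1.0, -0.004]]
wrist_force: [0.1, 0.0, -0.3]
gripper_width: 0.0399
clock: 51.18
tcp_pos: [0.5257, 0.0533, 0.1038]
ee_rot: [[-0.377, 0.0, 0.926], [-0.926, 0.0, -0.377], [-0.0, -1.0, 0.0]]
wrist_force: [-0.9, -0.1, -0.3]
gripper_width: 0.0398
tx 0.17 ty 7.00 tz -0.00 | ax -0.0 ay -0.1 az -0.0
```

View pics/w22.png

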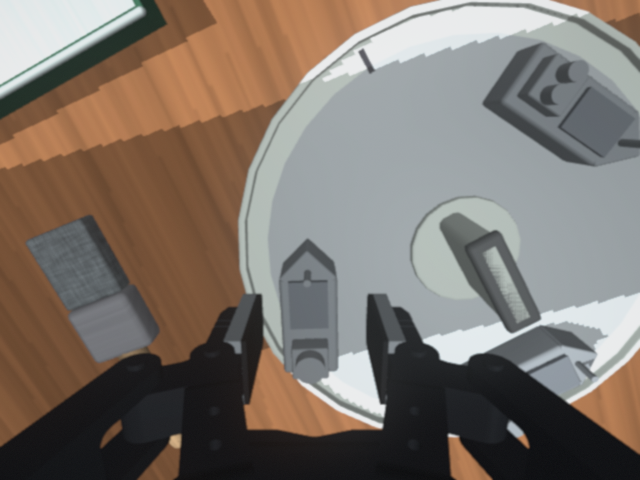

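```bash

python3 -m handwheel '[{"tx":0.1,"ty":2,"tz":-0.15,"ax":0,"ay":0,"az":0},{"tx":0.1,"ty":4,"tz":-0.15,"ax":0,"ay":0,"az":0},{"tx":0.1,"ty":5.5,"tz":-0.15,"ax":0,"ay":0,"az":0},{"tx":0.1,"ty":6.5,"tz":-0.15,"ax":0,"ay":0,"az":0},{"tx":0.1,"ty":6.9,"tz":-0.15,"ax":0,"ay":0,"az":0},{"tx":0.1,"ty":6.9,"tz":-0.15,"ax":0,"ay":0,"az":0},{"tx":0.1,"ty":6.9,"tz":-0.15,"ax":0,"ay":0,"az":0}]' 4
python3 -m handwheel '[{"tx":0,"ty":0,"tz":0,"ax":0,"ay":0,"az":0},{"tx":0,"ty":0,"tz":0,"ax":0,"ay":0,"az":0},{"tx":0,"ty":0,"tz":0,"ax":0,"ay":0,"az":0},{"tx":0,"ty":0,"tz":0,"ax":0,"ay":0,"az":0},{"tx":0,"ty":0,"tz":0,"ax":0,"ay":0,"az":0},{"tx":0,"ty":0,"tz":0,"ax":0,"ay":0,"az":0}]' 2.4
python3 -m handwheel '[{"tx":0,"ty":-1,"tz":0,"ax":0,"ay":0,"az":0},{"tx":0,"ty":-3,"tz":0,"ax":0,"ay":0,"az":0},{"tx":0,"ty":-6,"tz":0,"ax":0,"ay":0,"az":0},{"tx":0,"ty":-9,"tz":0,"ax":0,"ay":0,"az":0},{"tx":0,"ty":-11,"tz":0,"ax":0,"ay":0,"az":0},{"tx":0,"ty":-11,"tz":0,"ax":0,"ay":0,"az":0}]'
python3 - <<'E'
from h import *
h=np.array([np.cos(np.radians(3.7)),np.sin(np.radians(3.7))])
for n,o in dict(D1=(.422,.3602),D2=(.426,.2983),D3=(.43,.2364)).items(): print(n,np.array(o)-.004*h)
delta(*(np.array([.422,.3602])-.004*h),.10,-86.3)
E
```

```text
clock: 51.82
tcp_pos: [0.5238, 0.0525, 0.0351]
ee_rot: [[-0.374, 0.001, 0.927], [-0.927, 0.0, -0.374], [-0.0, -1.0, 0.001]]
wrist_force: [-0.3, -0.3, 1.0]
gripper_width: 0.0399
clock: 52.32
tcp_pos: [0.5239, 0.0524, 0.0356]
ee_rot: [[-0.374, 0.002, 0.927], [-0.927, 0.0, -0.374], [-0.001, -1.0, 0.001]]
wrist_force: [-1.1, 0.8, 5.3]
gripper_width: 0.0285
clock: 52.82
tcp_pos: [0.5258, 0.0524, 0.1497]
ee_rot: [[-0.374, 0.007, 0.927], [-0.927, 0.0, -0.374], [-0.003, -1.0, 0.006]]
wrist_force: [1.4, 0.7, -0.8]
gripper_width: 0.0283
D1 [0.418  0.3599]
D2 [0.422 0.298]
D3 [0.426  0.2361]
tx -24.47 ty 4.90 tz -21.54 | ax -0.2 ay 64.3 az -0.4
```

```bash

python3 -m handwheel '[{"tx":-1.5,"ty":0,"tz":-1.3,"ax":0,"ay":4,"az":0},{"tx":-4,"ty":0,"tz":-3.5,"ax":0,"ay":11,"az":0},{"tx":-6.8,"ty":0,"tz":-6,"ax":0,"ay":18,"az":0},{"tx":-9.6,"ty":0,"tz":-8.5,"ax":0,"ay":25,"az":0},{"tx":-12.4,"ty":0,"tz":-11,"ax":0,"ay":32,"az":0},{"tx":-15.2,"ty":0,"tz":-13.5,"ax":0,"ay":39,"az":0},{"tx":-18,"ty":0,"tz":-16,"ax":0,"ay":46,"az":0},{"tx":-20.8,"ty":0,"tz":-18.4,"ax":0,"ay":53,"az":0},{"tx":-23,"ty":0,"tz":-20.3,"ax":0,"ay":60,"az":0},{"tx":-24.3,"ty":0,"tz":-21.4,"ax":0,"ay":64.3,"az":0}]'
python3 -m handwheel '[{"tx":0,"ty":1,"tz":0,"ax":0,"ay":0,"az":0},{"tx":0,"ty":3,"tz":0,"ax":0,"ay":0,"az":0},{"tx":0,"ty":5,"tz":0,"ax":0,"ay":0,"az":0},{"tx":0,"ty":5,"tz":0,"ax":0,"ay":0,"az":0},{"tx":0,"ty":5,"tz":0,"ax":0,"ay":0,"az":0}]'
python3 - <<'E'
from h import *
t=T(); im=bot.capture('wrist')[:,:,::-1].copy(); cv2.imwrite('pics/w23.png',im); np.savez('w23.npz',p=t[0],R=t[1])
delta(.418,.3599,.0065,-86.3)
E
```

```text
clock: 53.65
tcp_pos: [0.4146, 0.3606, 0.1453]
ee_rot: [[-0.993, 0.001, 0.119], [-0.119, 0.001, -0.993], [-0.001, -1.0, -0.001]]
wrist_force: [0.8, -0.2, -1.7]
gripper_width: 0.0279
clock: 54.07
tcp_pos: [0.4153, 0.357, 0.0943]
ee_rot: [[-0.992, -0.002, 0.123], [-0.123, -0.001, -0.992], [0.002, -1.0, 0.001]]
wrist_force: [-0.1, 0.1, -0.5]
gripper_width: 0.0284
tx -0.24 ty 8.86 tz -0.22 | ax -0.0 ay 3.4 az 0.0
```

View pics/w23.png

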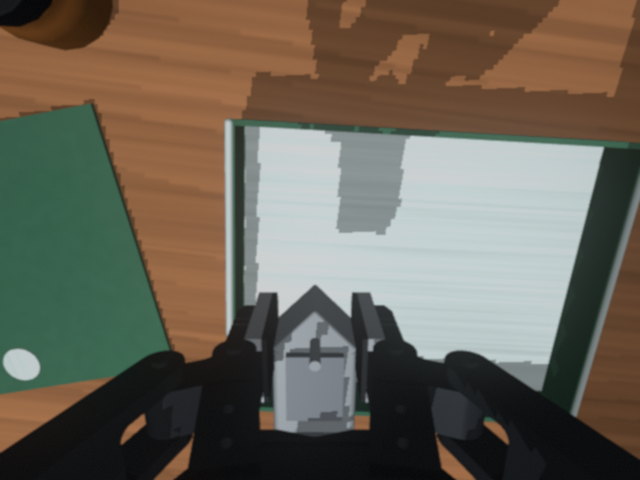

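```bash

python3 -m handwheel '[{"tx":-0.2,"ty":1,"tz":-0.1,"ax":0,"ay":3.4,"az":0},{"tx":-0.2,"ty":3,"tz":-0.1,"ax":0,"ay":3.4,"az":0},{"tx":-0.2,"ty":5,"tz":-0.1,"ax":0,"ay":3.4,"az":0},{"tx":-0.2,"ty":7,"tz":-0.1,"ax":0,"ay":3.4,"az":0},{"tx":-0.2,"ty":8,"tz":-0.1,"ax":0,"ay":3.4,"az":0},{"tx":-0.2,"ty":8.3,"tz":-0.1,"ax":0,"ay":3.4,"az":0},{"tx":-0.2,"ty":8.3,"tz":-0.1,"ax":0,"ay":3.4,"az":0},{"tx":-0.2,"ty":8.3,"tz":-0.1,"ax":0,"ay":3.4,"az":0}]'
python3 -c "
from h import *
delta(.418,.3599,.0066,-86.3)"
```

```text
clock: 54.78
tcp_pos: [0.4183, 0.3594, 0.0126]
ee_rot: [[-0.998, 0.001, 0.064], [-0.064, 0.001, -0.998], [-0.001, -1.0, -0.001]]
wrist_force: [-0.3, 0.3, -0.3]
gripper_width: 0.0283
tx 0.02 ty 0.60 tz -0.06 | ax 0.0 ay -0.0 az -0.1
```

```bash

python3 -m handwheel '[{"tx":0,"ty":0.3,"tz":0,"ax":0,"ay":0,"az":0},{"tx":0,"ty":0.5,"tz":0,"ax":0,"ay":0,"az":0},{"tx":0,"ty":0.6,"tz":0,"ax":0,"ay":0,"az":0},{"tx":0,"ty":0.6,"tz":0,"ax":0,"ay":0,"az":0},{"tx":0,"ty":0.6,"tz":0,"ax":0,"ay":0,"az":0}]'
python3 -m handwheel '[{"tx":0,"ty":0,"tz":0,"ax":0,"ay":0,"az":0},{"tx":0,"ty":0,"tz":0,"ax":0,"ay":0,"az":0},{"tx":0,"ty":0,"tz":0,"ax":0,"ay":0,"az":0},{"tx":0,"ty":0,"tz":0,"ax":0,"ay":0,"az":0}]' 3.8
python3 -m handwheel '[{"tx":0,"ty":-1,"tz":0,"ax":0,"ay":0,"az":0},{"tx":0,"ty":-2.5,"tz":0,"ax":0,"ay":0,"az":0},{"tx":0,"ty":-5,"tz":0,"ax":0,"ay":0,"az":0},{"tx":0,"ty":-8,"tz":0,"ax":0,"ay":0,"az":0},{"tx":0,"ty":-11,"tz":0,"ax":0,"ay":0,"az":0},{"tx":0,"ty":-14,"tz":0,"ax":0,"ay":0,"az":0},{"tx":0,"ty":-16,"tz":0,"ax":0,"ay":0,"az":0},{"tx":0,"ty":-16,"tz":0,"ax":0,"ay":0,"az":0}]'
python3 - <<'E'
from h import *
t=T(); im=bot.capture('wrist')[:,:,::-1].copy(); cv2.imwrite('pics/w24.png',im)
h=np.radians(-51.5); g=np.array([.6655,.0768])-.004*np.array([np.cos(h),np.sin(h)]); print(g)
delta(*g,.16,38.5); delta(*g,.16,-141.5)
E
```

```text
clock: 55.2
tcp_pos: [0.4181, 0.3594, 0.0066]
ee_rot: [[-0.998, 0.001, 0.064], [-0.064, 0.001, -0.998], [-0.001, -1.0, -0.001]]
wrist_force: [-1.4, -1.7, 15.5]
gripper_width: 0.0282
clock: 55.53
tcp_pos: [0.4177, 0.359, 0.0056]
ee_rot: [[-0.998, 0.0, 0.064], [-0.064, 0.0, -0.998], [-0.0, -1.0, -0.0]]
wrist_force: [0.1, -0.2, 0.5]
gripper_width: 0.0379
clock: 56.2
tcp_pos: [0.4194, 0.3603, 0.1704]
ee_rot: [[-0.998, 0.005, 0.064], [-0.064, 0.004, -0.998], [-0.005, -1.0, -0.004]]
wrist_force: [1.2, 0.4, 0.9]
gripper_width: 0.0382
[0.663  0.0799]
tx -22.59 ty 0.84 tz 29.49 | ax -0.2 ay -124.8 az -0.3
tx -22.59 ty 0.84 tz 29.49 | ax 0.2 ay 55.2 az -0.1
```

View pics/w24.png

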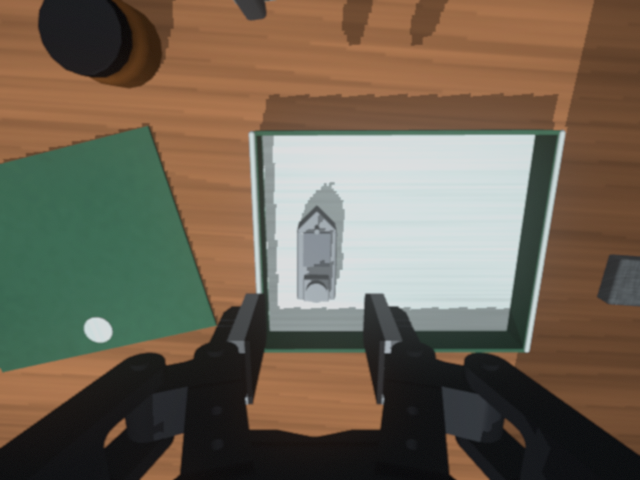

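Boat Q stands upright on the tin floor at (317,255). Next is boat R.

```bash

python3 -m handwheel '[{"tx":-2,"ty":0,"tz":2.6,"ax":0,"ay":5,"az":0},{"tx":-4.4,"ty":0,"tz":5.7,"ax":0,"ay":11,"az":0},{"tx":-6.8,"ty":0,"tz":8.8,"ax":0,"ay":17,"az":0},{"tx":-9.2,"ty":0,"tz":12,"ax":0,"ay":23,"az":0},{"tx":-11.6,"ty":0,"tz":15.2,"ax":0,"ay":29,"az":0},{"tx":-14,"ty":0,"tz":18.4,"ax":0,"ay":35,"az":0},{"tx":-16.5,"ty":0,"tz":21.6,"ax":0,"ay":41,"az":0},{"tx":-19,"ty":0,"tz":24.8,"ax":0,"ay":47,"az":0},{"tx":-21,"ty":0,"tz":27.5,"ax":0,"ay":53,"az":0},{"tx":-22.5,"ty":0,"tz":29.4,"ax":0,"ay":55.2,"az":0}]' 4
python3 -m handwheel '[{"tx":0,"ty":1,"tz":0,"ax":0,"ay":0,"az":0},{"tx":0,"ty":3,"tz":0,"ax":0,"ay":0,"az":0},{"tx":0,"ty":5,"tz":0,"ax":0,"ay":0,"az":0},{"tx":0,"ty":6,"tz":0,"ax":0,"ay":0,"az":0},{"tx":0,"ty":6,"tz":0,"ax":0,"ay":0,"az":0},{"tx":0,"ty":6,"tz":0,"ax":0,"ay":0,"az":0}]'
python3 - <<'E'
from h import *
t=T(); im=bot.capture('wrist')[:,:,::-1].copy(); cv2.imwrite('pics/w25.png',im); np.savez('w25.npz',p=t[0],R=t[1])
print(t[0],psi_now(),bot.state()['joints'][5]*57.3)
delta(.663,.0799,.0345,-141.5)
E
```

```text
clock: 57.08
tcp_pos: [0.6621, 0.077, 0.1645]
ee_rot: [[-0.616, -0.001, -0.788], [0.788, -0.0, -0.616], [0.0, -1.0, 0.001]]
wrist_force: [-0.4, 0.8, 0.6]
gripper_width: 0.0398
clock: 57.58
tcp_pos: [0.6603, 0.0802, 0.105]
ee_rot: [[-0.622, -0.002, -0.783], [0.783, -0.0, -0.622], [0.001, -1.0, 0.001]]
wrist_force: [0.9, -0.0, 0.7]
gripper_width: 0.0399
[0.6603 0.0802 0.105 ] -141.51193961798072 145.83048197288863
tx -0.15 ty 7.14 tz -0.13 | ax 0.0 ay -0.0 az 0.0
```

View pics/w25.png

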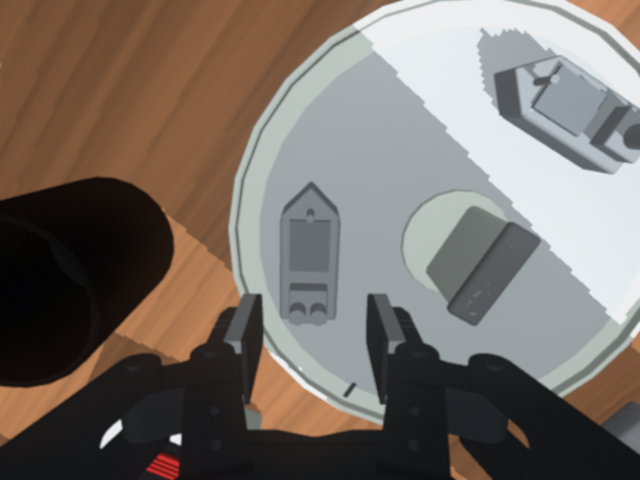

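Boat R appears further toward its bow than expected, so I re-measure it before grasping.

```bash
python3 - <<'E'
from h import *
d=np.load('w25.npz'); t=(d['p'],d['R'])
q=[pt('wrist',*p,.056,t) for p in [(281,320),(337,320),(311,183)]]
sm=(q[0]+q[1])/2; h=q[2]-sm; L=np.linalg.norm(h); print(sm,q[2],L,np.linalg.norm(q[0]-q[1]),np.degrees(np.arctan2(h[1],h[0])))
o=sm+h/L*.0355; print(o); e=o[:2]-[.6037,.0264]; print(np.hypot(*e),np.degrees(np.arctan2(e[1],e[0])))
print('hub seen', pt('wrist',(402+518)/2,(190+298)/2,.033,t), 'pred px boat', proj('wrist',[.6655,.0768,.056],t))
g=o-.004*h/L; print(g); delta(g[0],g[1],.0345,-141.5)
E
python3 - <<'E'
from h import *
im=bot.capture('top')[:,:,::-1].copy(); cv2.imwrite('pics/top3.png',im)
im=bot.capture('scene')[:,:,::-1].copy(); cv2.imwrite('pics/s2.png',cv2.resize(im[180:320,250:420],None,fx=4,fy=4))
E
```

```text
[0.6455 0.1051 0.056 ] [0.6894 0.0477 0.056 ] 0.07228063620658252 0.029484369215371675 -52.55427396931272
[0.6671 0.0769 0.056 ]
0.08104567369555724 38.58228460977652
hub seen [0.6012 0.0258 0.033 ] pred px boat [312.5432 257.8574]
[0.6646 0.0801 0.056 ]
tx -0.24 ty 7.14 tz -0.27 | ax 0.0 ay -0.0 az 0.0
```

View pics/s2.png

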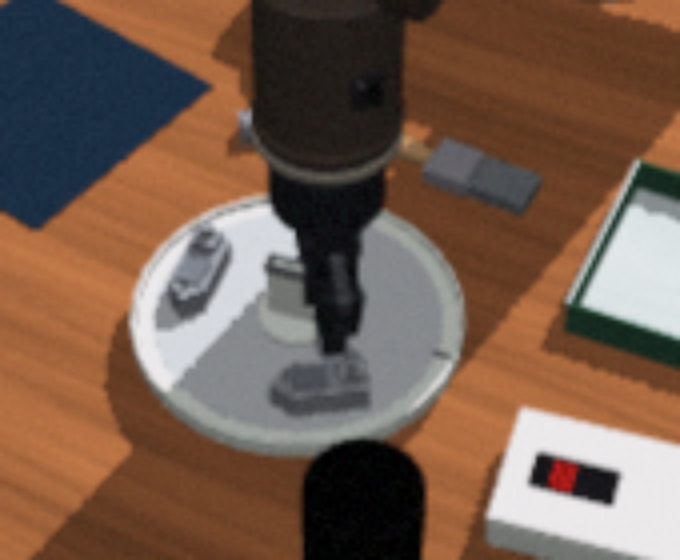

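Boat R is where predicted; false alarm on R. It was boat Q that had shifted along its length before I gripped it nearer the bow, and it still landed fine. I grasp R.

```bash

python3 -m handwheel '[{"tx":-0.2,"ty":2,"tz":-0.2,"ax":0,"ay":0,"az":0},{"tx":-0.2,"ty":4,"tz":-0.2,"ax":0,"ay":0,"az":0},{"tx":-0.2,"ty":5.5,"tz":-0.2,"ax":0,"ay":0,"az":0},{"tx":-0.2,"ty":6.5,"tz":-0.2,"ax":0,"ay":0,"az":0},{"tx":-0.2,"ty":6.9,"tz":-0.2,"ax":0,"ay":0,"az":0},{"tx":-0.2,"ty":6.9,"tz":-0.2,"ax":0,"ay":0,"az":0},{"tx":-0.2,"ty":6.9,"tz":-0.2,"ax":0,"ay":0,"az":0}]' 4
python3 -m handwheel '[{"tx":0,"ty":0,"tz":0,"ax":0,"ay":0,"az":0},{"tx":0,"ty":0,"tz":0,"ax":0,"ay":0,"az":0},{"tx":0,"ty":0,"tz":0,"ax":0,"ay":0,"az":0},{"tx":0,"ty":0,"tz":0,"ax":0,"ay":0,"az":0},{"tx":0,"ty":0,"tz":0,"ax":0,"ay":0,"az":0},{"tx":0,"ty":0,"tz":0,"ax":0,"ay":0,"az":0}]' 2.4
python3 -m handwheel '[{"tx":0,"ty":-1,"tz":0,"ax":0,"ay":0,"az":0},{"tx":0,"ty":-3,"tz":0,"ax":0,"ay":0,"az":0},{"tx":0,"ty":-6,"tz":0,"ax":0,"ay":0,"az":0},{"tx":0,"ty":-9,"tz":0,"ax":0,"ay":0,"az":0},{"tx":0,"ty":-11,"tz":0,"ax":0,"ay":0,"az":0},{"tx":0,"ty":-11,"tz":0,"ax":0,"ay":0,"az":0}]'
python3 - <<'E'
from h import *
im=bot.capture('wrist')[:,:,::-1].copy(); cv2.imwrite('pics/w26.png',im)
delta(.422,.298,.145,-86.3)
E
```

```text
clock: 58.32
tcp_pos: [0.6643, 0.0797, 0.0373]
ee_rot: [[-0.622, 0.001, -0.783], [0.783, 0.0, -0.622], [-0.0, -1.0, -0.001]]
wrist_force: [-0.6, 0.2, -0.5]
gripper_width: 0.0401
clock: 58.82
tcp_pos: [0.6646, 0.0797, 0.0379]
ee_rot: [[-0.622, 0.002, -0.783], [0.783, 0.0, -0.622], [-0.001, -1.0, -0.002]]
wrist_force: [-0.9, 0.3, 6.5]
gripper_width: 0.0285
clock: 59.32
tcp_pos: [0.6665, 0.0798, 0.1525]
ee_rot: [[-0.622, 0.008, -0.783], [0.783, 0.001, -0.622], [-0.004, -1.0, -0.006]]
wrist_force: [1.0, 0.9, -1.2]
gripper_width: 0.0289
tx 32.24 ty 0.40 tz 5.50 | ax 0.2 ay -55.2 az -0.3
```

View pics/w26.png

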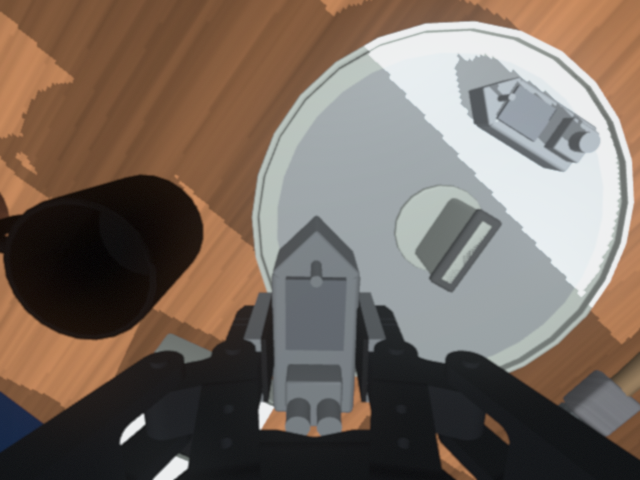

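```bash

python3 -m handwheel '[{"tx":1.5,"ty":0,"tz":0.3,"ax":0,"ay":-3,"az":0},{"tx":4.5,"ty":0,"tz":0.8,"ax":0,"ay":-8,"az":0},{"tx":8,"ty":0,"tz":1.4,"ax":0,"ay":-14,"az":0},{"tx":12,"ty":0,"tz":2,"ax":0,"ay":-20,"az":0},{"tx":16,"ty":0,"tz":2.7,"ax":0,"ay":-27,"az":0},{"tx":20,"ty":0,"tz":3.4,"ax":0,"ay":-34,"az":0},{"tx":24,"ty":0,"tz":4.1,"ax":0,"ay":-41,"az":0},{"tx":27.5,"ty":0,"tz":4.7,"ax":0,"ay":-48,"az":0},{"tx":30.5,"ty":0,"tz":5.2,"ax":0,"ay":-53,"az":0},{"tx":32.1,"ty":0,"tz":5.5,"ax":0,"ay":-55,"az":0}]'
python3 -m handwheel '[{"tx":0,"ty":1,"tz":0,"ax":0,"ay":0,"az":0},{"tx":0,"ty":3,"tz":0,"ax":0,"ay":0,"az":0},{"tx":0,"ty":5,"tz":0,"ax":0,"ay":0,"az":0},{"tx":0,"ty":5,"tz":0,"ax":0,"ay":0,"az":0},{"tx":0,"ty":5,"tz":0,"ax":0,"ay":0,"az":0}]'
python3 - <<'E'
from h import *
t=T(); im=bot.capture('wrist')[:,:,::-1].copy(); cv2.imwrite('pics/w27.png',im); np.savez('w27.npz',p=t[0],R=t[1])
delta(.422,.298,.0088,-86.3)
E
```

```text
clock: 60.2
tcp_pos: [0.418, 0.2981, 0.1463]
ee_rot: [[-0.998, -0.001, 0.067], [-0.067, -0.0, -0.998], [0.001, -1.0, 0.0]]
wrist_force: [-0.2, -0.3, -1.3]
gripper_width: 0.0285
clock: 60.62
tcp_pos: [0.4205, 0.296, 0.0957]
ee_rot: [[-0.998, -0.002, 0.06], [-0.06, -0.001, -0.998], [0.002, -1.0, 0.001]]
wrist_force: [0.2, 0.5, -0.6]
gripper_width: 0.0284
tx -0.10 ty 8.77 tz -0.16 | ax -0.0 ay -0.3 az 0.0
```

View pics/w27.png

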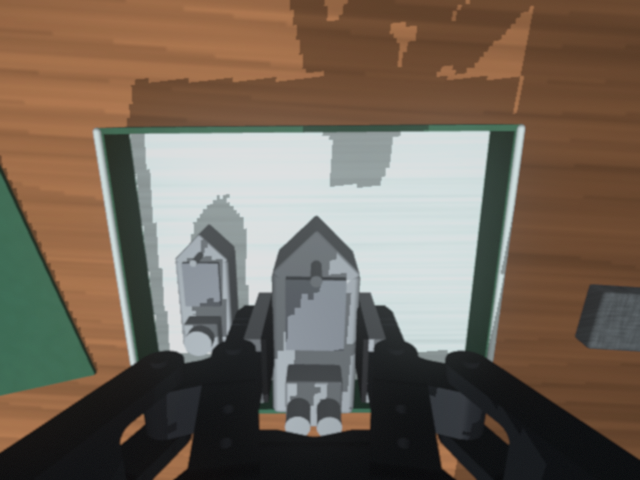

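```bash

python3 -m handwheel '[{"tx":-0.1,"ty":2,"tz":-0.1,"ax":0,"ay":0,"az":0},{"tx":-0.1,"ty":4,"tz":-0.1,"ax":0,"ay":0,"az":0},{"tx":-0.1,"ty":6,"tz":-0.1,"ax":0,"ay":0,"az":0},{"tx":-0.1,"ty":7.3,"tz":-0.1,"ax":0,"ay":0,"az":0},{"tx":-0.1,"ty":8,"tz":-0.1,"ax":0,"ay":0,"az":0},{"tx":-0.1,"ty":8.3,"tz":-0.1,"ax":0,"ay":0,"az":0},{"tx":-0.1,"ty":8.3,"tz":-0.1,"ax":0,"ay":0,"az":0},{"tx":-0.1,"ty":8.3,"tz":-0.1,"ax":0,"ay":0,"az":0}]'
python3 -c "
from h import *
delta(.422,.298,.0088,-86.3)"
```

```text
clock: 61.33
tcp_pos: [0.4226, 0.2981, 0.0144]
ee_rot: [[-0.998, 0.001, 0.06], [-0.06, 0.001, -0.998], [-0.001, -1.0, -0.001]]
wrist_force: [-0.9, -0.6, 0.0]
gripper_width: 0.029
tx 0.06 ty 0.56 tz 0.01 | ax 0.0 ay -0.3 az -0.1
```

```bash

python3 -m handwheel '[{"tx":0,"ty":0.3,"tz":0,"ax":0,"ay":0,"az":0},{"tx":0,"ty":0.45,"tz":0,"ax":0,"ay":0,"az":0},{"tx":0,"ty":0.55,"tz":0,"ax":0,"ay":0,"az":0},{"tx":0,"ty":0.55,"tz":0,"ax":0,"ay":0,"az":0},{"tx":0,"ty":0.55,"tz":0,"ax":0,"ay":0,"az":0}]'
python3 -m handwheel '[{"tx":0,"ty":0,"tz":0,"ax":0,"ay":0,"az":0},{"tx":0,"ty":0,"tz":0,"ax":0,"ay":0,"az":0},{"tx":0,"ty":0,"tz":0,"ax":0,"ay":0,"az":0},{"tx":0,"ty":0,"tz":0,"ax":0,"ay":0,"az":0}]' 3.8
python3 -m handwheel '[{"tx":0,"ty":-1,"tz":0,"ax":0,"ay":0,"az":0},{"tx":0,"ty":-2.5,"tz":0,"ax":0,"ay":0,"az":0},{"tx":0,"ty":-5,"tz":0,"ax":0,"ay":0,"az":0},{"tx":0,"ty":-8,"tz":0,"ax":0,"ay":0,"az":0},{"tx":0,"ty":-11,"tz":0,"ax":0,"ay":0,"az":0},{"tx":0,"ty":-14,"tz":0,"ax":0,"ay":0,"az":0},{"tx":0,"ty":-16,"tz":0,"ax":0,"ay":0,"az":0},{"tx":0,"ty":-16,"tz":0,"ax":0,"ay":0,"az":0}]'
python3 - <<'E'
from h import *
im=bot.capture('wrist')[:,:,::-1].copy(); cv2.imwrite('pics/w28.png',im)
h=np.radians(9); g=np.array([.616,-.0551])-.004*np.array([np.cos(h),np.sin(h)]); print(g)
delta(*g,.17,-81); delta(*g,.17,99)
E
```

```text
clock: 61.75
tcp_pos: [0.4224, 0.298, 0.0089]
ee_rot: [[-0.998, 0.001, 0.06], [-0.06, 0.001, -0.998], [-0.001, -1.0, -0.001]]
wrist_force: [-1.7, -2.1, 16.5]
gripper_width: 0.0284
clock: 62.08
tcp_pos: [0.422, 0.2979, 0.008]
ee_rot: [[-0.998, 0.0, 0.06], [-0.06, 0.0, -0.998], [-0.0, -1.0, -0.0]]
wrist_force: [0.4, -0.2, -0.4]
gripper_width: 0.0379
clock: 62.75
tcp_pos: [0.4238, 0.299, 0.1727]
ee_rot: [[-0.998, 0.006, 0.06], [-0.06, 0.004, -0.998], [-0.006, -1.0, -0.003]]
wrist_force: [0.6, 0.6, 1.2]
gripper_width: 0.0377
[ 0.612  -0.0557]
tx -16.73 ty 0.06 tz 36.50 | ax 0.1 ay -5.5 az -0.2
tx -16.73 ty 0.06 tz 36.50 | ax 0.4 ay 174.5 az 0.2
```

View pics/w28.png

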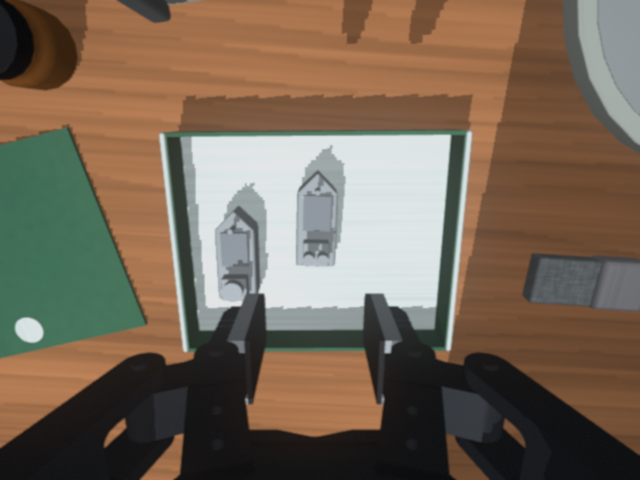

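Two boats are upright in the tin, at (237,255) and (317,218). Now the last one, P.

```bash

python3 -m handwheel '[{"tx":-1.5,"ty":0,"tz":3.2,"ax":0,"ay":0,"az":0},{"tx":-3.2,"ty":0,"tz":7,"ax":0,"ay":-1,"az":0},{"tx":-4.9,"ty":0,"tz":10.7,"ax":0,"ay":-2,"az":0},{"tx":-6.6,"ty":0,"tz":14.4,"ax":0,"ay":-3,"az":0},{"tx":-8.3,"ty":0,"tz":18.1,"ax":0,"ay":-4,"az":0},{"tx":-10,"ty":0,"tz":21.8,"ax":0,"ay":-5,"az":0},{"tx":-11.7,"ty":0,"tz":25.5,"ax":0,"ay":-5.5,"az":0},{"tx":-13.4,"ty":0,"tz":29.2,"ax":0,"ay":-5.5,"az":0},{"tx":-15.1,"ty":0,"tz":32.9,"ax":0,"ay":-5.5,"az":0},{"tx":-16.3,"ty":0,"tz":35.7,"ax":0,"ay":-5.5,"az":0}]' 4
python3 -m handwheel '[{"tx":-0.4,"ty":1,"tz":0.8,"ax":0,"ay":0,"az":0},{"tx":-0.4,"ty":3,"tz":0.8,"ax":0,"ay":0,"az":0},{"tx":-0.4,"ty":5,"tz":0.8,"ax":0,"ay":0,"az":0},{"tx":-0.4,"ty":7,"tz":0.8,"ax":0,"ay":0,"az":0},{"tx":-0.4,"ty":7,"tz":0.8,"ax":0,"ay":0,"az":0},{"tx":-0.4,"ty":7,"tz":0.8,"ax":0,"ay":0,"az":0}]'
python3 - <<'E'
from h import *
t=T(); im=bot.capture('wrist')[:,:,::-1].copy(); cv2.imwrite('pics/w29.png',im); np.savez('w29.npz',p=t[0],R=t[1])
delta(.612,-.0557,.0345,-81)
E
```

```text
clock: 63.63
tcp_pos: [0.6069, -0.0517, 0.1672]
ee_rot: [[-0.988, -0.001, 0.155], [-0.155, -0.0, -0.988], [0.001, -1.0, -0.0]]
wrist_force: [-0.3, 0.5, 0.2]
gripper_width: 0.0403
clock: 64.13
tcp_pos: [0.61, -0.0555, 0.0967]
ee_rot: [[-0.988, -0.003, 0.156], [-0.156, 0.001, -0.988], [0.003, -1.0, -0.001]]
wrist_force: [0.5, 0.5, 0.4]
gripper_width: 0.04
tx -0.10 ty 6.34 tz 0.03 | ax 0.0 ay -0.0 az 0.1
```

View pics/w29.png

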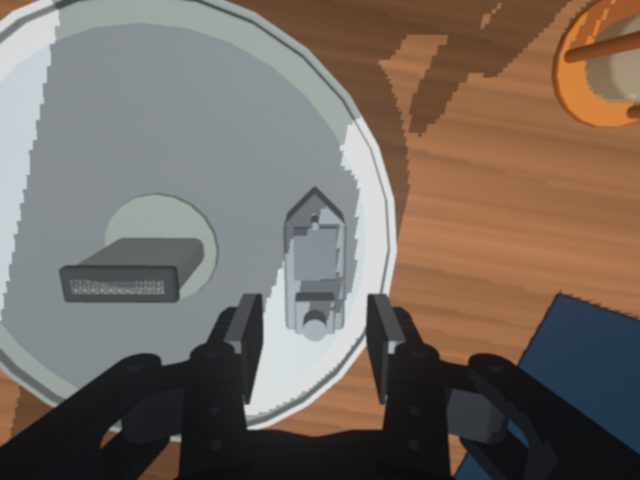

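```bash

python3 -m handwheel '[{"tx":-0.1,"ty":2,"tz":0,"ax":0,"ay":0,"az":0},{"tx":-0.1,"ty":4,"tz":0,"ax":0,"ay":0,"az":0},{"tx":-0.1,"ty":5.4,"tz":0,"ax":0,"ay":0,"az":0},{"tx":-0.1,"ty":6,"tz":0,"ax":0,"ay":0,"az":0},{"tx":-0.1,"ty":6.1,"tz":0,"ax":0,"ay":0,"az":0},{"tx":-0.1,"ty":6.1,"tz":0,"ax":0,"ay":0,"az":0},{"tx":-0.1,"ty":6.1,"tz":0,"ax":0,"ay":0,"az":0}]' 4
python3 -m handwheel '[{"tx":0,"ty":0,"tz":0,"ax":0,"ay":0,"az":0},{"tx":0,"ty":0,"tz":0,"ax":0,"ay":0,"az":0},{"tx":0,"ty":0,"tz":0,"ax":0,"ay":0,"az":0},{"tx":0,"ty":0,"tz":0,"ax":0,"ay":0,"az":0},{"tx":0,"ty":0,"tz":0,"ax":0,"ay":0,"az":0},{"tx":0,"ty":0,"tz":0,"ax":0,"ay":0,"az":0}]' 2.4
python3 -m handwheel '[{"tx":0,"ty":-1,"tz":0,"ax":0,"ay":0,"az":0},{"tx":0,"ty":-3,"tz":0,"ax":0,"ay":0,"az":0},{"tx":0,"ty":-6,"tz":0,"ax":0,"ay":0,"az":0},{"tx":0,"ty":-9,"tz":0,"ax":0,"ay":0,"az":0},{"tx":0,"ty":-12,"tz":0,"ax":0,"ay":0,"az":0},{"tx":0,"ty":-12,"tz":0,"ax":0,"ay":0,"az":0}]'
python3 - <<'E'
from h import *
im=bot.capture('wrist')[:,:,::-1].copy(); cv2.imwrite('pics/w30.png',im)
delta(.426,.2361,.15,-86.3)
E
```

```text
clock: 64.77
tcp_pos: [0.6132, -0.0558, 0.0382]
ee_rot: [[-0.988, 0.002, 0.156], [-0.156, -0.0, -0.988], [-0.002, -1.0, 0.0]]
wrist_force: [-0.1, -0.5, 0.6]
gripper_width: 0.0399
clock: 65.27
tcp_pos: [0.6134, -0.0559, 0.0384]
ee_rot: [[-0.988, 0.002, 0.156], [-0.156, -0.0, -0.988], [-0.002, -1.0, 0.0]]
wrist_force: [-0.6, 1.0, 8.2]
gripper_width: 0.0289
clock: 65.77
tcp_pos: [0.6155, -0.0562, 0.1638]
ee_rot: [[-0.988, 0.009, 0.156], [-0.156, -0.001, -0.988], [-0.008, -1.0, 0.002]]
wrist_force: [2.0, -0.0, 0.9]
gripper_width: 0.0286
tx 14.08 ty 0.98 tz -31.80 | ax -0.1 ay 5.3 az -0.4
```

View pics/w30.png

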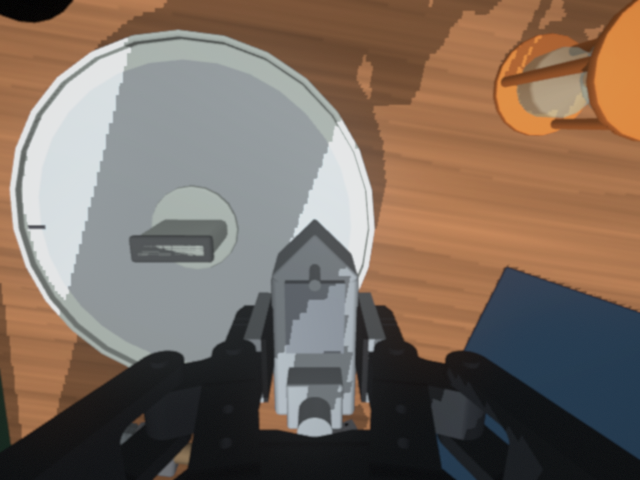

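```bash

python3 -m handwheel '[{"tx":0.8,"ty":0,"tz":-1.8,"ax":0,"ay":0,"az":0},{"tx":2.2,"ty":0,"tz":-5,"ax":0,"ay":1,"az":0},{"tx":3.8,"ty":0,"tz":-8.7,"ax":0,"ay":2,"az":0},{"tx":5.4,"ty":0,"tz":-12.4,"ax":0,"ay":3,"az":0},{"tx":7,"ty":0,"tz":-16.1,"ax":0,"ay":4,"az":0},{"tx":8.6,"ty":0,"tz":-19.8,"ax":0,"ay":5,"az":0},{"tx":10.2,"ty":0,"tz":-23.4,"ax":0,"ay":5.3,"az":0},{"tx":11.8,"ty":0,"tz":-26.8,"ax":0,"ay":5.3,"az":0},{"tx":13.2,"ty":0,"tz":-29.8,"ax":0,"ay":5.3,"az":0},{"tx":14,"ty":0,"tz":-31.7,"ax":0,"ay":5.3,"az":0}]'
python3 -m handwheel '[{"tx":0,"ty":1,"tz":0,"ax":0,"ay":0,"az":0},{"tx":0,"ty":3,"tz":0,"ax":0,"ay":0,"az":0},{"tx":0,"ty":5,"tz":0,"ax":0,"ay":0,"az":0},{"tx":0,"ty":6,"tz":0,"ax":0,"ay":0,"az":0},{"tx":0,"ty":6,"tz":0,"ax":0,"ay":0,"az":0},{"tx":0,"ty":6,"tz":0,"ax":0,"ay":0,"az":0}]'
python3 - <<'E'
from h import *
t=T(); im=bot.capture('wrist')[:,:,::-1].copy(); cv2.imwrite('pics/w31.png',im); np.savez('w31.npz',p=t[0],R=t[1])
delta(.426,.2361,.0092,-86.3)
E
```

```text
clock: 66.65
tcp_pos: [0.4222, 0.2373, 0.1568]
ee_rot: [[-0.998, -0.001, 0.065], [-0.065, -0.0, -0.998], [0.001, -1.0, 0.0]]
wrist_force: [-0.1, -0.5, -0.3]
gripper_width: 0.0286
clock: 67.15
tcp_pos: [0.4245, 0.235, 0.0967]
ee_rot: [[-0.998, -0.001, 0.063], [-0.063, -0.001, -0.998], [0.001, -1.0, 0.001]]
wrist_force: [0.6, -0.3, 0.2]
gripper_width: 0.0287
tx -0.11 ty 8.81 tz -0.07 | ax -0.0 ay -0.1 az 0.0
```

View pics/w31.png

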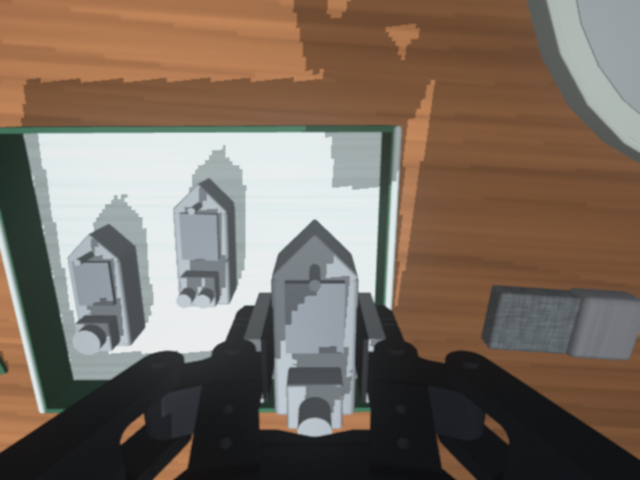

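```bash

python3 -m handwheel '[{"tx":-0.1,"ty":2,"tz":-0.1,"ax":0,"ay":0,"az":0},{"tx":-0.1,"ty":4,"tz":-0.1,"ax":0,"ay":0,"az":0},{"tx":-0.1,"ty":6,"tz":-0.1,"ax":0,"ay":0,"az":0},{"tx":-0.1,"ty":7.3,"tz":-0.1,"ax":0,"ay":0,"az":0},{"tx":-0.1,"ty":8,"tz":-0.1,"ax":0,"ay":0,"az":0},{"tx":-0.1,"ty":8.3,"tz":-0.1,"ax":0,"ay":0,"az":0},{"tx":-0.1,"ty":8.3,"tz":-0.1,"ax":0,"ay":0,"az":0},{"tx":-0.1,"ty":8.3,"tz":-0.1,"ax":0,"ay":0,"az":0}]'
python3 -c "
from h import *
delta(.426,.2361,.0093,-86.3)"
```

```text
clock: 67.87
tcp_pos: [0.4263, 0.2368, 0.0148]
ee_rot: [[-0.998, 0.001, 0.064], [-0.064, 0.001, -0.998], [-0.001, -1.0, -0.001]]
wrist_force: [0.1, -0.3, -0.2]
gripper_width: 0.0285
tx 0.03 ty 0.55 tz 0.07 | ax 0.0 ay -0.1 az -0.1
```

```bash

python3 -m handwheel '[{"tx":0,"ty":0.3,"tz":0,"ax":0,"ay":0,"az":0},{"tx":0,"ty":0.45,"tz":0,"ax":0,"ay":0,"az":0},{"tx":0,"ty":0.53,"tz":0,"ax":0,"ay":0,"az":0},{"tx":0,"ty":0.53,"tz":0,"ax":0,"ay":0,"az":0},{"tx":0,"ty":0.53,"tz":0,"ax":0,"ay":0,"az":0}]'
python3 -m handwheel '[{"tx":0,"ty":0,"tz":0,"ax":0,"ay":0,"az":0},{"tx":0,"ty":0,"tz":0,"ax":0,"ay":0,"az":0},{"tx":0,"ty":0,"tz":0,"ax":0,"ay":0,"az":0},{"tx":0,"ty":0,"tz":0,"ax":0,"ay":0,"az":0}]' 3.8
python3 -m handwheel '[{"tx":0,"ty":-1,"tz":0,"ax":0,"ay":0,"az":0},{"tx":0,"ty":-2.5,"tz":0,"ax":0,"ay":0,"az":0},{"tx":0,"ty":-5,"tz":0,"ax":0,"ay":0,"az":0},{"tx":0,"ty":-8,"tz":0,"ax":0,"ay":0,"az":0},{"tx":0,"ty":-11,"tz":0,"ax":0,"ay":0,"az":0},{"tx":0,"ty":-14,"tz":0,"ax":0,"ay":0,"az":0},{"tx":0,"ty":-17,"tz":0,"ax":0,"ay":0,"az":0},{"tx":0,"ty":-20,"tz":0,"ax":0,"ay":0,"az":0},{"tx":0,"ty":-22,"tz":0,"ax":0,"ay":0,"az":0},{"tx":0,"ty":-22,"tz":0,"ax":0,"ay":0,"az":0}]'
python3 -m handwheel '[{"tx":0,"ty":0,"tz":0,"ax":0,"ay":0,"az":0},{"tx":0,"ty":0,"tz":0,"ax":0,"ay":0,"az":0},{"tx":0,"ty":0,"tz":0,"ax":0,"ay":0,"az":0}]'
python3 - <<'E'
from h import *
for n in ['wrist','scene','top']:
    im=bot.capture(n)[:,:,::-1].copy(); cv2.imwrite(f'pics/{n}_end.png',im)
E
```

```text
clock: 68.28
tcp_pos: [0.4261, 0.2368, 0.0094]
ee_rot: [[-0.998, 0.001, 0.064], [-0.064, 0.001, -0.998], [-0.001, -1.0, -0.0]]
wrist_force: [-2.0, -0.9, 13.6]
gripper_width: 0.0286
clock: 68.62
tcp_pos: [0.4257, 0.2366, 0.0087]
ee_rot: [[-0.998, 0.0, 0.064], [-0.064, 0.0, -0.998], [-0.0, -1.0, -0.0]]
wrist_force: [0.5, -0.6, -0.4]
gripper_width: 0.0384
clock: 69.45
tcp_pos: [0.4273, 0.2374, 0.2334]
ee_rot: [[-0.998, 0.006, 0.064], [-0.064, 0.003, -0.998], [-0.006, -1.0, -0.003]]
wrist_force: [1.5, 0.1, 0.3]
gripper_width: 0.0379
clock: 69.7
tcp_pos: [0.425, 0.2363, 0.2279]
ee_rot: [[-0.998, -0.001, 0.064], [-0.064, -0.001, -0.998], [0.001, -1.0, 0.0]]
wrist_force: [-0.2, -0.4, 0.2]
gripper_width: 0.0379
```

View pics/wrist_end.png

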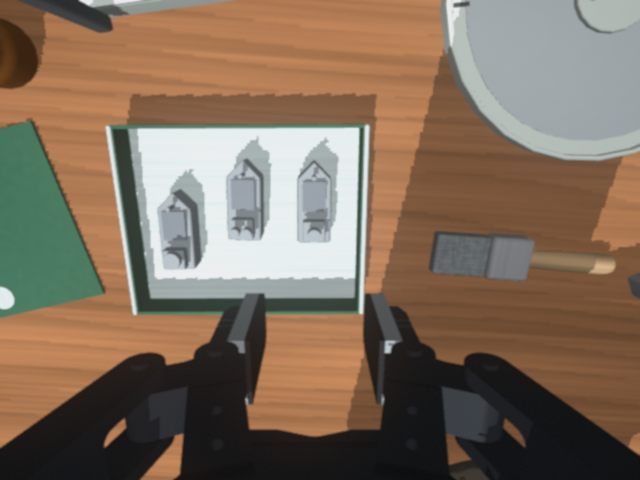

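View pics/scene_end.png

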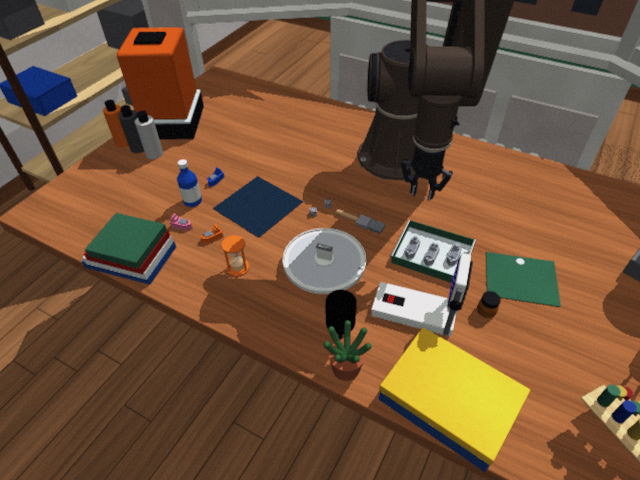

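View pics/top_end.png

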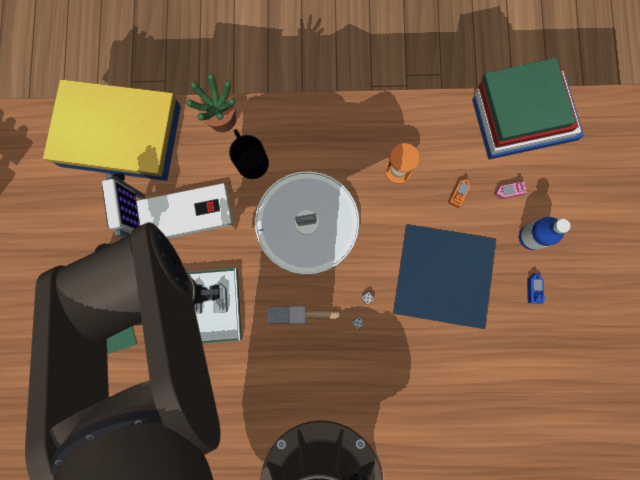

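All three boats stand upright and apart in the tin, at (179,230), (245,200) and (314,202) in the wrist view. The mat and turntable are empty, the switch is off, and the bystanders sit at their starting pixels.

```bash
python3 -c "
from workcell import bot
print(bot.close_job())"
```

```text
the job is handed in; nothing more can be done
None
```

The job is done and handed in after about 70 s of the 210 s allowed. Three boats were present, and all three now stand upright in the green tin.

**What I did**
- With the lamp off, I stood the three boats on the turntable round its grip bar.
- I slid the lamp switch on with shut fingertips. The press reached 11 N for a moment before I eased it to about 7 N for the slide.
- I turned the platform about 390° counter-clockwise in three grips of the bar, then slid the switch off again.
- I moved the boats one by one into the tin.

**Last checks**
- **Boats:** the last wrist and scene pictures show all three upright on the tin's floor, side by side and clear of each other and the walls. The mat and turntable are empty.
- **Switch:** right after I slid it off, its centre measured 8 mm to the turntable side of the recess centre, which is the full off position. No green showed.
- **Other things:** the dice, brush, hourglass, bottle, mug and look-alike boats are at their starting places in the final top view. The paint jar was hidden by the arm there, but stands in its place in the scene picture.
- **Turn:** the 390° is from the gripper's angles and agrees with the measured bar direction (about 98°, from 68° at the start).

**One disagreement:** the first boat I took off the platform sat about 25 mm towards its stern from where I had measured it. I noticed only after placing it, so it was gripped nearer the bow. It may have been knocked, but I did not see that happen. It still went into the tin upright.

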